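Put the cleaned tube mixer station back in order

ROBOT

A 6-joint arm with a two-finger parallel gripper is mounted at the origin on the work surface. World frame = base frame: x ahead of the robot, y to its left, z up, the work surface at z = 0. Lengths are in m, angles in rad, forces in N, time in s.
With the tool pointing down it reaches from about 0.375 to 0.9 m from the base axis. Payload 3.1 kg.
Tool frame: the origin (TCP) lies at the very end of the fingers, on their centre line; the grasp point (between the pads) lies 19 mm behind it; z points along the fingers, y is the line along which they close (so a half turn about z gives the same grasp; the last joint's range is limited). The gripper opens to 85 mm and grips with 20 to 120 N. Pads are 22 mm wide; open, the fingers measure 114 mm over their backs; the gripper's body (76 mm by 85 mm) begins 54 mm behind the grasp point. The pads swing forward as they close: fully open they stand 13 mm farther back than shut.
Start: joints at [1.056, 0.527, 1.433, -0, 1.181, -0.178], TCP at [0.206, 0.59, 0.231] pointing down, gripper open.
Joint ranges: [-3.08, 3.08], [-0.75, 2.2], [0.22, 2.44], [-1.43, 4.57], [0, 2.65], [-2.85, 2.85]. Speed limits (rad/s): [2.79, 2.79, 3.14, 3.14, 3.14, 3.14].

INTERFACE

Orientations are given as a unit quaternion [x, y, z, w].
In Python, from station import manip, vision gives the robot as it stands.
- The arm moves only by the tool drive_tool, never from a script. Its argument "deltas" is a list that holds one entry, the list of rows, each a list of 4 numbers: the shift along the tool's x, y, z in mm, then the turn about the tool's z in rad. A call has 1 to 5 rows; each row is the pose to reach, as a shift and turn from the pose commanded when the call began, along the tool's axes at that moment; what a row does not reach only later rows make up. A row lasts 1/12 s, in which the tool goes at most 41.7 mm and 7.16 degrees, less where a joint would pass 70% of its speed; a pose out of reach is approached as far as the arm can. A call with a gripper value outside its range is refused whole. "jaw" is the finger opening in mm, from 0 to 85.4, set as the call begins (left out, the last holds). The fingers move at their own pace and stop on an object; "force" is the grip in N (left out, the last holds). Time passes only in rows, so rows that repeat a pose let the fingers close. It gives the time, the measured TCP pose, the force, the opening and the grip force at its end, in the units of the state.
- manip.sense(): the state, without advancing time (a new reading comes with each control period).
- vision.snapshot(name): name is "scene" or "top"; returns the picture (400x640x3 uint8, red, green, blue); there is no depth.
- vision.camera_model(name): a dict with "camera_matrix" (3x3 intrinsics, pixels), "D" ([k1, k2, p1, p2, k3] as OpenCV has them; the pictures are not rectified), "rvec" (rotation vector, rad) and "tvec" (3), from world to camera coordinates, as OpenCV has them. Camera axes: x right, y down, z forward; pixel columns grow to the right and rows downward; lengths in m; the calibration is good to about 2 mm. A picture is of the moment at which its call begins. camera_model takes no time and is no camera call.
- manip.sign_off(): hands the job in; it is judged then, once.
The state is a dict: "t": time; "q": joint angles; "qd": joint speeds; "tau": joint torques, N m; "tcp_pos": TCP position; "tool_rot": TCP orientation; "force": force on the tool from outside, world axes, zero at the start; "ft_torque": the same for the moment, N m; "finger_gap": opening from 0.0 (shut) to 1.0 (fully open); "gripper_force": force on a finger pad.
Only numpy, scipy, OpenCV 4.12 (cv2) and the standard library are available. Lean on these libraries where they do the work, as an engineer would, in place of code of your own. Each camera call takes 0.05 s, during which the arm holds its last target. There are 200 camera calls.

TASK

The tube mixer has just been cleaned: lay its steel shaft on the two V rests and slide the tailstock up so that the shaft is held fully home between the headstock cup and the tailstock cup. Slide every flat scraper, blade first, fully home into a bay of its own in the white holder, and stand every toppled square bottle upright on the black mat. Leave the other things on the bench where they are, and let go of everything at the end.

Things in the scene. Friction and masses are not known exactly. Their poses are not given: they have to be found in the camera images.
- mixer: fixed white tube mixer, bed 340 x 70 x 20 high. Origin: on the bench, below the middle of the seated shaft; own x runs along the shaft axis from headstock (-x) to tailstock (+x), z up. Shaft axis 62 above the bench. Headstock block x -145 to -85, 105 high, carries a square cup 19 wide inside, mouth at x -73, bottom at x -85
- seat (a point): middle of the seated shaft, on the axis 62 above the mixer's origin, axes as the mixer's; a seated shaft has its origin here. Two V rests, 8 thick, at x -48 and x +62, open at the top (38 wide, 71 above the bench), carry the shaft's round parts with its axis at cup height; the hub lies between the rests
- tailstock (a joint): slide of the grey tailstock along the mixer's x, in m: 0 nearest the headstock, 0.07 fully drawn back; a little stiff, stays where left. Its square cup (19 wide) has its mouth at mixer x 67 mm + value, its bottom at 79 mm + value: home on the seated shaft at about 0.006; to lay the shaft in, draw it back to 0.05 or more
- tail_knob (a point): grip point on the axis of the upright black knob on top of the tailstock: knob 26 diameter, from 20 below to 15 above this point; it moves with the tailstock and stands at mixer x 97 mm + value, 110 above the bench
- shaft: steel mixing shaft, 170 long, 16 diameter, the last 12 at each end tapering to 6; around its middle a white square hub 56 long, 24 x 24, on which it lies on the bench. Origin: middle of the shaft on its axis (12 above the bench when lying); own x along the shaft, both ends alike. 0.22 kg
- holder: fixed white scraper holder, 86 deep (x) x 212 wide (y) x 19 high, three bays side by side, each open at its front (-x). Origin under its centre; own x points into the bays, z up. Each bay: 52 wide, floor 2 high, roof lips 13 to 19 high along both sides (a 32 wide gap between them shows the blade), mouth at x -43, back wall at x +31
- bay0 (a point): foot of the back wall of a bay, in the middle of its width, on the bay floor (2 above the bench); axes as the holder's; the bay's mouth is 74 before it; bays are 66 apart (holder's -y side)
- bay1 (a point): foot of the back wall of a bay, in the middle of its width, on the bay floor (2 above the bench); axes as the holder's; the bay's mouth is 74 before it; bays are 66 apart (middle)
- bay2 (a point): foot of the back wall of a bay, in the middle of its width, on the bay floor (2 above the bench); axes as the holder's; the bay's mouth is 74 before it; bays are 66 apart (holder's +y side)
- scraper_a: flat steel hand scraper with an upright grey handle on its rear; may be absent. Plate 140 long x 44 wide x 6 thick, lying flat; handle 60 long x 16 wide, 6 to 40 above the plate's underside. Origin: on the underside below the middle of the handle; own x points to the blade's front edge (110 ahead; rear end 30 behind), z up. 0.13 kg
- edge_a (a point): middle of the front edge of scraper_a's blade, on the underside
- scraper_b: flat steel hand scraper with an upright grey handle on its rear; may be absent. Plate 140 long x 44 wide x 6 thick, lying flat; handle 60 long x 16 wide, 6 to 40 above the plate's underside. Origin: on the underside below the middle of the handle; own x points to the blade's front edge (110 ahead; rear end 30 behind), z up. 0.13 kg
- edge_b (a point): middle of the front edge of scraper_b's blade, on the underside
- scraper_c: flat steel hand scraper with an upright grey handle on its rear; may be absent. Plate 140 long x 44 wide x 6 thick, lying flat; handle 60 long x 16 wide, 6 to 40 above the plate's underside. Origin: on the underside below the middle of the handle; own x points to the blade's front edge (110 ahead; rear end 30 behind), z up. 0.13 kg
- edge_c (a point): middle of the front edge of scraper_c's blade, on the underside
- mat: fixed black rubber mat, 120 (x) x 220 (y) x 4 thick; origin under its centre
- bottle_a: square white plastic rinse bottle with a grey round cap, toppled at the start; may be absent. 125 tall over all: body 46 x 46 square and 92 tall, then a cap of 28 diameter. Origin: centre of its foot; own x points from foot to cap, so upright means x up; y and z are square to the flat sides. 0.2 kg
- bottle_b: square white plastic rinse bottle with a grey round cap, toppled at the start; may be absent. 125 tall over all: body 46 x 46 square and 92 tall, then a cap of 28 diameter. Origin: centre of its foot; own x points from foot to cap, so upright means x up; y and z are square to the flat sides. 0.2 kg
- tube_rack: white rack of capped blood tubes, 75 x 130 x 92 high, bystander; origin under its centre
- tip_box: blue box, 75 x 115 x 55 high, bystander; origin under its centre
- beaker: glass beaker, 70 diameter, 80 high, bystander; origin under its centre
Mind the look-alikes: they are no part of the job. What is shaped like the shaft but purple or red is not meant.

How it is judged:
By the outcome, as a careful person would: the job done as asked, in the order asked, and still so for the second after the job is handed in, with the robot touching nothing.
Of scraper_a, scraper_b, scraper_c only 2 to 3 are there at a start; the rules pass over those that are not, and their reading is None.
Of bottle_a, bottle_b only 1 to 2 are there at a start; the rules pass over those that are not, and their reading is None.
At some moment in a run one of scraper_a, scraper_b, scraper_c may be knocked a few centimetres aside while the robot is not near it.
Once in a run the grip may slacken for a moment while it holds something.
It also fails if it takes over 210 s, if anything falls off the work surface, if the arm or the gripper's body presses on something with over 40 N, if the wrist force passes 120 N, or if a joint passes its speed limit or range.

## Working session

There is one attempt and no reset: what is moved stays moved. The work goes in short steps, Python scripts to look and compute and a tool call to move; the robot and the scene stay as the last step left them, time stands still between calls to the robot, and variables do not carry over. Pictures are saved under pics/ and viewed, at most 14 in all, crops included, and the job is handed in when it is done.

Besides the shell and the picture viewer there is one more tool, called after "Request:" by a JSON object that holds its "method" and its "body", one argument or row to a line. drive_tool: Moves the arm, as the interface text tells. Its arguments: {"type":"object","properties":{"deltas":{"type":"array"},"jaw":{"type":"number"},"force":{"type":"number"}},"required":["deltas"]}

```bash
ls; mkdir -p pics; python3 - <<'E'
from station import manip, vision
import cv2
for n in("top","scene"):
    im=vision.snapshot(n); cv2.imwrite(f"pics/{n}0.png",cv2.resize(im[:,:,::-1],(800,500),interpolation=cv2.INTER_CUBIC)); cv2.imwrite(f"pics/{n}_raw0.png",im[:,:,::-1])
    c=vision.camera_model(n); print(c)
print(manip.sense())
E
```

```text
pics
{'camera_matrix': array([[412.01514935,   0.        , 317.26739468],
       [  0.        , 412.01514935, 205.39277417],
       [  0.        ,   0.        ,   1.        ]]), 'D': array([-0.09086423,  0.        ,  0.        ,  0.        ,  0.        ]), 'rvec': array([ 2.12302488, -2.15611132,  0.20390547]), 'tvec': array([-0.16646771,  0.54099959,  1.36347878])}
{'camera_matrix': array([[388.04675881,   0.        , 317.78475742],
       [  0.        , 388.04675881, 195.41159841],
       [  0.        ,   0.        ,   1.        ]]), 'D': array([0.02868523, 0.        , 0.        , 0.        , 0.        ]), 'rvec': array([ 2.4852051 ,  0.7275568 , -0.21234344]), 'tvec': array([-0.3520167 , -0.31269236,  1.65382083])}
{'t': 0.1, 'q': array([ 1.05649831e+00,  5.28407715e-01,  1.43378374e+00,  2.55626289e-05,
        1.18141688e+00, -1.78483805e-01]), 'qd': array([-0.00061164, -0.00138623, -0.0013298 ,  0.00072358, -0.0018448 ,
       -0.00171776]), 'tau': array([-3.24177608e-04, -4.43306208e+01, -1.78586286e+01, -2.32364091e-04,
        3.97317359e-03, -9.60273866e-06]), 'tcp_pos': array([0.20559075, 0.58952665, 0.23040723]), 'tool_rot': array([ 1.67123964e-01,  9.85935376e-01, -9.43963913e-04, -3.53284030e-04]), 'force': array([-0.34218327, -0.03030266, -1.24637186]), 'ft_torque': array([-0.04120505, -0.06215287,  0.02405104]), 'gripper_force': 0.0, 'finger_gap': 0.9993087634316251}
```

View pics/top0.png

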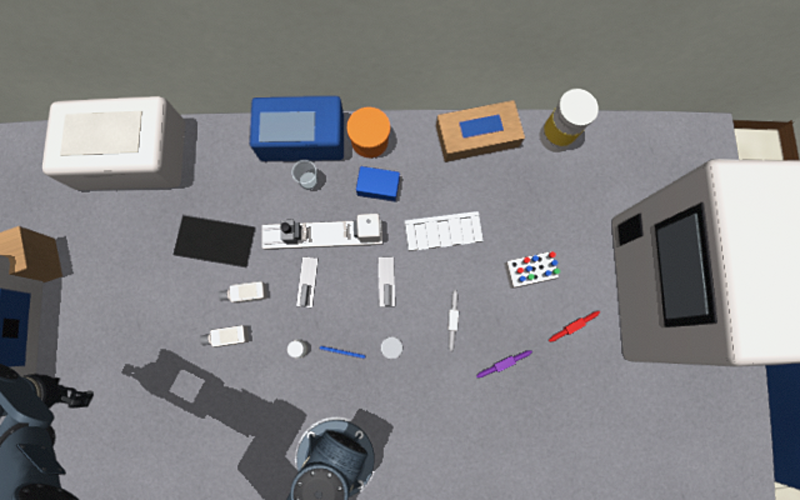

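View pics/scene0.png

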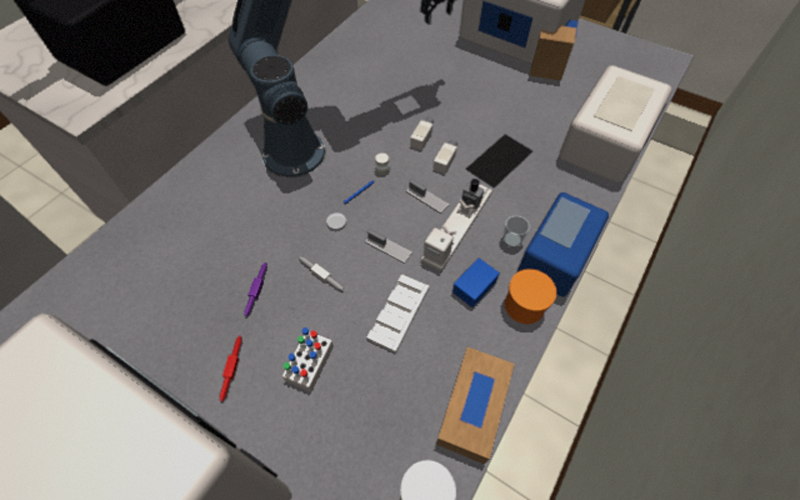

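The top view shows two scrapers (305,282) and (387,282), two bottles (243,292) and (227,336), the shaft (453,320), the mixer (322,233) with its tailstock at left, the holder (443,231) with mouths facing the robot, and the mat (215,240). The scene view agrees. I'll enlarge next.

```bash
cat > h.py <<'E'
import numpy as np, cv2
from station import manip, vision
from scipy.spatial.transform import Rotation as R
def cam(n):
    c=vision.camera_model(n); return c["camera_matrix"],c["D"],c["rvec"],c["tvec"]
def w(n,pts,z):
    "pixels (raw) -> world at height z (scalar or list)"
    K,D,r,t=cam(n); p=np.array(pts,float).reshape(-1,1,2)
    u=cv2.undistortPoints(p,K,D).reshape(-1,2); M=cv2.Rodrigues(r)[0]
    d=np.c_[u,np.ones(len(u))]@M; o=-M.T@t
    s=(np.broadcast_to(z,len(u))-o[2])/d[:,2]; return o+d*s[:,None]
def px(n,P):
    K,D,r,t=cam(n); return cv2.projectPoints(np.array(P,float).reshape(-1,1,3),r,t,K,D)[0].reshape(-1,2)
def crop(n,x0,y0,x1,y1,k,out,im=None,grid=10):
    im=vision.snapshot(n)[:,:,::-1] if im is None else im
    c=cv2.resize(im[y0:y1,x0:x1],None,fx=k,fy=k,interpolation=cv2.INTER_CUBIC)
    for x in range(-(-x0//grid)*grid,x1,grid):
        cv2.line(c,((x-x0)*k,0),((x-x0)*k,6 if x%50 else 14),(0,255,255),1)
        if x%20==0: cv2.putText(c,str(x),((x-x0)*k+1,22),0,.35,(0,255,255),1)
    for y in range(-(-y0//grid)*grid,y1,grid):
        cv2.line(c,(0,(y-y0)*k),(6 if y%50 else 14,(y-y0)*k),(0,255,255),1)
        if y%20==0: cv2.putText(c,str(y),(8,(y-y0)*k+4),0,.35,(0,255,255),1)
    cv2.imwrite("pics/"+out,c)
def tool(p,yaw,T=None):
    """target TCP (world m) & yaw of tool-y closing axis -> delta (mm, rad) from current"""
E
python3 - <<'E'
from h import *
im=cv2.imread("pics/top_raw0.png")
crop("top",135,165,275,285,5,"c1.png",im)
crop("top",235,165,395,285,5,"c2.png",im)
print(manip.sense()['t'])
E
```

```text
0.1
```

View pics/c1.png

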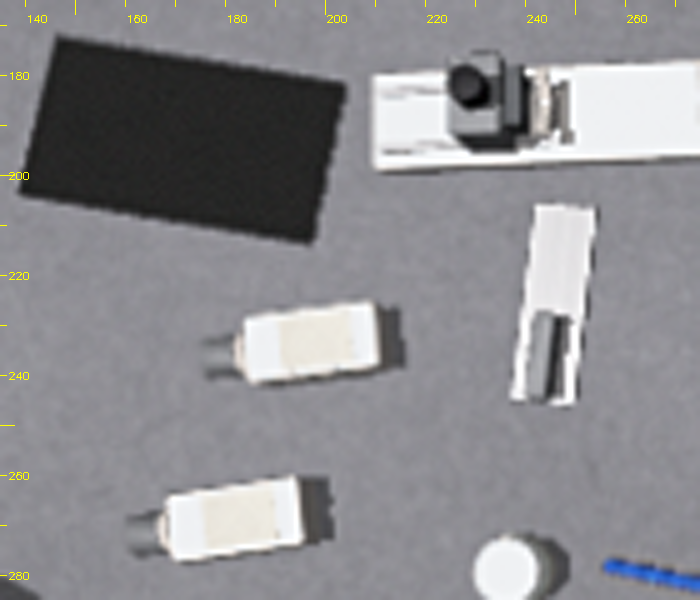

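View pics/c2.png

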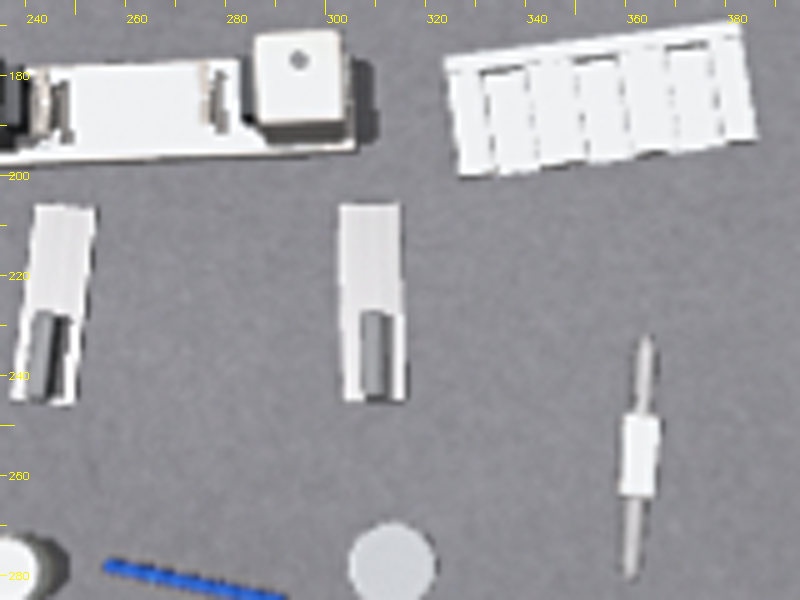

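Corner pixels (raw = crop/5 + offset) are good to about 0.3 px. I'll fit planar poses by reprojection.

```bash
cat >> h.py <<'E'
from scipy.optimize import least_squares
def fit(obs,g0,n="top"):
    "obs: [(u,v),(x,y,z) model m]; planar pose x,y,yaw"
    U=np.array([o[0] for o in obs],float); P=np.array([o[1] for o in obs],float)
    f=lambda q:(px(n,P@R.from_euler('z',q[2]).as_matrix().T+[q[0],q[1],0])-U).ravel()
    s=least_squares(f,g0,loss='soft_l1',x_scale=[.01,.01,.1]); return s.x,np.abs(f(s.x)).max(),f(s.x).reshape(-1,2).round(1).tolist()
def rect(c,z,x0,x1,y0,y1):
    "c: pixels of corners order (x1,y1),(x1,y0),(x0,y0),(x0,y1)"
    return list(zip(c,[(x1,y1,z),(x1,y0,z),(x0,y0,z),(x0,y1,z)]))
E
cat > fit0.py <<'E'
from h import *
a=lambda L:[(135+x/5,165+y/5) for x,y in L]
b=lambda L:[(235+x/5,165+y/5) for x,y in L]
o=.001
M={}
M['mat']=(rect(a([(57,35),(346,84),(312,243),(20,194)]),.004,-.06,.06,-.11,.11),(.6,.3,0))
# bottle lying: local x foot->cap (world +y), y: local +y -> world -x
for k,L in(('bot1',[(250,383),(244,315),(374,302),(380,368)]),('bot2',[(175,561),(167,496),(297,476),(303,544)])):
    M[k]=(rect(a(L),.046,0,.092,-.023,.023),(.45,.25,1.57))
M['scr1']=(rect(a([(536,205),(596,208),(577,405),(511,400)]),.006,-.03,.11,-.022,.022),(.45,.05,0))
M['scr2']=(rect(b([(339,205),(400,204),(407,401),(345,402)]),.006,-.03,.11,-.022,.022),(.45,-.1,0))
M['shaft']=(list(zip(b([(645,338),(630,577)]),[(.085,0,.012),(-.085,0,.012)]))+rect(b([(624,414),(661,417),(655,496),(619,494)]),.024,-.028,.028,-.012,.012),(.45,-.2,0))
M['holder']=(rect(b([(444,57),(742,24),(757,138),(460,176)]),.019,-.043,.043,-.106,.106),(.6,-.2,0))
M['mixer']=(list(zip(a([(372,72),(378,171)]),[(.17,-.035,.02),(.17,.035,.02)]))[:0]+
  [(a([(378,171)])[0],(.17,.035,.02)),(a([(372,72)])[0],(.17,-.035,.02)),(b([(355,150)])[0],(-.17,.035,.02)),
   (b([(250,38)])[0],(-.085,-.03,.105)),(b([(338,30)])[0],(-.145,-.03,.105))],(.6,0,1.57))
E
cat > run0.py <<'E'
from fit0 import *
for k,(obs,g) in M.items():
    if k=='mixer': obs=[(u,(x,-y,z)) for u,(x,y,z) in obs]
    q,e,r=fit(obs,g); print(k,q.round(4),round(e,2),r)
print('knob',w("top",[(229,182)],.125).round(4))
M_=cv2.Rodrigues(cam("top")[2])[0]; print('cam',-M_.T@cam("top")[3])
E
python3 run0.py
```

```text
mat [ 0.5996  0.3446 -0.1808] 0.62 [[-0.3, -0.2], [0.6, -0.4], [0.3, 0.5], [-0.6, 0.1]]
bot1 [0.4523 0.189  1.6695] 0.53 [[-0.5, -0.0], [-0.2, 0.2], [0.4, -0.2], [0.2, 0.0]]
bot2 [0.3346 0.238  1.7031] 0.66 [[-0.7, 0.4], [-0.4, -0.3], [0.4, -0.1], [0.6, -0.0]]
scr1 [ 0.4371  0.0789 -0.098 ] 0.42 [[-0.2, -0.4], [0.2, 0.0], [-0.3, 0.2], [0.3, 0.1]]
scr2 [ 0.4348 -0.1481  0.0174] 0.25 [[-0.1, -0.1], [0.2, -0.2], [0.1, 0.0], [-0.2, 0.3]]
shaft [ 0.3642 -0.3289 -0.0973] 0.78 [[0.1, -0.8], [-0.1, 0.6], [0.2, -0.2], [-0.3, -0.2], [-0.1, 0.3], [0.1, 0.2]]
holder [ 0.6159 -0.3111  0.1069] 0.54 [[0.2, -0.0], [-0.5, -0.2], [0.1, 0.4], [0.1, -0.1]]
mixer [0.6626 0.0273 1.6464] 35.63 [[0.8, -31.5], [2.9, 7.4], [0.5, -35.6], [-2.5, 0.5], [-2.1, 0.6]]
knob [[0.6067 0.1142 0.125 ]]
cam [ 0.29687565 -0.14759838  1.43859168]
```

```bash
sed -i '/mixer.: obs=/d' run0.py; cat >> h.py <<'E'
def st():
    s=manip.sense(); m=R.from_quat(s['tool_rot']).as_matrix(); return s,np.array(s['tcp_pos'])*1000,np.arctan2(m[1,1],m[0,1]),m
def plan(wps,p=None,yaw=None,v=40,near=True):
    "waypoints (x,y,z mm, yaw rad of tool y); prints calls (<=5 rows) of rows"
    s,p0,y0,m=st(); p=p0 if p is None else np.array(p,float); yaw=y0 if yaw is None else yaw
    rows=[];q,yy=p,yaw
    for x in wps:
        t=np.array(x[:3],float); ty=x[3] if len(x)>3 else yy
        if near: ty=yy+(ty-yy+np.pi/2)%np.pi-np.pi/2
        n=max(1,int(np.ceil(max(np.linalg.norm(t-q)/(x[4] if len(x)>4 else v),abs(ty-yy)/.12))))
        rows+=[(q+(t-q)*i/n,yy+(ty-yy)*i/n) for i in range(1,n+1)]; q,yy=t,ty
    for i in range(0,len(rows),5):
        A=np.array([[np.sin(yaw),-np.cos(yaw),0],[np.cos(yaw),np.sin(yaw),0],[0,0,-1]])
        out=[[round(float(c),1) for c in A@(a-p)]+[round(float(-(b-yaw)),3)] for a,b in rows[i:i+5]]
        print([out]); p,yaw=rows[min(i+4,len(rows)-1)]
E
python3 - <<'E'
from h import *
exec(open('run0.py').read())
q,e,r=fit(*M['mixer']); k=w("top",[(229,182)],.125)[0]
c,s=np.cos(q[2]),np.sin(q[2]); d=k[:2]-q[:2]; print('knob in mixer',c*d[0]+s*d[1],-s*d[0]+c*d[1])
s,p,y,m=st(); print(p,y,m.round(3))
E
```

```text
mat [ 0.5996  0.3446 -0.1808] 0.62 [[-0.3, -0.2], [0.6, -0.4], [0.3, 0.5], [-0.6, 0.1]]
bot1 [0.4523 0.189  1.6695] 0.53 [[-0.5, -0.0], [-0.2, 0.2], [0.4, -0.2], [0.2, 0.0]]
bot2 [0.3346 0.238  1.7031] 0.66 [[-0.7, 0.4], [-0.4, -0.3], [0.4, -0.1], [0.6, -0.0]]
scr1 [ 0.4371  0.0789 -0.098 ] 0.42 [[-0.2, -0.4], [0.2, 0.0], [-0.3, 0.2], [0.3, 0.1]]
scr2 [ 0.4348 -0.1481  0.0174] 0.25 [[-0.1, -0.1], [0.2, -0.2], [0.1, 0.0], [-0.2, 0.3]]
shaft [ 0.3642 -0.3289 -0.0973] 0.78 [[0.1, -0.8], [-0.1, 0.6], [0.2, -0.2], [-0.3, -0.2], [-0.1, 0.3], [0.1, 0.2]]
holder [ 0.6159 -0.3111  0.1069] 0.54 [[0.2, -0.0], [-0.5, -0.2], [0.1, 0.4], [0.1, -0.1]]
mixer [0.6107 0.0285 1.5957] 3.7 [[0.3, -0.3], [1.6, 0.1], [1.7, 0.2], [-3.7, -0.5], [-3.3, 0.4]]
knob [[0.6067 0.1142 0.125 ]]
cam [ 0.29687565 -0.14759838  1.43859168]
knob in mixer 0.08576870007927767 0.0018161382772599695
[205.59074723 589.5266526  230.40723457] 1.2349727685403111 [[-0.944  0.33  -0.001]
 [ 0.33   0.944 -0.002]
 [ 0.    -0.002 -1.   ]]
```

```bash
python3 - <<'E'
from fit0 import *
U=a([(378,171),(372,72)])+b([(355,150),(250,38),(338,30)]); k=(229,182)
def f(q):
    P=np.array([(.17+q[3],.035,.02),(.17+q[3],-.035,.02),(-.17+q[3],.035,.02),(-.085,-.03,.105),(-.145,-.03,.105),(.097+q[4],0,.125)])
    return (px("top",P@R.from_euler('z',q[2]).as_matrix().T+[q[0],q[1],0])-np.array(U+[k])).ravel()
s=least_squares(f,(.6,.02,1.6,0,0),x_scale=[.01,.01,.1,.01,.01]);print(s.x,f(s.x).reshape(-1,2).round(1).tolist())
im=cv2.imread("pics/scene_raw0.png")
crop("scene",280,85,400,225,5,"c3.png",im)
crop("top",205,165,315,205,7,"c4.png",cv2.imread("pics/top_raw0.png"))
E
```

```text
[6.10613953e-01 1.67298283e-02 1.59869528e+00 1.60667992e-02
 5.62957159e-04] [[-0.8, 0.0], [0.4, 0.4], [0.5, 0.2], [-0.2, -0.6], [0.2, 0.3], [-0.0, -0.3]]
```

View pics/c4.png

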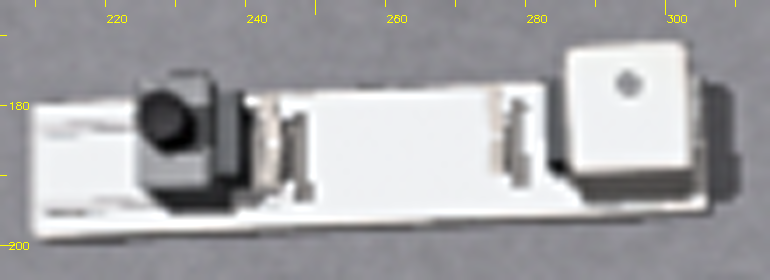

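The crop shows V-rest tops at about (241.5,185) and (274,184), the knob top at (228.5,182) and headstock corners as I read them. The tailstock is closed, at about 0. I'll draw it back first.

```bash
python3 - <<'E'
from h import *
q=[.6106,.0167,1.5987]; P=np.array([(.062,0,.071),(-.048,0,.071)])@R.from_euler('z',q[2]).as_matrix().T+[q[0],q[1],0]
print(px("top",P))
plan([(500,250,230,1.599),(607.3,114.3,170,1.599),(607.3,114.3,97,1.599)])
print('pull'); plan([(605.7,172.3,97,1.599,12)],(607.3,114.3,97),1.599)
E
```

```text
[[242.48751051 184.83594733]
 [274.80106258 183.49756547]]
[[[32.5, -18.6, 0.0, -0.03], [65.0, -37.3, 0.1, -0.061], [97.5, -55.9, 0.1, -0.091], [130.0, -74.5, 0.1, -0.121], [162.4, -93.1, 0.2, -0.152]]]
[[[29.3, -23.3, 0.0, -0.03], [58.6, -46.6, 0.1, -0.061], [87.9, -70.0, 0.1, -0.091], [117.2, -93.3, 0.1, -0.121], [146.5, -116.6, 0.2, -0.152]]]
[[[25.4, -27.5, 0.0, -0.03], [50.9, -55.0, 0.1, -0.061], [73.2, -81.4, 12.1, -0.061], [95.5, -107.8, 24.1, -0.061], [117.9, -134.3, 36.1, -0.061]]]
[[[20.7, -27.7, 12.0, -0.0], [41.4, -55.5, 24.0, -0.0], [41.4, -55.5, 60.5, -0.0], [41.4, -55.5, 97.0, -0.0]]]
pull
[[[0.0, 11.6, 0.0, -0.0], [0.0, 23.2, 0.0, -0.0], [0.0, 34.8, 0.0, -0.0], [0.0, 46.4, 0.0, -0.0], [0.0, 58.0, 0.0, -0.0]]]
```

Request:
{"method": "drive_tool", "body": {
  "deltas": [
    [[32.5,-18.6,0,-0.03],[65,-37.3,0,-0.061],[97.5,-55.9,0,-0.091],[130,-74.5,0,-0.121],[162.4,-93.1,0,-0.152]]
  ],
  "jaw": 85
}}

```text
t: 0.52
tcp_pos: [0.0204, 0.5548, 0.2309]
tool_rot: [0.091, 0.996, -0.0, -0.0]
force: [0.6, 1.0, -0.1]
finger_gap: 0.995
gripper_force: 0.0
```

Request:
{"method": "drive_tool", "body": {
  "deltas": [
    [[29.3,-23.3,0,-0.03],[58.6,-46.6,0,-0.061],[87.9,-70,0,-0.091],[117.2,-93.3,0,-0.121],[146.5,-116.6,0,-0.152]]
  ]
}}

```text
t: 0.93
tcp_pos: [-0.1448, 0.4664, 0.231]
tool_rot: [0.015, 1.0, -0.0, -0.0]
force: [-1.0, 0.0, 0.1]
finger_gap: 0.995
gripper_force: 0.0
```

Request:
{"method": "drive_tool", "body": {
  "deltas": [
    [[25.4,-27.5,0,-0.03],[50.9,-55,0,-0.061],[73.2,-81.4,12,-0.061],[95.5,-107.8,24,-0.061],[117.9,-134.3,36,-0.061]]
  ]
}}

```text
t: 1.35
tcp_pos: [-0.2664, 0.3359, 0.195]
tool_rot: [-0.014, 1.0, 0.0, -0.0]
force: [-0.7, 0.7, -0.1]
finger_gap: 0.997
gripper_force: 0.0
```

Request:
{"method": "drive_tool", "body": {
  "deltas": [
    [[20.7,-27.7,12,0],[41.4,-55.5,24,0],[41.4,-55.5,24,0],[41.4,-55.5,24,0]]
  ]
}}

```text
t: 1.68
tcp_pos: [-0.3056, 0.2785, 0.1707]
tool_rot: [-0.017, 1.0, -0.001, 0.001]
force: [-0.0, 0.7, 0.5]
finger_gap: 0.993
gripper_force: 0.0
```

The x-axis sign in my planner was wrong, and the arm swung clear to the other side without touching anything. I'll fix that and come back around.

```bash
sed -i 's/A=np.array(\[\[np.sin(yaw),-np.cos(yaw),0\]/A=np.array([[-np.sin(yaw),np.cos(yaw),0]/' h.py; python3 - <<'E'
from h import *
print(st()[0]['q'],st()[3].round(3))
plan([(-140,470,210),(20,550,230),(230,500,230),(500,250,230,1.599)])
E
```

```text
[ 2.13076555e+00  3.54321441e-01  2.00529091e+00 -2.04700579e-04
  7.84708177e-01  5.26652171e-01] [[-0.999 -0.033  0.002]
 [-0.033  0.999 -0.002]
 [-0.001 -0.002 -1.   ]]
[[[-24.6, 26.5, -5.6, -0.0], [-49.1, 53.1, -11.2, -0.0], [-73.7, 79.6, -16.9, -0.0], [-98.2, 106.2, -22.5, 0.0], [-122.8, 132.7, -28.1, 0.0]]]
[[[-24.6, 26.5, -5.6, -0.0], [-49.1, 53.1, -11.2, -0.0], [-81.6, 68.0, -15.2, -0.0], [-114.1, 82.9, -19.2, -0.0], [-146.7, 97.9, -23.2, -0.0]]]
[[[-32.5, 14.9, -4.0, -0.0], [-65.0, 29.8, -8.0, -0.0], [-99.7, 20.3, -8.0, -0.0], [-134.4, 10.8, -8.0, -0.0], [-169.1, 1.3, -8.0, -0.0]]]
[[[-34.7, -9.5, 0.0, -0.0], [-69.4, -19.0, 0.0, -0.0], [-104.1, -28.5, 0.0, -0.0], [-130.3, -54.4, 0.0, 0.001], [-156.4, -80.3, 0.0, 0.001]]]
[[[-26.2, -25.9, 0.0, 0.001], [-52.4, -51.7, 0.0, 0.001], [-78.5, -77.6, 0.0, 0.002], [-104.7, -103.4, 0.0, 0.002], [-130.9, -129.3, 0.0, 0.003]]]
[[[-26.2, -25.8, 0.0, 0.001], [-52.5, -51.6, 0.0, 0.001], [-78.7, -77.4, 0.0, 0.002]]]
```

Request:
{"method": "drive_tool", "body": {
  "deltas": [
    [[-24.6,26.5,-5.6,0],[-49.1,53.1,-11.2,0],[-73.7,79.6,-16.9,0],[-98.2,106.2,-22.5,0],[-122.8,132.7,-28.1,0]]
  ]
}}

```text
t: 2.1
tcp_pos: [-0.184, 0.4197, 0.2004]
tool_rot: [-0.014, 1.0, 0.001, -0.0]
force: [-0.6, 0.2, -0.0]
finger_gap: 0.99
gripper_force: 0.0
```

Request:
{"method": "drive_tool", "body": {
  "deltas": [
    [[-24.6,26.5,-5.6,0],[-49.1,53.1,-11.2,0],[-81.6,68.0,-15.2,0],[-114.1,82.9,-19.2,0],[-146.7,97.9,-23.2,0]]
  ]
}}

```text
t: 2.52
tcp_pos: [-0.0391, 0.5209, 0.2234]
tool_rot: [-0.014, 1.0, 0.001, 0.0]
force: [0.4, -0.3, 0.0]
finger_gap: 0.997
gripper_force: 0.0
```

Request:
{"method": "drive_tool", "body": {
  "deltas": [
    [[-32.5,14.9,-4,0],[-65,29.8,-8,0],[-99.7,20.3,-8,0],[-134.4,10.8,-8,0],[-169.1,1.3,-8,0]]
  ]
}}

```text
t: 2.93
tcp_pos: [0.1303, 0.5255, 0.2312]
tool_rot: [-0.014, 1.0, 0.001, 0.001]
force: [0.4, -0.5, -0.2]
finger_gap: 0.997
gripper_force: 0.0
```

Request:
{"method": "drive_tool", "body": {
  "deltas": [
    [[-34.7,-9.5,0,0],[-69.4,-19,0,0],[-104.1,-28.5,0,0],[-130.3,-54.4,0,0],[-156.4,-80.3,0,0]]
  ]
}}

```text
t: 3.35
tcp_pos: [0.2893, 0.4488, 0.2311]
tool_rot: [-0.014, 1.0, 0.001, 0.001]
force: [0.7, 1.0, 0.2]
finger_gap: 0.994
gripper_force: 0.0
```

Request:
{"method": "drive_tool", "body": {
  "deltas": [
    [[-26.2,-25.9,0,0],[-52.4,-51.7,0,0],[-78.5,-77.6,0,0],[-104.7,-103.4,0,0],[-130.9,-129.3,0,0]]
  ]
}}

```text
t: 3.77
tcp_pos: [0.4227, 0.3217, 0.2313]
tool_rot: [-0.013, 1.0, 0.0, 0.001]
force: [0.4, 1.4, 0.7]
finger_gap: 0.995
gripper_force: 0.0
```

Request:
{"method": "drive_tool", "body": {
  "deltas": [
    [[-26.2,-25.8,0,0],[-52.5,-51.6,0,0],[-78.7,-77.4,0,0]]
  ]
}}

```text
t: 4.02
tcp_pos: [0.5035, 0.2461, 0.2313]
tool_rot: [-0.013, 1.0, 0.0, 0.001]
force: [0.9, -0.0, -0.1]
finger_gap: 0.994
gripper_force: 0.0
```

```bash
python3 - <<'E'
from h import *
print(st()[:3])
plan([(607.3,114.3,170,1.599),(607.3,114.3,97,1.599)])
E
```

```text
({'t': 4.0167, 'q': array([ 2.55394244e-01,  4.39845166e-01,  1.59800534e+00, -3.28999413e-04,
        1.10179561e+00, -1.34193285e+00]), 'qd': array([-0.69630421,  0.1961527 , -0.36154697,  0.00491555,  0.15674498,
       -0.69086215]), 'tau': array([ 1.88736163e+00, -4.03942645e+01, -1.54489553e+01, -1.08264650e-01,
       -2.60018729e-03,  4.44543287e-01]), 'tcp_pos': array([0.503484  , 0.24608871, 0.23128757]), 'tool_rot': array([-1.33391937e-02,  9.99910545e-01,  9.08333069e-05,  9.80077309e-04]), 'force': array([ 0.92582244, -0.03531154, -0.14647154]), 'ft_torque': array([ 0.01589506, -0.0621271 ,  0.00297179]), 'gripper_force': 0.0, 'finger_gap': 0.9939568559536989}, array([503.48399903, 246.08870924, 231.28757157]), np.float64(1.597475670960974))
[[[-20.1, -26.9, 12.3, -0.0], [-40.1, -53.8, 24.5, -0.001], [-60.2, -80.7, 36.8, -0.001], [-80.2, -107.6, 49.0, -0.001], [-100.3, -134.5, 61.3, -0.002]]]
[[[-0.0, 0.0, 36.5, -0.0], [-0.0, 0.0, 73.0, -0.0]]]
```

Request:
{"method": "drive_tool", "body": {
  "deltas": [
    [[-20,-27,12.3,0],[-40,-54,24.5,0],[-60,-80.7,36.8,0],[-80,-107.6,49,0],[-100,-134.5,61,0]]
  ]
}}

```text
t: 4.43
tcp_pos: [0.6067, 0.114, 0.1695]
tool_rot: [-0.013, 1.0, -0.0, 0.001]
force: [-0.1, 0.8, 0.3]
finger_gap: 0.996
gripper_force: 0.0
```

Request:
{"method": "drive_tool", "body": {
  "deltas": [
    [[0,0,0,0],[0,0,0,0],[0,0,0,0]]
  ]
}}

```text
t: 4.68
tcp_pos: [0.6048, 0.1162, 0.1697]
tool_rot: [-0.013, 1.0, 0.0, -0.0]
force: [-0.6, -0.2, 0.3]
finger_gap: 0.997
gripper_force: 0.0
```

```bash
python3 - <<'E'
from h import *
print(st()[1:3])
plan([(607.3,114.3,97,1.599)])
crop("top",205,165,285,205,9,"c5.png")
E
```

```text
(array([604.8359101 , 116.23314943, 169.70788871]), np.float64(1.5976449525849887))
[[[-1.2, -1.0, 36.4, -0.001], [-2.4, -2.0, 72.7, -0.001]]]
```

View pics/c5.png

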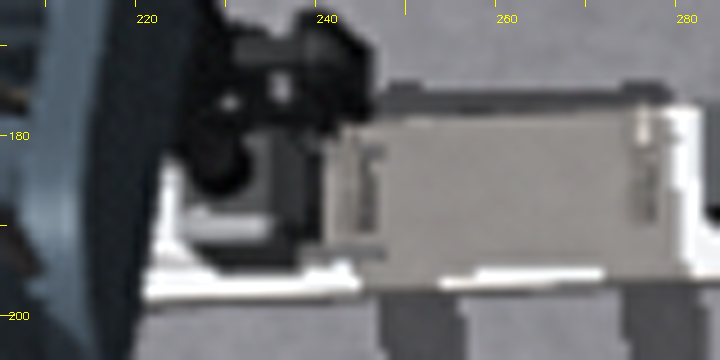

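The gripper is over the knob (228,182), between the fingers. Next I descend, close and pull back.

Request:
{"method": "drive_tool", "body": {
  "deltas": [
    [[-1.2,-1,36,0],[-2.4,-2,72,0],[-2.4,-2,72,0],[-2.4,-2,72,0]]
  ]
}}

```text
t: 5.07
tcp_pos: [0.6049, 0.1165, 0.0966]
tool_rot: [-0.015, 1.0, 0.0, -0.002]
force: [0.2, 0.8, 0.6]
finger_gap: 0.995
gripper_force: 0.0
```

Request:
{"method": "drive_tool", "body": {
  "deltas": [
    [[0,0,0,0],[0,0,0,0],[0,0,0,0],[0,0,0,0],[0,0,0,0]]
  ],
  "jaw": 0,
  "force": 60
}}

```text
t: 5.48
tcp_pos: [0.6078, 0.1162, 0.0993]
tool_rot: [-0.014, 1.0, 0.0, 0.001]
force: [0.5, -4.2, 16.4]
finger_gap: 0.296
gripper_force: 23.6
```

Request:
{"method": "drive_tool", "body": {
  "deltas": [
    [[0,0,0,0],[0,5,0,0],[0,10,0,0],[0,15,0,0],[0,20,0,0]]
  ]
}}

```text
t: 5.9
tcp_pos: [0.6073, 0.1349, 0.0995]
tool_rot: [-0.015, 1.0, -0.001, 0.001]
force: [-0.6, -1.9, 5.9]
finger_gap: 0.284
gripper_force: 58.8
```

Request:
{"method": "drive_tool", "body": {
  "deltas": [
    [[0,8,0,0],[0,16,0,0],[0,24,0,0],[0,32,0,0],[0,38,0,0]]
  ]
}}

```text
t: 6.32
tcp_pos: [0.6063, 0.1733, 0.0995]
tool_rot: [-0.015, 1.0, -0.001, 0.001]
force: [0.0, -3.1, 5.9]
finger_gap: 0.282
gripper_force: 58.7
```

Request:
{"method": "drive_tool", "body": {
  "deltas": [
    [[0,0,0,0],[0,0,0,0]]
  ]
}}

```text
t: 6.48
tcp_pos: [0.6063, 0.1745, 0.0996]
tool_rot: [-0.015, 1.0, 0.001, 0.002]
force: [-0.8, 2.5, 5.9]
finger_gap: 0.284
gripper_force: 58.8
```

Request:
{"method": "drive_tool", "body": {
  "deltas": [
    [[0,0,0,0],[0,0,0,0],[0,0,0,0]]
  ],
  "jaw": 85
}}

```text
t: 6.73
tcp_pos: [0.6051, 0.1734, 0.0976]
tool_rot: [-0.015, 1.0, -0.0, -0.0]
force: [0.3, 0.7, 0.2]
finger_gap: 0.699
gripper_force: 0.0
```

Request:
{"method": "drive_tool", "body": {
  "deltas": [
    [[0,0,-40,0],[0,0,-80,0],[0,0,-110,0],[0,0,-110,0],[0,0,-110,0]]
  ]
}}

```text
t: 7.15
tcp_pos: [0.6065, 0.1736, 0.2099]
tool_rot: [-0.015, 1.0, 0.0, 0.002]
force: [-0.5, 0.1, 0.3]
finger_gap: 0.995
gripper_force: 0.0
```

```bash
python3 - <<'E'
from h import *
print(st()[1:3])
yaw=-.0973+np.pi/2
plan([(480,-150,200,yaw),(364.2,-328.9,120,yaw),(364.2,-328.9,120,yaw),(364.2,-328.9,60,yaw)])
E
```

```text
(array([606.47275547, 173.57704741, 209.90360396]), np.float64(1.5999005936516237))
[[[15.1, -35.5, 1.1, 0.014], [30.2, -71.1, 2.2, 0.028], [45.3, -106.6, 3.3, 0.042], [60.4, -142.1, 4.4, 0.056], [75.5, -177.6, 5.5, 0.07]]]
[[[12.6, -36.5, 1.1, 0.014], [25.1, -73.0, 2.2, 0.028], [37.7, -109.5, 3.3, 0.042], [50.3, -146.0, 4.4, 0.056], [68.3, -176.6, 17.7, 0.056]]]
[[[16.3, -31.6, 13.3, -0.0], [32.6, -63.1, 26.7, -0.0], [48.9, -94.7, 40.0, -0.0], [65.2, -126.2, 53.3, -0.0], [81.6, -157.8, 66.7, -0.0]]]
[[[0.0, 0.0, 0.0, -0.0], [0.0, 0.0, 30.0, -0.0], [0.0, 0.0, 60.0, -0.0]]]
```

Request:
{"method": "drive_tool", "body": {
  "deltas": [
    [[15.1,-35.5,1,0.014],[30.2,-71,2,0.028],[45.3,-106.6,3,0.042],[60.4,-142,4,0.056],[75.5,-177.6,5.5,0.07]]
  ]
}}

```text
t: 7.57
tcp_pos: [0.5326, -0.0072, 0.2003]
tool_rot: [0.02, 1.0, 0.0, -0.002]
force: [-0.7, -0.3, -0.0]
finger_gap: 0.992
gripper_force: 0.0
```

Request:
{"method": "drive_tool", "body": {
  "deltas": [
    [[12.6,-36.5,1,0.014],[25.1,-73,2,0.028],[37.7,-109.5,3,0.042],[50.3,-146,4.4,0.056],[68.3,-176.6,17.7,0.056]]
  ]
}}

```text
t: 7.98
tcp_pos: [0.4598, -0.1827, 0.1845]
tool_rot: [0.049, 0.999, -0.001, 0.001]
force: [1.7, -0.5, 0.2]
finger_gap: 0.994
gripper_force: 0.0
```

Request:
{"method": "drive_tool", "body": {
  "deltas": [
    [[16.3,-31.6,13.3,0],[32.6,-63.1,26.7,0],[48.9,-94.7,40,0],[65.2,-126.2,53.3,0],[81.6,-157.8,66.7,0]]
  ]
}}

```text
t: 8.4
tcp_pos: [0.3608, -0.329, 0.1157]
tool_rot: [0.048, 0.999, 0.002, -0.001]
force: [0.5, -0.3, 0.2]
finger_gap: 0.997
gripper_force: 0.0
```

Request:
{"method": "drive_tool", "body": {
  "deltas": [
    [[0,0,0,0],[0,0,30,0],[0,0,60,0],[0,0,60,0],[0,0,60,0]]
  ]
}}

```text
t: 8.82
tcp_pos: [0.3617, -0.3267, 0.0559]
tool_rot: [0.048, 0.999, 0.003, -0.002]
force: [0.2, 0.5, 0.6]
finger_gap: 0.998
gripper_force: 0.0
```

```bash
python3 - <<'E'
from h import *
print(st()[1:3])
yaw=-.0973+np.pi/2
plan([(364.2,-328.9,5,yaw)])
im=vision.snapshot("scene")[:,:,::-1]; crop("scene",225,185,305,245,9,"c6.png",im)
im=vision.snapshot("top")[:,:,::-1]; cv2.imwrite("pics/top_raw1.png",im)
E
```

```text
(array([ 361.70526126, -326.71678591,   55.92989121]), np.float64(1.4739875618484433))
[[[-1.3, -1.0, 25.5, 0.0], [-2.7, -1.9, 50.9, 0.0]]]
```

View pics/c6.png

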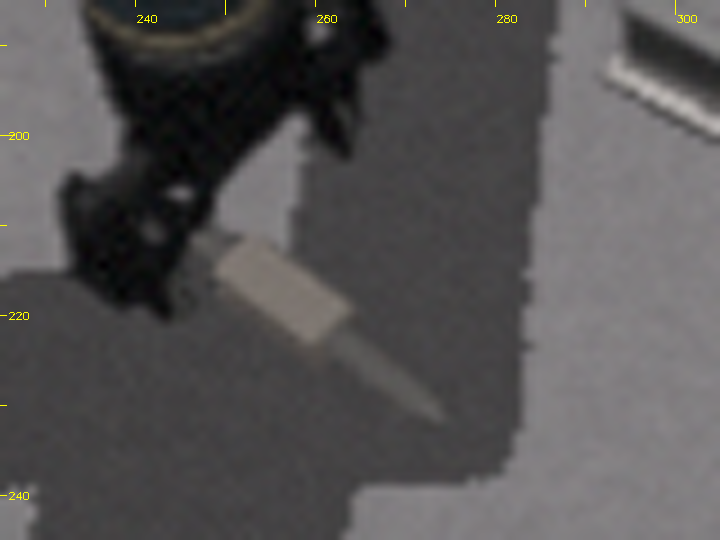

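The fingers straddle the hub (centre about (256,218)), with the shaft between them. Next I descend, grip and lift.

Request:
{"method": "drive_tool", "body": {
  "deltas": [
    [[-1.3,-1,25,0],[-2.5,-2,50,0],[-2.5,-2,50,0],[-2.5,-2,50,0]]
  ]
}}

```text
t: 9.25
tcp_pos: [0.3656, -0.3309, 0.0084]
tool_rot: [0.048, 0.999, 0.0, -0.0]
force: [-0.3, -0.2, 0.2]
finger_gap: 0.99
gripper_force: 0.0
```

Request:
{"method": "drive_tool", "body": {
  "deltas": [
    [[0,0,0,0],[0,0,0,0],[0,0,0,0],[0,0,0,0],[0,0,0,0]]
  ],
  "jaw": 0,
  "force": 60
}}

```text
t: 9.67
tcp_pos: [0.3652, -0.3307, 0.0085]
tool_rot: [0.048, 0.999, 0.0, -0.0]
force: [0.2, 2.5, 1.9]
finger_gap: 0.295
gripper_force: 1.4
```

Request:
{"method": "drive_tool", "body": {
  "deltas": [
    [[0,0,0,0],[0,0,-20,0],[0,0,-60,0],[0,0,-100,0],[0,0,-135,0]]
  ]
}}

```text
t: 10.08
tcp_pos: [0.3649, -0.3308, 0.1442]
tool_rot: [0.048, 0.999, 0.0, -0.0]
force: [0.3, -1.3, -3.0]
finger_gap: 0.262
gripper_force: 59.7
```

Request:
{"method": "drive_tool", "body": {
  "deltas": [
    [[0,0,0,0],[0,0,0,0]]
  ]
}}

```text
t: 10.25
tcp_pos: [0.3659, -0.3321, 0.1444]
tool_rot: [0.048, 0.999, -0.002, 0.001]
force: [-0.1, 0.2, -3.5]
finger_gap: 0.264
gripper_force: 59.8
```

```bash
python3 - <<'E'
from h import *
print(st()[1:3])
im=vision.snapshot("scene")[:,:,::-1]; cv2.imwrite("pics/sc_raw2.png",im); crop("scene",215,130,315,205,8,"c7.png",im)
im=vision.snapshot("top")[:,:,::-1]; cv2.imwrite("pics/top_raw2.png",im)
# knob now
E
```

```text
(array([ 365.9266276 , -332.07893205,  144.44758   ]), np.float64(1.474062553795535))
```

View pics/c7.png

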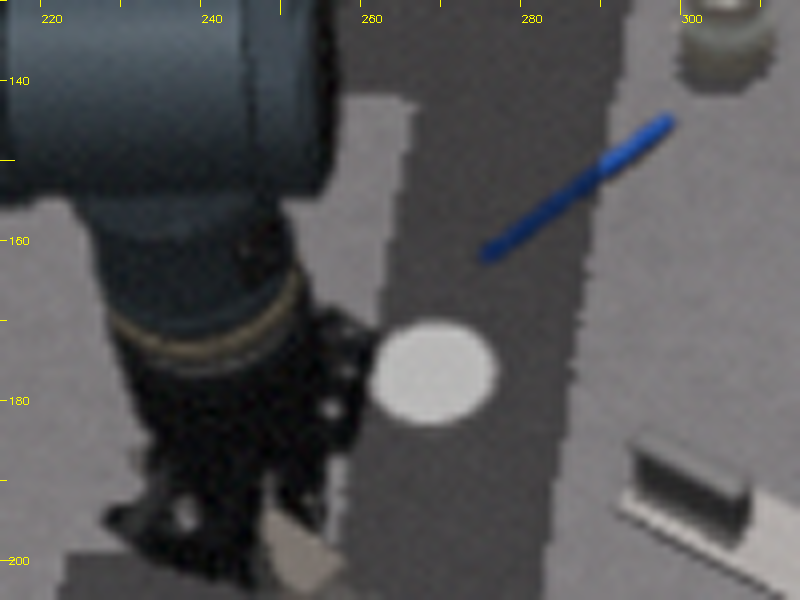

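The shaft is gripped by its hub, at (254,198) in the scene view. I'll carry it over the rests.

```bash
python3 - <<'E'
from h import *
plan([(400,-270,175,1.1),(500,-120,175,.5),(610.1,35.5,165,.028)])
E
```

```text
[[[-7.4, 15.8, -8.3, 0.093], [-14.8, 31.6, -16.6, 0.187], [-22.1, 47.5, -24.9, 0.28], [-29.5, 63.3, -33.3, 0.374], [-43.7, 89.8, -33.3, 0.474]]]
[[[-0.5, 30.0, 0.0, 0.1], [-1.0, 60.1, 0.0, 0.2], [-1.6, 90.1, 0.0, 0.3], [-2.1, 120.2, 0.0, 0.4], [-2.6, 150.2, 0.0, 0.5]]]
[[[16.7, 34.2, 2.0, 0.094], [33.5, 68.5, 4.0, 0.189], [50.2, 102.7, 6.0, 0.283], [66.9, 136.9, 8.0, 0.378], [83.7, 171.2, 10.0, 0.472]]]
```

Request:
{"method": "drive_tool", "body": {
  "deltas": [
    [[-7.4,15.8,-8.3,0.093],[-14.8,31.6,-16.6,0.187],[-22.1,47.5,-24.9,0.28],[-29.5,63.3,-33.3,0.374],[-43.7,89.8,-33.3,0.474]]
  ]
}}

```text
t: 10.77
tcp_pos: [0.4169, -0.2463, 0.1749]
tool_rot: [0.285, 0.959, 0.0, -0.001]
force: [0.4, -0.2, -2.5]
finger_gap: 0.267
gripper_force: 59.8
```

Request:
{"method": "drive_tool", "body": {
  "deltas": [
    [[-0.5,30,0,0.1],[-1,60,0,0.2],[-1.6,90,0,0.3],[-2,120,0,0.4],[-2.6,150,0,0.5]]
  ]
}}

```text
t: 11.18
tcp_pos: [0.4996, -0.1192, 0.1732]
tool_rot: [0.512, 0.859, -0.0, -0.003]
force: [0.8, 0.1, -2.4]
finger_gap: 0.264
gripper_force: 59.8
```

Request:
{"method": "drive_tool", "body": {
  "deltas": [
    [[16.7,34.2,2,0.094],[33.5,68.5,4,0.189],[50.2,102.7,6,0.283],[66.9,136.9,8,0.378],[83.7,171.2,10,0.472]]
  ]
}}

```text
t: 11.6
tcp_pos: [0.6096, 0.0362, 0.1624]
tool_rot: [0.699, 0.715, -0.002, -0.003]
force: [1.0, -0.9, -3.5]
finger_gap: 0.262
gripper_force: 59.8
```

Request:
{"method": "drive_tool", "body": {
  "deltas": [
    [[0,0,0,0],[0,0,20,0],[0,0,50,0],[0,0,50,0],[0,0,50,0]]
  ]
}}

```text
t: 12.02
tcp_pos: [0.6074, 0.0346, 0.1121]
tool_rot: [0.697, 0.717, -0.003, -0.004]
force: [0.1, -0.4, -1.1]
finger_gap: 0.263
gripper_force: 64.9
```

```bash
python3 - <<'E'
from h import *
print(st()[1:3],st()[0]['gripper_force'],st()[0]['finger_gap'])
crop("top",200,150,320,210,6,"c8.png")
im=vision.snapshot("scene")[:,:,::-1]; crop("scene",310,120,410,220,6,"c8b.png",im)
A=cv2.imread("pics/c8.png");B=cv2.imread("pics/c8b.png")
h=np.zeros((600,800,3),np.uint8);h[:A.shape[0],:A.shape[1]]=A
o=np.zeros((960,720,3),np.uint8);o[:360,:720]=A;o[360:,:600]=B;cv2.imwrite("pics/c8c.png",cv2.resize(o,(450,600),interpolation=cv2.INTER_AREA))
plan([(610.1,35.5,75,.028)])
E
```

```text
(array([607.44113204,  34.55403282, 112.10065505]), np.float64(0.028183635009098904)) 64.91431474685669 0.2630871553896884
[[[0.8, -0.3, 20.3, -0.0], [1.5, -0.5, 40.6, -0.0]]]
```

View pics/c8c.png

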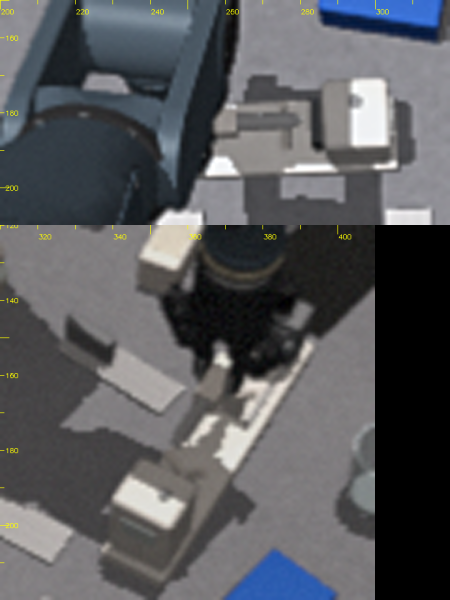

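```bash
python3 - <<'E'
from h import *
e=w("top",[(278.2,182.5)],.1156)[0]; o=np.array([.6106,.0167]);y=1.5987
A=np.array([[np.cos(y),np.sin(y)],[-np.sin(y),np.cos(y)]])
print(e, A@(e[:2]-o), A@(st()[1][:2]/1000-o))
E
```

```text
[ 0.6048713  -0.04625259  0.1156    ] [-0.06276825  0.00748285] [ 0.01726992 -0.00053998]
```

```bash
python3 - <<'E'
from h import *
P=[]
for i in range(3):
    im=vision.snapshot("top"); P.append(st()[1].round(1).tolist())
print(P, st()[0]['qd'].round(3), st()[2])
g=cv2.cvtColor(im,cv2.COLOR_RGB2GRAY); print('cols 258..284'); 
for r in range(174,196): print(r,g[r,258:285])
E
```

```text
[[611.4, 33.9, 116.5], [611.7, 33.9, 117.1], [611.8, 33.9, 117.3]] [ 0.002 -0.006  0.     0.     0.    -0.001] 0.027637690921093274
cols 258..284
174 [ 28  20  71 147 146 146 135  81  71  76  76  75  74  75  76  76  76  73
  75  70  70  71  82  79  78  71  70]
175 [ 26  21  75 145 144 144 136  73  72  75  77  75  71  71  73  75  74  73
  72  73  72  71  72  72  72  73  73]
176 [ 24  49 117 146 143 140 133  78  74  78  78  78  80  80  80  79  81  82
  90  90  89  83  85  84  64  56  53]
177 [ 39 102 151 151 145 128 116  91  93  99 101 110 115 118 118 117 121 121
 130 152 154 142 143 141 111  55  48]
178 [ 79 147 151 147 148 134 124 118  97 109 110 112 112 110 111 106  94  94
  95 106 131 146 146 145 117  54  48]
179 [123 150 147 146 143 100  97  99  99 101 101 101 101 101 102 101  98 100
 100 101 110 130 124 142 114  53  48]
180 [152 148 145 148 149 106 106 108 108 107 108 107 108 105 108 108 106 105
 106 105  99 103 120 143 116  52  47]
181 [151 149 147 150 151 101 102 104 103 103 100 101 100  99  99  98  98  97
  97  92  91  95 120 142 115  55  47]
182 [152 153 151 153 152  91  88  
[... 875 characters left out ...]
9  90  38]
190 [190 251 246 149 139 142 144 142 143 144 144 144 144 146 146 147 144 140
 140 142 145 145 144 147 149 139 100]
191 [249 249 243 171 159 139 141 143 143 143 142 144 142 144 145 147 145 145
 144 143 143 143 141 142 144 145 148]
192 [245 243 245 247 246 148 139 142 142 141 141 143 144 145 144 145 142 143
 141 140 146 168 168 168 162 141 142]
193 [243 242 243 247 245 147 136 141 141 142 141 141 144 144 145 143 143 142
 138 147 199 251 251 251 240 175 168]
194 [243 243 243 246 244 147 138 142 144 144 143 143 144 144 145 150 168 169
 166 193 250 251 250 249 251 249 252]
195 [246 245 246 248 244 159 137 142 141 141 142 140 139 140 140 175 254 251
 244 239 238 236 235 232 229 228 223]
```

```bash
python3 - <<'E'
from h import *
o=np.array([.6106,.0167]);y=1.5987
A=np.array([[np.cos(y),np.sin(y)],[-np.sin(y),np.cos(y)]])
for u in [(263.5,180.7),(277,180.2),(280,180)]:
    e=w("top",[u],.1205)[0]; print(A@(e[:2]-o)*1000)
vision.snapshot("top"); s=st(); print(s[1],A@(s[1][:2]/1000-o)*1000)
plan([(610.1,35.5,75,.028),(610.1,35.5,66,.028,3)])
E
```

```text
[-15.07022144   0.5474301 ]
[-59.39038651   0.73153396]
[-69.24571831   0.47065863]
[611.6740479   33.96136529 117.4004934 ] [17.22467975 -1.55522278]
[[[0.8, -0.8, 21.2, -0.0], [1.6, -1.5, 42.4, -0.0], [1.6, -1.5, 45.4, -0.0], [1.6, -1.5, 48.4, -0.0], [1.6, -1.5, 51.4, -0.0]]]
```

Request:
{"method": "drive_tool", "body": {
  "deltas": [
    [[1.5,0,20,0],[3,0,40,0],[3,0,48,0],[3,0,50,0],[3,0,50,0]]
  ]
}}

```text
t: 12.73
tcp_pos: [0.6107, 0.0372, 0.0661]
tool_rot: [0.697, 0.717, -0.0, -0.0]
force: [0.5, -0.3, -2.4]
finger_gap: 0.264
gripper_force: 65.0
```

Request:
{"method": "drive_tool", "body": {
  "deltas": [
    [[0,0,1,0],[0,0,3,0],[0,0,5,0],[0,0,6,0],[0,0,7,0]]
  ]
}}

```text
t: 13.15
tcp_pos: [0.6128, 0.0371, 0.0604]
tool_rot: [0.697, 0.717, 0.002, 0.002]
force: [1.7, -0.5, 4.3]
finger_gap: 0.265
gripper_force: 65.9
```

Request:
{"method": "drive_tool", "body": {
  "deltas": [
    [[0,0,0,0],[0,0,0,0],[0,0,0,0],[0,0,0,0],[0,0,0,0]]
  ]
}}

```text
t: 13.57
tcp_pos: [0.6129, 0.0371, 0.0603]
tool_rot: [0.697, 0.717, 0.002, 0.002]
force: [3.2, 0.7, 5.5]
finger_gap: 0.263
gripper_force: 66.1
```

The shaft is in contact with the rests. I'll slide it into the headstock cup.

Request:
{"method": "drive_tool", "body": {
  "deltas": [
    [[-3,0,0,0],[-6,0,0,0],[-9,0,0,0],[-12,0,0,0],[-15,0,0,0]]
  ]
}}

```text
t: 13.98
tcp_pos: [0.6137, 0.0233, 0.0599]
tool_rot: [0.697, 0.717, 0.003, 0.002]
force: [5.8, 4.0, 3.4]
finger_gap: 0.261
gripper_force: 65.8
```

Request:
{"method": "drive_tool", "body": {
  "deltas": [
    [[0,0,0,0],[0,0,0,0],[0,0,0,0]]
  ]
}}

```text
t: 14.23
tcp_pos: [0.6137, 0.0227, 0.0599]
tool_rot: [0.697, 0.717, 0.002, 0.002]
force: [5.3, 1.8, 2.9]
finger_gap: 0.261
gripper_force: 65.8
```

Request:
{"method": "drive_tool", "body": {
  "deltas": [
    [[-1,0,0,0],[-2,0,0,0],[-2,0,0,0]]
  ]
}}

```text
t: 14.48
tcp_pos: [0.6138, 0.0212, 0.0598]
tool_rot: [0.697, 0.717, 0.002, 0.002]
force: [5.1, 4.1, 2.6]
finger_gap: 0.261
gripper_force: 65.8
```

Request:
{"method": "drive_tool", "body": {
  "deltas": [
    [[0,0,0,0],[0,0,0,0],[0,0,0,0],[0,0,0,0]]
  ],
  "jaw": 85
}}

```text
t: 14.82
tcp_pos: [0.6097, 0.0203, 0.0583]
tool_rot: [0.697, 0.717, -0.001, -0.001]
force: [-0.4, 0.1, 0.2]
finger_gap: 0.818
gripper_force: 0.0
```

Request:
{"method": "drive_tool", "body": {
  "deltas": [
    [[0,0,-35,0],[0,0,-70,0],[0,0,-105,0],[0,0,-130,0],[0,0,-130,0]]
  ]
}}

```text
t: 15.23
tcp_pos: [0.6143, 0.0198, 0.1948]
tool_rot: [0.697, 0.717, 0.003, 0.004]
force: [1.0, -0.4, -1.0]
finger_gap: 0.99
gripper_force: 0.0
```

```bash
python3 - <<'E'
from h import *
for i in range(4): im=vision.snapshot("scene")
print(st()[1:3])
plan([(606,174,195,1.599)])
E
```

```text
(array([609.73174116,  20.40982116, 187.62012571]), np.float64(0.027902002209470804))
[[[11.0, 0.0, -0.5, 0.112], [21.9, 0.1, -1.1, 0.224], [32.9, 0.1, -1.6, 0.337], [43.9, 0.2, -2.1, 0.449], [54.9, 0.2, -2.6, 0.561]]]
[[[9.3, -5.8, -0.5, 0.112], [18.6, -11.6, -1.1, 0.224], [27.9, -17.4, -1.6, 0.337], [37.3, -23.2, -2.1, 0.449], [46.6, -29.0, -2.6, 0.561]]]
[[[4.8, -9.9, -0.5, 0.112], [9.6, -19.7, -1.1, 0.224], [14.4, -29.6, -1.6, 0.337], [19.2, -39.5, -2.1, 0.449]]]
```

Request:
{"method": "drive_tool", "body": {
  "deltas": [
    [[11,0,0,0.112],[22,0,0,0.224],[33,0,0,0.337],[44,0.2,0,0.449],[55,0.2,-1,0.561]]
  ]
}}

```text
t: 15.85
tcp_pos: [0.6082, 0.0757, 0.1874]
tool_rot: [0.87, 0.493, -0.002, -0.001]
force: [0.0, 0.1, -0.5]
finger_gap: 0.996
gripper_force: 0.0
```

Request:
{"method": "drive_tool", "body": {
  "deltas": [
    [[9.3,-5.8,0,0.112],[18.6,-11.6,-1,0.224],[27.9,-17.4,-1,0.337],[37.3,-23.2,-2,0.449],[46.6,-29,-2,0.561]]
  ]
}}

```text
t: 16.27
tcp_pos: [0.6071, 0.1306, 0.1896]
tool_rot: [0.972, 0.233, -0.002, -0.0]
force: [-0.4, -0.4, 0.1]
finger_gap: 0.991
gripper_force: 0.0
```

Request:
{"method": "drive_tool", "body": {
  "deltas": [
    [[4.8,-9.9,-1,0.112],[9.6,-19.7,-1,0.224],[14.4,-29.6,-2,0.337],[19.2,-39.5,-2,0.449]]
  ]
}}

```text
t: 16.6
tcp_pos: [0.6061, 0.1744, 0.1916]
tool_rot: [1.0, 0.011, -0.002, 0.0]
force: [-0.6, -0.8, -0.5]
finger_gap: 0.991
gripper_force: 0.0
```

Request:
{"method": "drive_tool", "body": {
  "deltas": [
    [[0,0,0,0],[0,0,0,0],[0,0,0,0]]
  ]
}}

```text
t: 16.85
tcp_pos: [0.6068, 0.1735, 0.1927]
tool_rot: [1.0, 0.015, -0.001, 0.0]
force: [-0.5, -0.7, -0.9]
finger_gap: 0.992
gripper_force: 0.0
```

```bash
python3 - <<'E'
from h import *
for i in range(4): im=vision.snapshot("top")
print(st()[1:3])
plan([(606,174,98,1.599)])
crop("top",205,160,325,210,6,"c9.png")
E
```

```text
(array([607.46084332, 173.34063392, 193.75477576]), np.float64(-1.5429900753639896))
[[[-0.5, -0.2, 31.9, -0.0], [-1.0, -0.5, 63.8, -0.0], [-1.4, -0.7, 95.8, -0.0]]]
```

View pics/c9.png

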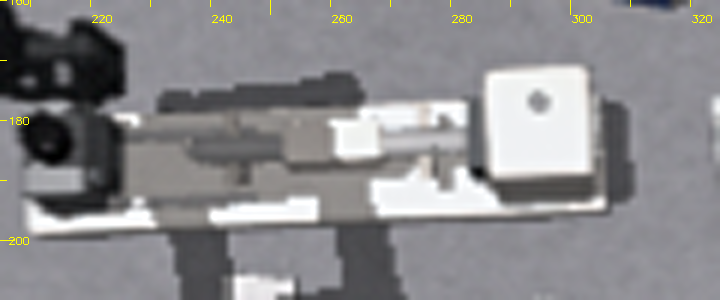

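The shaft lies on both rests with its end in the headstock cup (282,184), and the knob is at (212,182). Next: grip the knob and push it home.

Request:
{"method": "drive_tool", "body": {
  "deltas": [
    [[0,0,32,0],[-1,0,64,0],[-1,0,94,0],[-1,0,94,0],[-1,0,94,0]]
  ]
}}

```text
t: 17.52
tcp_pos: [0.6054, 0.1736, 0.0987]
tool_rot: [1.0, 0.014, -0.002, 0.0]
force: [0.1, 0.6, -0.7]
finger_gap: 0.996
gripper_force: 0.0
```

Request:
{"method": "drive_tool", "body": {
  "deltas": [
    [[0,0,0,0],[0,0,0,0],[0,0,0,0],[0,0,0,0],[0,0,0,0]]
  ],
  "jaw": 0,
  "force": 80
}}

```text
t: 17.93
tcp_pos: [0.6072, 0.1742, 0.1014]
tool_rot: [1.0, 0.014, 0.001, -0.0]
force: [0.5, 1.6, 15.0]
finger_gap: 0.294
gripper_force: 21.9
```

Request:
{"method": "drive_tool", "body": {
  "deltas": [
    [[0,4,0,0],[0,12,0,0],[0,20,0,0],[0,28,0,0],[0,36,0,0]]
  ]
}}

```text
t: 18.35
tcp_pos: [0.6081, 0.1387, 0.1017]
tool_rot: [1.0, 0.014, 0.001, -0.001]
force: [-0.8, 3.6, 5.9]
finger_gap: 0.275
gripper_force: 78.4
```

Request:
{"method": "drive_tool", "body": {
  "deltas": [
    [[0,2,0,0],[0,4,0,0],[0,6,0,0],[0,8,0,0],[0,10,0,0]]
  ]
}}

```text
t: 18.77
tcp_pos: [0.6084, 0.1287, 0.1017]
tool_rot: [1.0, 0.014, 0.001, -0.001]
force: [-2.3, 3.4, 6.7]
finger_gap: 0.269
gripper_force: 78.4
```

Request:
{"method": "drive_tool", "body": {
  "deltas": [
    [[0,0.5,0,0],[0,1,0,0],[0,1.5,0,0],[0,2,0,0],[0,2,0,0]]
  ]
}}

```text
t: 19.18
tcp_pos: [0.6084, 0.1267, 0.1017]
tool_rot: [1.0, 0.014, 0.001, -0.001]
force: [-1.6, 1.4, 5.9]
finger_gap: 0.276
gripper_force: 78.4
```

Request:
{"method": "drive_tool", "body": {
  "deltas": [
    [[0,1,0,0],[0,2,0,0],[0,3,0,0],[0,4,0,0],[0,4,0,0]]
  ]
}}

```text
t: 19.6
tcp_pos: [0.6085, 0.1228, 0.1017]
tool_rot: [1.0, 0.014, 0.001, -0.001]
force: [-1.4, 1.6, 6.0]
finger_gap: 0.275
gripper_force: 78.4
```

Request:
{"method": "drive_tool", "body": {
  "deltas": [
    [[0,0.7,0,0],[0,1.4,0,0],[0,2,0,0],[0,2,0,0],[0,2,0,0]]
  ]
}}

```text
t: 20.02
tcp_pos: [0.6086, 0.1214, 0.1017]
tool_rot: [1.0, 0.014, 0.001, -0.001]
force: [-1.5, 3.2, 6.2]
finger_gap: 0.276
gripper_force: 78.4
```

Request:
{"method": "drive_tool", "body": {
  "deltas": [
    [[0,0.7,0,0],[0,1.4,0,0],[0,2,0,0],[0,2,0,0],[0,2,0,0]]
  ]
}}

```text
t: 20.43
tcp_pos: [0.6086, 0.1196, 0.1017]
tool_rot: [1.0, 0.014, 0.001, -0.001]
force: [-0.6, 4.5, 6.1]
finger_gap: 0.277
gripper_force: 78.5
```

Request:
{"method": "drive_tool", "body": {
  "deltas": [
    [[0,0.7,0,0],[0,1.4,0,0],[0,2,0,0],[0,2,0,0],[0,2,0,0]]
  ]
}}

```text
t: 20.85
tcp_pos: [0.6086, 0.1194, 0.1017]
tool_rot: [1.0, 0.014, 0.001, -0.003]
force: [-1.0, 9.1, 5.5]
finger_gap: 0.276
gripper_force: 78.5
```

Request:
{"method": "drive_tool", "body": {
  "deltas": [
    [[0,0.7,0,0],[0,1.4,0,0],[0,2,0,0],[0,2,0,0],[0,2,0,0]]
  ]
}}

```text
t: 21.27
tcp_pos: [0.6087, 0.1191, 0.1017]
tool_rot: [1.0, 0.013, 0.001, -0.004]
force: [-1.1, 15.2, 5.4]
finger_gap: 0.276
gripper_force: 78.6
```

It stopped at knob y ≈ 0.119 (value ≈ 0.006) with rising force, so it's home. I'll release, lift and check the scene.

Request:
{"method": "drive_tool", "body": {
  "deltas": [
    [[0,-1,0,0],[0,-2.5,0,0],[0,-2.5,0,0]]
  ]
}}

```text
t: 21.52
tcp_pos: [0.6086, 0.1194, 0.1017]
tool_rot: [1.0, 0.014, 0.001, -0.002]
force: [-1.1, 7.6, 7.3]
finger_gap: 0.274
gripper_force: 78.7
```

Request:
{"method": "drive_tool", "body": {
  "deltas": [
    [[0,0,0,0],[0,0,0,0],[0,0,0,0],[0,0,0,0]]
  ],
  "jaw": 85
}}

```text
t: 21.85
tcp_pos: [0.6081, 0.1161, 0.1]
tool_rot: [1.0, 0.014, -0.0, 0.0]
force: [0.1, 0.5, 0.4]
finger_gap: 0.833
gripper_force: 0.0
```

Request:
{"method": "drive_tool", "body": {
  "deltas": [
    [[0,0,-35,0],[0,0,-70,0],[0,0,-100,0],[0,0,-100,0],[0,0,-100,0]]
  ]
}}

```text
t: 22.27
tcp_pos: [0.6095, 0.1162, 0.2023]
tool_rot: [1.0, 0.014, 0.002, 0.0]
force: [-0.4, 0.1, 1.0]
finger_gap: 0.996
gripper_force: 0.0
```

```bash
python3 - <<'E'
from h import *
for i in range(3): im=vision.snapshot("top")[:,:,::-1]
print(st()[1:3])
cv2.imwrite("pics/top_raw3.png",im); crop("top",205,160,405,260,4,"c10.png",im)
# image-diff vs start in scrapers region
im0=cv2.imread("pics/top_raw0.png"); d=cv2.absdiff(im,im0).max(2)
print((d[200:250,230:270]>40).sum(),(d[200:250,295:325]>40).sum(), (d[165:205,320:390]>40).sum())
E
```

```text
(array([606.90531887, 116.25634158, 198.52906304]), np.float64(-1.5433587411705787))
688 591 0
```

View pics/c10.png

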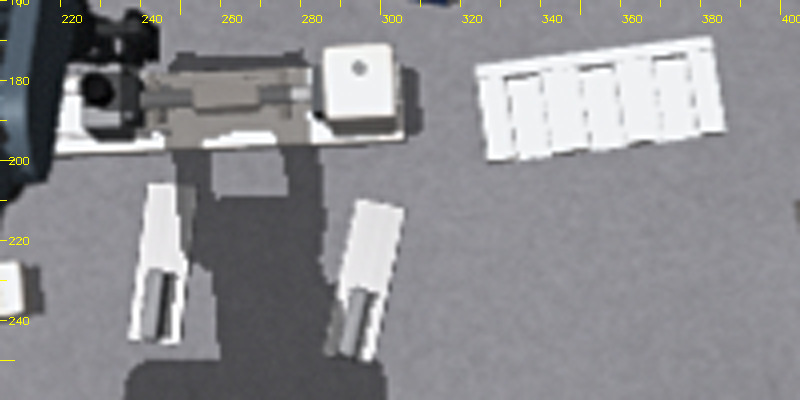

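The shaft is seated between the cups. The right-hand scraper was knocked and is now at corners (293.8,209.8), (306,212), (298.3,250), (287.5,248). I'll refit it and plan the grasp.

```bash
python3 - <<'E'
from h import *
q,e,r=fit(rect([(293.75,209.75),(306,212),(298.25,250),(287,248)],.006,-.03,.11,-.022,.022),(.42,-.1,-.2)); print(q,r)
# handle check: top z .04
print(px("top",np.array([(.03,.008,.04),(.03,-.008,.04),(-.03,-.008,.04),(-.03,.008,.04)])@R.from_euler('z',q[2]).as_matrix().T+[q[0],q[1],0]).round(1).tolist())
x,y=q[:2]*1000; yaw=q[2]+np.pi/2
plan([(x,y,150,yaw),(x,y,70,yaw)])
print('yaw',yaw)
E
```

```text
[ 0.42100142 -0.09295118 -0.19632358] [[0.1, -0.5], [0.1, -0.6], [0.5, 0.7], [-0.7, 0.4]]
[[293.1, 231.1], [297.7, 232.0], [294.4, 249.3], [289.7, 248.5]]
[[[-23.9, 25.5, 6.1, 0.028], [-47.9, 51.0, 12.1, 0.056], [-71.8, 76.5, 18.2, 0.084], [-95.8, 102.0, 24.3, 0.112], [-119.7, 127.5, 30.3, 0.14]]]
[[[-20.2, 28.6, 6.1, 0.028], [-40.3, 57.2, 12.1, 0.056], [-60.5, 85.8, 18.2, 0.084], [-60.5, 85.8, 58.2, 0.084], [-60.5, 85.8, 98.2, 0.084]]]
yaw 1.3744727460784114
```

Request:
{"method": "drive_tool", "body": {
  "deltas": [
    [[-24,25.5,6,0.028],[-48,51,12,0.056],[-72,76.5,18,0.084],[-96,102,24,0.112],[-119.7,127.5,30,0.14]]
  ]
}}

```text
t: 22.83
tcp_pos: [0.4895, -0.0148, 0.1683]
tool_rot: [0.998, -0.056, -0.002, -0.0]
force: [-0.1, -1.5, 0.2]
finger_gap: 0.997
gripper_force: 0.0
```

Request:
{"method": "drive_tool", "body": {
  "deltas": [
    [[-20.2,28.6,6,0.028],[-40.3,57.2,12,0.056],[-60.5,85.8,18,0.084],[-60.5,85.8,58,0.084],[-60.5,85.8,98,0.084]]
  ]
}}

```text
t: 23.25
tcp_pos: [0.422, -0.0948, 0.0719]
tool_rot: [0.995, -0.1, 0.002, 0.001]
force: [1.1, 0.9, -0.8]
finger_gap: 0.996
gripper_force: 0.0
```

Request:
{"method": "drive_tool", "body": {
  "deltas": [
    [[0,0,0,0],[0,0,0,0],[0,0,0,0],[0,0,0,0]]
  ]
}}

```text
t: 23.58
tcp_pos: [0.4236, -0.0929, 0.0741]
tool_rot: [0.995, -0.097, 0.002, 0.001]
force: [0.3, -0.3, 0.4]
finger_gap: 0.994
gripper_force: 0.0
```

```bash
python3 - <<'E'
from h import *
print(st()[1:3]); vision.snapshot("top"); print(st()[1:3],st()[0]['qd'].round(2))
plan([(421,-93,12,1.374)])
E
```

```text
(array([423.58469008, -92.86202273,  74.07717734]), np.float64(-1.765923482443455))
(array([423.82181569, -92.92382522,  74.4537993 ]), np.float64(-1.765777122323089)) [ 0.   -0.01  0.   -0.   -0.01  0.  ]
[[[-1.4, 0.3, 31.2, 0.001], [-2.8, 0.6, 62.5, 0.002]]]
```

Request:
{"method": "drive_tool", "body": {
  "deltas": [
    [[-1.4,0,31,0],[-2.8,0.5,60,0],[-2.8,0.5,61,0],[-2.8,0.5,61,0],[-2.8,0.5,61,0]]
  ]
}}

```text
t: 24.05
tcp_pos: [0.4206, -0.0929, 0.013]
tool_rot: [0.995, -0.098, 0.002, 0.001]
force: [0.0, 0.7, 0.5]
finger_gap: 0.996
gripper_force: 0.0
```

Request:
{"method": "drive_tool", "body": {
  "deltas": [
    [[0,0,0,0],[0,0,0,0],[0,0,0,0],[0,0,0,0],[0,0,0,0]]
  ],
  "jaw": 0,
  "force": 70
}}

```text
t: 24.47
tcp_pos: [0.4197, -0.0927, 0.0115]
tool_rot: [0.995, -0.098, 0.0, 0.0]
force: [0.2, -1.1, -1.1]
finger_gap: 0.294
gripper_force: 0.0
```

Request:
{"method": "drive_tool", "body": {
  "deltas": [
    [[0,0,0,0],[0,0,0,0],[0,0,0,0]]
  ]
}}

```text
t: 24.72
tcp_pos: [0.4195, -0.0926, 0.0116]
tool_rot: [0.995, -0.098, 0.0, 0.0]
force: [0.3, 0.2, 7.3]
finger_gap: 0.179
gripper_force: 69.4
```

```bash
cat >> h.py <<'E'
H=(615.9,-311.1,.1069)
def hw(x,y):
    c,s=np.cos(H[2]),np.sin(H[2]); return H[0]+c*x-s*y,H[1]+s*x+c*y
def wh(X,Y):
    c,s=np.cos(H[2]),np.sin(H[2]); dx,dy=X-H[0],Y-H[1]; return round(c*dx+s*dy,1),round(-s*dx+c*dy,1)
E
python3 - <<'E'
from h import *
s=st();print(s[1:3],s[0]['gripper_force'])
yaw=H[2]-np.pi/2; z0=s[1][2]
a=hw(-172,-66); b=hw(-172,-66); print(a)
plan([(s[1][0],s[1][1],z0+50),(a[0],a[1],z0+50,yaw)])
E
```

```text
(array([419.48899131, -92.59761273,  11.56579685]), np.float64(-1.766868632206291)) 69.39414024353027
(np.float64(451.92380886885934), np.float64(-395.0750483305824))
[[[0.0, 0.0, -25.0, -0.0], [0.0, 0.0, -50.0, -0.0], [11.3, 36.3, -50.0, -0.038], [22.7, 72.6, -50.0, -0.076], [34.0, 108.9, -50.0, -0.114]]]
[[[7.2, 37.3, 0.0, -0.038], [14.3, 74.7, 0.0, -0.076], [21.5, 112.0, 0.0, -0.114], [28.6, 149.4, 0.0, -0.151], [35.8, 186.7, 0.0, -0.189]]]
```

Request:
{"method": "drive_tool", "body": {
  "deltas": [
    [[0,0,-20,0],[0,0,-50,0],[11.3,36.3,-50,-0.038],[22.7,72.6,-50,-0.076],[34,109,-50,-0.114]]
  ]
}}

```text
t: 25.13
tcp_pos: [0.4316, -0.2069, 0.0616]
tool_rot: [0.999, -0.039, 0.0, 0.0]
force: [0.9, -0.4, -1.7]
finger_gap: 0.174
gripper_force: 68.1
```

Request:
{"method": "drive_tool", "body": {
  "deltas": [
    [[7.2,37.3,0,-0.038],[14.3,74.7,0,-0.076],[21.5,112,0,-0.114],[28.6,149.4,0,-0.151],[35.8,186.7,0,-0.189]]
  ]
}}

```text
t: 25.55
tcp_pos: [0.4511, -0.3966, 0.0605]
tool_rot: [0.999, 0.054, -0.0, -0.001]
force: [0.7, 0.3, -1.1]
finger_gap: 0.172
gripper_force: 68.1
```

Request:
{"method": "drive_tool", "body": {
  "deltas": [
    [[0,0,0,0],[0,0,10,0],[0,0,20,0],[0,0,20,0],[0,0,20,0]]
  ]
}}

```text
t: 25.97
tcp_pos: [0.4507, -0.3923, 0.0393]
tool_rot: [0.999, 0.054, -0.002, -0.002]
force: [0.4, 1.4, -0.7]
finger_gap: 0.174
gripper_force: 68.5
```

```bash
python3 - <<'E'
from h import *
for i in range(4): im=vision.snapshot("top")[:,:,::-1]
s=st();print(s[1:3],wh(*s[1][:2]),s[0]['gripper_force'],s[0]['force'])
crop("top",315,160,405,235,8,"c11.png",im); cv2.imwrite("pics/top_raw4.png",im)
E
```

```text
(array([ 452.1383433 , -394.46154495,   41.17493776]), np.float64(-1.4629730593363346)) (np.float64(-171.7), np.float64(-65.4)) 68.46848845481873 [ 0.39616936  0.25766296 -1.34953931]
```

View pics/c11.png

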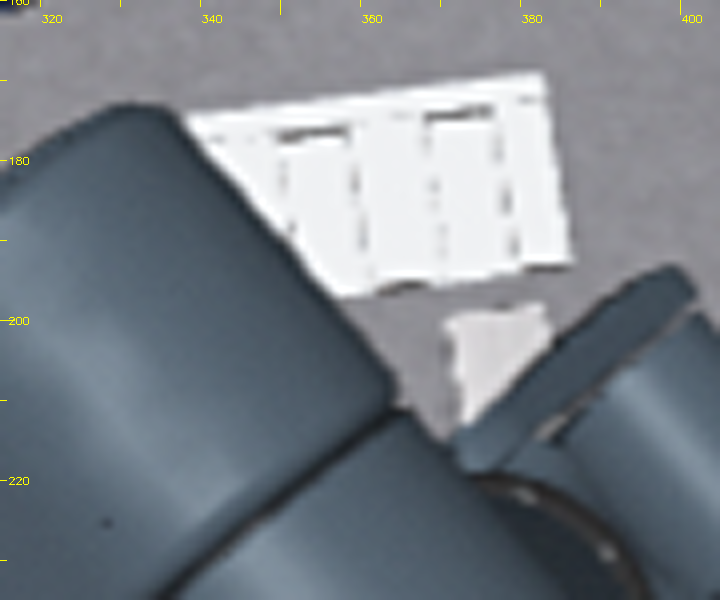

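```bash
python3 - <<'E'
from h import *
P=w("top",[(370.6,199.75),(382.9,198.1),(372.9,213.1)],.0356)*1000
print([wh(*p[:2]) for p in P])
# bay0 gap lines in the image (holder top z=19): left 368.9@172.., right 377
P=w("top",[(368.3,174.5),(371,192),(376.8,173.5),(379.3,192)],.019)*1000
print([wh(*p[:2]) for p in P])
E
```

```text
[(np.float64(-63.0), np.float64(-43.3)), (np.float64(-62.4), np.float64(-87.0)), (np.float64(-110.5), np.float64(-44.4))]
[(np.float64(31.2), np.float64(-51.4)), (np.float64(-32.8), np.float64(-51.6)), (np.float64(31.3), np.float64(-82.2)), (np.float64(-36.4), np.float64(-80.9))]
```

Request:
{"method": "drive_tool", "body": {
  "deltas": [
    [[0,1,8,0],[0,1,16,0],[0,1,25,0],[0,1,25,0],[0,1,25,0]]
  ]
}}

```text
t: 26.58
tcp_pos: [0.4514, -0.3955, 0.0148]
tool_rot: [0.999, 0.053, -0.001, -0.001]
force: [0.7, -0.6, -0.2]
finger_gap: 0.174
gripper_force: 68.5
```

Request:
{"method": "drive_tool", "body": {
  "deltas": [
    [[0,0,0,0],[0,0,0,0],[0,0,0,0]]
  ]
}}

```text
t: 26.83
tcp_pos: [0.4521, -0.3964, 0.0163]
tool_rot: [0.999, 0.053, 0.0, 0.0]
force: [0.6, 0.0, -0.9]
finger_gap: 0.17
gripper_force: 68.5
```

```bash
python3 - <<'E'
from h import *
for i in range(2): im=vision.snapshot("scene")[:,:,::-1]
s=st();print(s[1:3],wh(*s[1][:2]),s[0]['gripper_force'],s[0]['force'])
E
```

```text
(array([ 452.12832248, -396.38021064,   16.36082888]), np.float64(-1.4640610684613689)) (np.float64(-171.9), np.float64(-67.3)) 68.45954060554504 [-1.03421444 -0.51364864 -1.09825424]
```

Underside is about 4.8 mm above the bench and lined up. Insert.

Request:
{"method": "drive_tool", "body": {
  "deltas": [
    [[6,0,0,0],[14,0,0,0],[22,0,0,0],[30,0,0,0],[38,0,0,0]]
  ]
}}

```text
t: 27.35
tcp_pos: [0.491, -0.392, 0.0161]
tool_rot: [0.999, 0.054, 0.0, 0.0]
force: [-0.2, -0.3, -1.6]
finger_gap: 0.175
gripper_force: 68.5
```

Request:
{"method": "drive_tool", "body": {
  "deltas": [
    [[8,0,0,0],[16,0,0,0],[24,0,0,0],[32,0,0,0],[40,0,0,0]]
  ]
}}

```text
t: 27.77
tcp_pos: [0.5303, -0.3877, 0.016]
tool_rot: [0.999, 0.053, -0.0, -0.0]
force: [0.4, 0.2, -1.5]
finger_gap: 0.171
gripper_force: 68.5
```

Request:
{"method": "drive_tool", "body": {
  "deltas": [
    [[2,0,0,0],[4,0,0,0],[6,0,0,0],[8,0,0,0],[9,0,0,0]]
  ]
}}

```text
t: 28.18
tcp_pos: [0.5384, -0.387, 0.016]
tool_rot: [0.999, 0.053, -0.0, -0.0]
force: [0.7, -0.2, -1.9]
finger_gap: 0.175
gripper_force: 68.5
```

Request:
{"method": "drive_tool", "body": {
  "deltas": [
    [[1,0,0,0],[2,0,0,0],[3,0,0,0],[4,0,0,0],[4,0,0,0]]
  ]
}}

```text
t: 28.6
tcp_pos: [0.5426, -0.3865, 0.0161]
tool_rot: [0.999, 0.053, 0.0, 0.0]
force: [-0.1, -0.3, -0.9]
finger_gap: 0.176
gripper_force: 68.5
```

Request:
{"method": "drive_tool", "body": {
  "deltas": [
    [[1,0,0,0],[2,0,0,0],[3,0,0,0],[3,0,0,0],[3,0,0,0]]
  ]
}}

```text
t: 29.02
tcp_pos: [0.5455, -0.3862, 0.016]
tool_rot: [0.999, 0.053, -0.0, 0.0]
force: [0.2, 0.8, -1.0]
finger_gap: 0.175
gripper_force: 68.5
```

Request:
{"method": "drive_tool", "body": {
  "deltas": [
    [[1,0,0,0],[2,0,0,0],[3,0,0,0],[3,0,0,0],[3,0,0,0]]
  ]
}}

```text
t: 29.43
tcp_pos: [0.5459, -0.3858, 0.0161]
tool_rot: [0.999, 0.053, -0.002, -0.001]
force: [-6.9, -1.7, 2.7]
finger_gap: 0.18
gripper_force: 68.9
```

Back-wall contact. I'll lower onto the floor with a light push, then release.

Request:
{"method": "drive_tool", "body": {
  "deltas": [
    [[1,0,1,0],[1,0,2,0],[1,0,3,0],[1.5,0,3,0],[1.5,0,3,0]]
  ]
}}

```text
t: 29.85
tcp_pos: [0.5458, -0.3854, 0.0137]
tool_rot: [0.999, 0.054, -0.004, -0.001]
force: [-12.0, -0.7, 6.8]
finger_gap: 0.173
gripper_force: 69.6
```

Request:
{"method": "drive_tool", "body": {
  "deltas": [
    [[0,0,0,0],[0,0,0,0]]
  ]
}}

```text
t: 30.02
tcp_pos: [0.5457, -0.3854, 0.0137]
tool_rot: [0.999, 0.054, -0.004, -0.002]
force: [-11.5, -0.4, 7.9]
finger_gap: 0.174
gripper_force: 69.6
```

Request:
{"method": "drive_tool", "body": {
  "deltas": [
    [[-4,0,0,0],[-4,0,0,0],[-4,0,0,0],[-4,0,0,0]]
  ],
  "jaw": 60
}}

```text
t: 30.35
tcp_pos: [0.5467, -0.3863, 0.0132]
tool_rot: [0.999, 0.053, 0.001, 0.0]
force: [-0.2, -0.7, 0.1]
finger_gap: 0.698
gripper_force: 0.0
```

Request:
{"method": "drive_tool", "body": {
  "deltas": [
    [[0,0,-30,0],[0,0,-65,0],[0,0,-100,0],[0,0,-130,0],[0,0,-130,0]]
  ]
}}

```text
t: 30.77
tcp_pos: [0.5501, -0.3893, 0.1506]
tool_rot: [0.999, 0.054, 0.005, 0.005]
force: [1.1, -0.7, 0.9]
finger_gap: 0.703
gripper_force: 0.0
```

```bash
python3 - <<'E'
from h import *
for i in range(3): im=vision.snapshot("top")[:,:,::-1]
cv2.imwrite("pics/top_raw5.png",im)
s=st();print(s[1:3])
im0=cv2.imread("pics/top_raw3.png"); d=cv2.absdiff(im,im0).max(2)
print((d[200:250,230:262]>40).sum())
g=cv2.cvtColor(im,cv2.COLOR_BGR2GRAY)
for r in range(190,232,2): print(r,g[r,364:398])
q=[.4371,.0789,-.098]; yaw=q[2]+np.pi/2
plan([(437.1,78.9,150,yaw),(437.1,78.9,72,yaw)])
E
```

```text
(array([ 546.15729355, -385.78542244,  143.09886373]), np.float64(-1.4635432339736272))
805
190 [39 39 37 41 44 44 44 50 62 76 82 89 89 88 88 85 86 83 80 71 70 74 66 61
 52 43 38 32 30 38 61 85 79 53]
192 [ 43  46  44  47  63  82  67  47  46  48  45  48  53  69  84  86  87  84
  82  75  75  78  96 117 100  64  63  52  40  32  28  30  31  32]
194 [34 38 38 43 53 58 63 56 49 49 50 48 46 47 48 54 72 85 84 80 77 76 74 78
 81 79 73 65 75 79 61 49 43 41]
196 [ 60  63  61  62  63  62  63  62  63  65  65  60  53  47  48  49  48  49
  61  76  81  77  77  77  75  74  67  56  57  78  91  93 109 126]
198 [62 63 63 64 63 65 65 66 64 65 66 65 65 65 63 53 59 61 54 47 59 75 86 85
 82 82 78 78 77 65 56 52 49 44]
200 [65 64 64 63 66 64 65 65 64 63 65 66 64 65 66 64 63 57 55 45 48 51 61 79
 87 86 86 87 87 88 74 45 41 51]
202 [65 62 65 65 64 64 67 65 66 67 64 65 65 65 66 65 67 66 62 55 47 48 48 57
 71 84 87 90 89 92 92 91 89 83]
204 [63 66 63 66 66 66 67 64 66 65 65 66 67 67 63 67 64 66 66 66 58 48 47 47
 48 65 84 90 89 90 92 92 93 94]
206 [66 64 64 66 66 65 65 65 66 65 66 66 65 65 65 64 66 66 64 64 63 
[... 1236 characters left out ...]
65 61 56 58 59 49 42 39 56 73 77
 81 74 72 77 80 80 77 80 80 82]
228 [64 62 63 64 64 64 65 61 64 64 63 65 64 65 60 56 56 57 46 35 34 47 55 53
 68 81 82 79 80 79 81 81 82 78]
230 [63 63 64 63 63 65 63 64 63 63 65 64 64 60 58 53 55 54 61 73 66 53 69 76
 78 80 78 77 77 78 77 79 78 78]
[[[-4.9, -39.5, -0.6, 0.017], [-9.8, -78.9, -1.2, 0.034], [-14.7, -118.4, -1.7, 0.051], [-19.6, -157.9, -2.3, 0.068], [-24.5, -197.4, -2.9, 0.086]]]
[[[-8.2, -38.9, -0.6, 0.017], [-16.5, -77.8, -1.2, 0.034], [-24.7, -116.7, -1.7, 0.051], [-33.0, -155.6, -2.3, 0.068], [-41.2, -194.6, -2.9, 0.086]]]
[[[-11.5, -38.1, -0.6, 0.017], [-23.1, -76.1, -1.2, 0.034], [-23.1, -76.1, 37.8, 0.034], [-23.1, -76.1, 76.8, 0.034]]]
```

Request:
{"method": "drive_tool", "body": {
  "deltas": [
    [[-5,-39.5,0,0.017],[-10,-79,0,0.034],[-14.7,-118.4,0,0.051],[-19.6,-158,0,0.068],[-24.5,-197.4,0,0.086]]
  ],
  "jaw": 85
}}

```text
t: 31.33
tcp_pos: [0.4987, -0.19, 0.141]
tool_rot: [1.0, 0.01, -0.002, -0.001]
force: [0.2, 1.1, -0.6]
finger_gap: 0.994
gripper_force: 0.0
```

```bash
cat >> h.py <<'E'
def model_iou(im,P,box,thr,q):
    "fraction agreement of bright mask with projected polygon P (world pts hull)"
    x0,y0,x1,y1=box; m=(im[y0:y1,x0:x1].min(2)>thr).astype(np.uint8)
    h=cv2.convexHull(px("top",P).astype(np.float32)); return m,h
def blobs(im,box,thr,amin=60):
    x0,y0,x1,y1=box; m=(im[y0:y1,x0:x1].min(2)>thr).astype(np.uint8)
    m=cv2.morphologyEx(m,cv2.MORPH_CLOSE,np.ones((5,5)))
    for c in cv2.findContours(m,cv2.RETR_EXTERNAL,cv2.CHAIN_APPROX_NONE)[0]:
        if cv2.contourArea(c)>amin:
            r=cv2.minAreaRect(c); print(cv2.contourArea(c),[(round(float(p[0]+x0),1),round(float(p[1]+y0),1)) for p in cv2.boxPoints(r)],round(r[2],1))
E
python3 - <<'E'
from h import *
for i in range(3): im=vision.snapshot("top")[:,:,::-1]
cv2.imwrite("pics/top_raw6.png",im)
print(st()[1:3])
for n in (0,6):
    i=cv2.imread(f"pics/top_raw{n}.png"); print(n); blobs(i,(225,202,268,255),170); blobs(i,(150,215,225,290),170)
print('holder'); blobs(im,(315,160,405,245),170)
E
```

```text
(array([ 497.99286889, -188.3271133 ,  141.15927118]), np.float64(-1.5461154226502545))
0
390.0 [(236.6, 244.0), (241.6, 204.6), (253.9, 206.1), (248.9, 245.5)] 7.1
331.5 [(164.9, 264.2), (193.7, 259.7), (195.7, 273.0), (167.0, 277.4)] 81.3
333.5 [(180.7, 228.0), (208.7, 224.0), (210.6, 237.5), (182.6, 241.5)] 81.9
6
183.0 [(241.0, 206.0), (253.0, 206.0), (253.0, 226.0), (241.0, 226.0)] 90.0
holder
1205.5 [(325.0, 175.6), (383.0, 168.2), (388.3, 210.3), (330.4, 217.7)] 82.7
```

```bash
python3 - <<'E'
from h import *
yaw=-.098+np.pi/2
plan([(437.1,78.9,135,yaw),(437.1,78.9,72,yaw)])
E
```

```text
[[[-7.8, -38.4, 0.9, 0.018], [-15.5, -76.8, 1.8, 0.035], [-23.3, -115.1, 2.6, 0.053], [-31.0, -153.5, 3.5, 0.07], [-38.8, -191.9, 4.4, 0.088]]]
[[[-11.1, -37.6, 0.9, 0.018], [-22.2, -75.1, 1.8, 0.035], [-22.2, -75.1, 33.3, 0.035], [-22.2, -75.1, 64.8, 0.035]]]
```

Request:
{"method": "drive_tool", "body": {
  "deltas": [
    [[-7.8,-38.4,1,0.018],[-15.5,-76.8,2,0.035],[-23.3,-115,3,0.053],[-31,-153.5,3.5,0.07],[-38.8,-191.9,4.4,0.088]]
  ]
}}

```text
t: 31.9
tcp_pos: [0.4579, -0.0009, 0.1376]
tool_rot: [0.999, -0.035, -0.0, -0.0]
force: [0.5, 0.6, -0.5]
finger_gap: 0.999
gripper_force: 0.0
```

Request:
{"method": "drive_tool", "body": {
  "deltas": [
    [[-11.1,-37.6,1,0.018],[-22.2,-75,2,0.035],[-22.2,-75,33,0.035],[-22.2,-75,65,0.035],[-22.2,-75,65,0.035]]
  ]
}}

```text
t: 32.32
tcp_pos: [0.438, 0.0754, 0.0684]
tool_rot: [0.999, -0.05, -0.006, -0.0]
force: [-1.4, -1.3, -0.6]
finger_gap: 0.998
gripper_force: 0.0
```

Request:
{"method": "drive_tool", "body": {
  "deltas": [
    [[0,0,0,0],[0,0,0,0],[0,0,0,0]]
  ]
}}

```text
t: 32.57
tcp_pos: [0.4421, 0.0741, 0.0748]
tool_rot: [0.999, -0.052, 0.001, 0.0]
force: [-0.6, 0.3, -0.1]
finger_gap: 0.997
gripper_force: 0.0
```

```bash
python3 - <<'E'
from h import *
im=vision.snapshot("scene")[:,:,::-1]; im=vision.snapshot("scene")[:,:,::-1];
s=st();print(s[1:3])
plan([(437.1,78.9,12,-.098+np.pi/2)])
E
```

```text
(array([441.95281005,  74.24179901,  75.11484763]), np.float64(-1.6742087934763883))
[[[-2.7, -2.1, 31.6, -0.003], [-5.3, -4.1, 63.1, -0.005]]]
```

Request:
{"method": "drive_tool", "body": {
  "deltas": [
    [[-2.7,-2,30,0],[-5.3,-4,58,0],[-5.3,-4,61,0],[-5.3,-4,61,0],[-5.3,-4,61,0]]
  ]
}}

```text
t: 33.08
tcp_pos: [0.4365, 0.0792, 0.0137]
tool_rot: [0.999, -0.051, 0.001, 0.0]
force: [0.5, 0.2, -0.8]
finger_gap: 0.997
gripper_force: 0.0
```

Request:
{"method": "drive_tool", "body": {
  "deltas": [
    [[0,0,0,0],[0,0,0,0],[0,0,0,0],[0,0,0,0],[0,0,0,0]]
  ],
  "jaw": 0,
  "force": 70
}}

```text
t: 33.5
tcp_pos: [0.4361, 0.0794, 0.0131]
tool_rot: [0.999, -0.051, 0.001, 0.0]
force: [0.5, 0.6, -0.6]
finger_gap: 0.294
gripper_force: 0.0
```

Request:
{"method": "drive_tool", "body": {
  "deltas": [
    [[0,0,0,0],[0,0,0,0],[0,0,0,0]]
  ]
}}

```text
t: 33.75
tcp_pos: [0.4361, 0.0795, 0.0132]
tool_rot: [0.999, -0.051, 0.001, -0.0]
force: [-0.8, 0.5, 6.4]
finger_gap: 0.176
gripper_force: 69.3
```

```bash
python3 - <<'E'
from h import *
s=st();print(s[1:3],s[0]['gripper_force'])
yaw=H[2]-np.pi/2; z0=s[1][2]; a=hw(-172,66); print(a)
plan([(s[1][0],s[1][1],z0+50),(a[0],a[1],z0+50,yaw)])
E
```

```text
(array([436.10855792,  79.52808256,  13.20158751]), np.float64(-1.672846853477283)) 69.33101892471313
(np.float64(437.839868970125), np.float64(-263.8285526176345))
[[[0.0, 0.0, -25.0, -0.0], [0.0, 0.0, -50.0, -0.0], [4.1, 37.9, -50.0, -0.023], [8.2, 75.9, -50.0, -0.046], [12.2, 113.8, -50.0, -0.07]]]
[[[1.4, 38.1, 0.0, -0.023], [2.9, 76.2, 0.0, -0.046], [4.3, 114.4, 0.0, -0.07], [5.7, 152.5, 0.0, -0.093], [7.1, 190.6, 0.0, -0.116]]]
[[[-3.0, 38.0, 0.0, -0.023]]]
```

Request:
{"method": "drive_tool", "body": {
  "deltas": [
    [[0,0,-20,0],[0,0,-50,0],[4,38,-50,-0.023],[8,76,-50,-0.046],[12,113.8,-50,-0.07]]
  ]
}}

```text
t: 34.17
tcp_pos: [0.4362, -0.0355, 0.0632]
tool_rot: [1.0, -0.014, 0.001, 0.0]
force: [0.0, -0.2, -2.1]
finger_gap: 0.179
gripper_force: 68.3
```

Request:
{"method": "drive_tool", "body": {
  "deltas": [
    [[1.4,38,0,-0.023],[2.9,76,0,-0.046],[4.3,114.4,0,-0.07],[5.7,152.5,0,-0.093],[7,190.6,0,-0.116]]
  ]
}}

```text
t: 34.58
tcp_pos: [0.4362, -0.2274, 0.0624]
tool_rot: [0.999, 0.042, -0.0, -0.0]
force: [0.4, 0.7, -0.9]
finger_gap: 0.177
gripper_force: 68.2
```

Request:
{"method": "drive_tool", "body": {
  "deltas": [
    [[-3,38,0,-0.023],[-3,38,10,-0.023],[-3,38,20,-0.023],[-3,38,20,-0.023],[-3,38,20,-0.023]]
  ]
}}

```text
t: 35.0
tcp_pos: [0.4357, -0.2615, 0.0416]
tool_rot: [0.999, 0.054, -0.002, -0.002]
force: [0.7, 0.1, -1.5]
finger_gap: 0.174
gripper_force: 68.4
```

```bash
python3 - <<'E'
from h import *
for i in range(4): im=vision.snapshot("top")[:,:,::-1]
s=st();print(s[1:3],wh(*s[1][:2]),s[0]['gripper_force'],s[0]['force'])
crop("top",305,160,405,235,8,"c12.png",im); cv2.imwrite("pics/top_raw7.png",im)
E
```

```text
(array([ 437.28127305, -262.61859057,   42.85390812]), np.float64(-1.4621942920360484)) (np.float64(-172.4), np.float64(67.3)) 68.37695002555847 [ 0.15448867  0.02053657 -1.46787469]
```

View pics/c12.png

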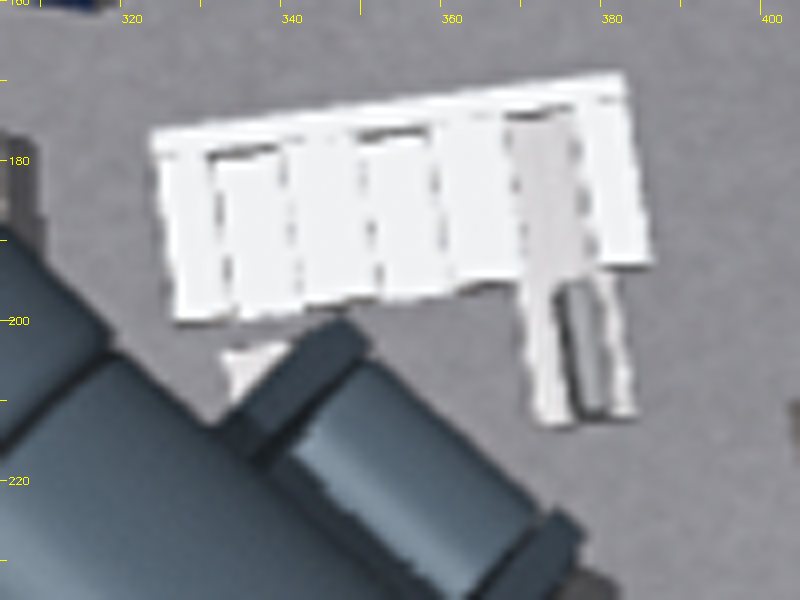

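Scraper 2 sits in bay 0, its blade reaching the back wall. The held blade's left front corner is at (332.8,204), in front of bay 2.

```bash
python3 - <<'E'
from h import *
P=w("top",[(332.75,204),(341.5,202.75),(334.1,210.6)],.0357)*1000
print([wh(*p[:2]) for p in P])
P=w("top",[(331.5,181),(333.6,197),(340.4,181),(342.3,197)],.019)*1000
print([wh(*p[:2]) for p in P])
E
```

```text
[(np.float64(-62.0), np.float64(89.5)), (np.float64(-61.3), np.float64(58.8)), (np.float64(-85.6), np.float64(87.9))]
[(np.float64(23.3), np.float64(81.9)), (np.float64(-34.8), np.float64(82.0)), (np.float64(19.5), np.float64(50.6)), (np.float64(-38.5), np.float64(51.6))]
```

Request:
{"method": "drive_tool", "body": {
  "deltas": [
    [[0,0.5,8,0],[0,0.5,16,0],[0,0.5,25,0],[0,0.5,25,0],[0,0.5,25,0]]
  ]
}}

```text
t: 35.62
tcp_pos: [0.4367, -0.2638, 0.0166]
tool_rot: [0.999, 0.053, -0.001, -0.001]
force: [0.3, -0.3, -0.5]
finger_gap: 0.172
gripper_force: 68.4
```

Request:
{"method": "drive_tool", "body": {
  "deltas": [
    [[0,0,0,0],[0,0,0,0],[0,0,0,0],[0,0,0,0]]
  ]
}}

```text
t: 35.95
tcp_pos: [0.4373, -0.2645, 0.0179]
tool_rot: [0.999, 0.053, 0.0, 0.0]
force: [-1.0, 0.3, -1.1]
finger_gap: 0.173
gripper_force: 68.4
```

Request:
{"method": "drive_tool", "body": {
  "deltas": [
    [[6,0,0,0],[14,0,0,0],[22,0,0,0],[30,0,0,0],[38,0,0,0]]
  ]
}}

```text
t: 36.37
tcp_pos: [0.4763, -0.2603, 0.0177]
tool_rot: [0.999, 0.054, 0.0, 0.0]
force: [-0.3, 0.2, -1.5]
finger_gap: 0.172
gripper_force: 68.4
```

Request:
{"method": "drive_tool", "body": {
  "deltas": [
    [[8,0,0,0],[16,0,0,0],[24,0,0,0],[32,0,0,0],[40,0,0,0]]
  ]
}}

```text
t: 36.78
tcp_pos: [0.5156, -0.2558, 0.0176]
tool_rot: [0.999, 0.053, -0.0, -0.0]
force: [-0.1, -0.6, -0.7]
finger_gap: 0.17
gripper_force: 68.4
```

Request:
{"method": "drive_tool", "body": {
  "deltas": [
    [[2,0,0,0],[4,0,0,0],[6,0,0,0],[8,0,0,0],[10,0,0,0]]
  ]
}}

```text
t: 37.2
tcp_pos: [0.5245, -0.2549, 0.0175]
tool_rot: [0.999, 0.053, -0.0, -0.0]
force: [0.2, -0.6, -1.1]
finger_gap: 0.168
gripper_force: 68.4
```

Request:
{"method": "drive_tool", "body": {
  "deltas": [
    [[1,0,0,0],[2,0,0,0],[3,0,0,0],[4,0,0,0],[4,0,0,0]]
  ]
}}

```text
t: 37.62
tcp_pos: [0.5289, -0.2546, 0.0176]
tool_rot: [0.999, 0.053, 0.0, 0.0]
force: [0.1, 0.2, -1.6]
finger_gap: 0.176
gripper_force: 68.4
```

Request:
{"method": "drive_tool", "body": {
  "deltas": [
    [[1,0,0,0],[2,0,0,0],[3,0,0,0],[3,0,0,0],[3,0,0,0]]
  ]
}}

```text
t: 38.03
tcp_pos: [0.529, -0.2537, 0.0174]
tool_rot: [0.999, 0.053, -0.003, -0.001]
force: [-6.4, -1.0, 0.8]
finger_gap: 0.176
gripper_force: 68.5
```

Request:
{"method": "drive_tool", "body": {
  "deltas": [
    [[1,0,0,0],[2,0,0,0],[2,0,0,0],[2,0,0,0]]
  ]
}}

```text
t: 38.37
tcp_pos: [0.5289, -0.2535, 0.0174]
tool_rot: [0.999, 0.053, -0.005, -0.002]
force: [-11.7, -3.6, 4.2]
finger_gap: 0.172
gripper_force: 69.0
```

Request:
{"method": "drive_tool", "body": {
  "deltas": [
    [[0,0,1,0],[0,0,2,0],[0,0,3,0],[0,0,3,0],[0,0,3,0]]
  ]
}}

```text
t: 38.78
tcp_pos: [0.5286, -0.2531, 0.0152]
tool_rot: [0.999, 0.054, -0.005, -0.002]
force: [-13.9, -2.8, 10.8]
finger_gap: 0.174
gripper_force: 69.9
```

Request:
{"method": "drive_tool", "body": {
  "deltas": [
    [[-4,0,0,0],[-4,0,0,0],[-4,0,0,0],[-4,0,0,0]]
  ],
  "jaw": 60
}}

```text
t: 39.12
tcp_pos: [0.5305, -0.2547, 0.0147]
tool_rot: [0.999, 0.053, 0.001, 0.0]
force: [0.1, -0.5, 0.1]
finger_gap: 0.704
gripper_force: 0.0
```

Request:
{"method": "drive_tool", "body": {
  "deltas": [
    [[0,0,-30,0],[0,0,-65,0],[0,0,-100,0],[0,0,-140,0],[0,0,-180,0]]
  ]
}}

```text
t: 39.53
tcp_pos: [0.5298, -0.254, 0.196]
tool_rot: [0.999, 0.054, -0.0, -0.0]
force: [0.7, -0.2, -0.0]
finger_gap: 0.698
gripper_force: 0.0
```

Request:
{"method": "drive_tool", "body": {
  "deltas": [
    [[-20,-35,0,0],[-40,-70,0,0],[-60,-105,0,0],[-80,-140,0,0],[-80,-140,0,0]]
  ],
  "jaw": 85
}}

```text
t: 39.95
tcp_pos: [0.4275, -0.1162, 0.1937]
tool_rot: [0.998, 0.055, -0.005, -0.004]
force: [0.1, -0.4, -0.8]
finger_gap: 0.991
gripper_force: 0.0
```

```bash
python3 - <<'E'
from h import *
for i in range(4): im=vision.snapshot("top")[:,:,::-1]
cv2.imwrite("pics/top_raw8.png",im); s=st(); print(s[1:3])
for n in (0,8):
    i=cv2.imread(f"pics/top_raw{n}.png"); blobs(i,(150,215,225,290),120)
# scraper rear ends in holder frame
blobs(im,(315,160,405,245),170)
E
```

```text
(array([ 436.87654286, -124.59868774,  195.10972286]), np.float64(-1.463601094398641))
5476.0 [(150.0, 215.0), (224.0, 215.0), (224.0, 289.0), (150.0, 289.0)] 90.0
3513.0 [(150.0, 215.0), (224.0, 215.0), (224.0, 279.0), (150.0, 279.0)] 90.0
1775.0 [(322.9, 175.9), (382.8, 168.0), (388.4, 210.3), (328.6, 218.3)] 82.4
```

Both scrapers' rear ends line up parallel to the holder, so both are home. Now the bottles: the tool always points down, so I'll grip each body 80 mm from the foot and pivot it about its foot edge along an arc.

```bash
python3 - <<'E'
from h import *
im=cv2.imread("pics/top_raw8.png")
P=w("top",[(328.6,218.3),(388.4,210.3)],.008)*1000; print([wh(*p[:2]) for p in P])
for t in (170,100):
  print(t); blobs(im,(155,215,225,290),t)
d=cv2.absdiff(im,cv2.imread("pics/top_raw0.png")).max(2); print((d[220:245,175:215]>50).sum(),(d[255:282,160:200]>50).sum())
yaw=.0987; plan([(440,80,190,-.7),(444.4,268.6,150,yaw),(444.4,268.6,75,yaw)])
E
```

```text
[(np.float64(-106.1), np.float64(108.5)), (np.float64(-103.6), np.float64(-105.4))]
170
64.0 [(180.8, 262.2), (185.6, 255.1), (198.8, 263.8), (194.0, 271.0)] 33.7
333.5 [(180.7, 228.0), (208.7, 224.0), (210.6, 237.5), (182.6, 241.5)] 81.9
100
3393.0 [(155.0, 215.0), (224.0, 215.0), (224.0, 279.0), (155.0, 279.0)] 90.0
0 730
[[[3.6, -29.0, 0.7, -0.109], [7.1, -58.0, 1.5, -0.218], [10.7, -87.0, 2.2, -0.327], [14.3, -116.1, 2.9, -0.436], [17.9, -145.1, 3.6, -0.545]]]
[[[18.1, -23.0, 0.7, -0.109], [36.2, -45.9, 1.5, -0.218], [53.1, -66.9, 7.2, -0.332], [69.9, -87.9, 12.9, -0.446], [86.8, -109.0, 18.6, -0.56]]]
[[[25.5, -8.8, 5.7, -0.114], [50.9, -17.7, 11.4, -0.228], [76.4, -26.5, 17.1, -0.342], [101.8, -35.4, 22.9, -0.456], [101.8, -35.4, 60.4, -0.456]]]
[[[0.0, 0.0, 37.5, -0.0]]]
```

Request:
{"method": "drive_tool", "body": {
  "deltas": [
    [[3.6,-29,0,-0.109],[7,-58,1,-0.218],[10.7,-87,2,-0.327],[14.3,-116,3,-0.436],[17.9,-145,3,-0.545]]
  ]
}}

```text
t: 40.57
tcp_pos: [0.4396, 0.0225, 0.1915]
tool_rot: [0.947, 0.322, 0.001, 0.0]
force: [0.5, 0.0, 0.2]
finger_gap: 0.998
gripper_force: 0.0
```

Request:
{"method": "drive_tool", "body": {
  "deltas": [
    [[18,-23,0,-0.109],[36.2,-46,1,-0.218],[53,-67,7,-0.332],[70,-88,13,-0.446],[86.8,-109,18,-0.56]]
  ]
}}

```text
t: 40.98
tcp_pos: [0.4427, 0.1628, 0.1733]
tool_rot: [0.821, 0.571, 0.001, 0.001]
force: [0.6, 0.8, 0.1]
finger_gap: 0.999
gripper_force: 0.0
```

Request:
{"method": "drive_tool", "body": {
  "deltas": [
    [[25.5,-8.8,5,-0.114],[51,-17.7,11,-0.228],[76.4,-26.5,17,-0.342],[101.8,-35.4,23,-0.456],[101.8,-35.4,60,-0.456]]
  ]
}}

```text
t: 41.4
tcp_pos: [0.4506, 0.2754, 0.1172]
tool_rot: [0.67, 0.743, 0.008, 0.004]
force: [0.9, 0.7, -0.2]
finger_gap: 1.001
gripper_force: 0.0
```

Request:
{"method": "drive_tool", "body": {
  "deltas": [
    [[0,0,0,0],[0,0,0,0],[0,0,0,0],[0,0,0,0]]
  ]
}}

```text
t: 41.73
tcp_pos: [0.4446, 0.269, 0.115]
tool_rot: [0.673, 0.74, 0.001, 0.001]
force: [0.0, 0.0, 1.3]
finger_gap: 0.997
gripper_force: 0.0
```

```bash
python3 - <<'E'
from h import *
for i in range(2): vision.snapshot("top")
s=st();print(s[1:3]); plan([(444.4,268.6,6,.0987)])
E
```

```text
(array([444.35688864, 269.04741257, 115.30847713]), np.float64(0.09552215618733126))
[[[-0.1, 0.0, 36.4, -0.001], [-0.3, 0.0, 72.9, -0.002], [-0.4, 0.0, 109.3, -0.003]]]
```

Request:
{"method": "drive_tool", "body": {
  "deltas": [
    [[0,0,36,0],[0,0,73,0],[0,0,105,0],[0,0,109,0],[0,0,109,0]]
  ]
}}

```text
t: 42.25
tcp_pos: [0.4424, 0.2687, 0.004]
tool_rot: [0.672, 0.74, -0.001, -0.001]
force: [-0.1, 0.4, 0.7]
finger_gap: 1.001
gripper_force: 0.0
```

Request:
{"method": "drive_tool", "body": {
  "deltas": [
    [[0,0,0,0],[0,0,0,0],[0,0,0,0],[0,0,0,0],[0,0,0,0]]
  ],
  "jaw": 0,
  "force": 30
}}

```text
t: 42.67
tcp_pos: [0.4453, 0.2701, 0.007]
tool_rot: [0.672, 0.741, 0.003, 0.002]
force: [-0.0, 0.9, 5.9]
finger_gap: 0.543
gripper_force: 29.6
```

Request:
{"method": "drive_tool", "body": {
  "deltas": [
    [[-1.5,0,-6,0],[-4,0,-11,0],[-8.7,0,-18.5,0],[-8.7,0,-18.5,0]]
  ]
}}

```text
t: 43.0
tcp_pos: [0.4443, 0.2602, 0.0246]
tool_rot: [0.672, 0.74, 0.001, 0.0]
force: [-0.8, -0.4, -2.8]
finger_gap: 0.542
gripper_force: 30.8
```

```bash
cat >> h.py <<'E'
def bottle_pts(grip,yaw_ax,th,h=.080,body=True):
    "hull points of bottle, grip point on axis at h, axis yaw, tilted up th"
    a=np.array([np.cos(yaw_ax)*np.cos(th),np.sin(yaw_ax)*np.cos(th),np.sin(th)]); s=np.array([-np.sin(yaw_ax),np.cos(yaw_ax),0]); u=np.cross(a,s)
    return np.array([np.array(grip)+a*(x-h)+s*y+u*z for x in(0,.092) for y in(-.023,.023) for z in(-.023,.023)])
def tilt(yaw_ax,n="scene",zoff=.023,h=.080,out=None,dark=False):
    s,p,y,m=st(); im=vision.snapshot(n)[:,:,::-1]; g=im.min(2).astype(int)
    grip=p/1000+[0,0,zoff-.006]
    best=[]
    # outline-gradient score: mean edge strength along hull of the foot half
    e=cv2.magnitude(cv2.Sobel(cv2.GaussianBlur(im,(3,3),0).mean(2).astype(np.float32),cv2.CV_32F,1,0),cv2.Sobel(im.mean(2).astype(np.float32),cv2.CV_32F,0,1))
    for th in range(-15,106,5):
        P=px(n,bottle_pts(grip,yaw_ax,np.deg2rad(th),h)); hl=cv2.convexHull(P.astype(np.float32))
        mk=np.zeros(e.shape,np.uint8); cv2.polylines(mk,[np.int32(hl*8)],True,255,1,0,3); fm=np.zeros_like(mk); cv2.fillPoly(fm,[np.int32(hl*8)],255,0,3)
        best.append((th,round(float(e[mk>0].mean())),round(float(g[fm>0].mean()))))
    print(best)
    if out:
        x,y=px(n,[grip])[0].astype(int); crop(n,x-35,y-35,x+35,y+35,8,out,im)
    return im
E
python3 - <<'E'
from h import *
for i in range(2): vision.snapshot("scene")
s=st(); print(s[1:3],s[0]['force'],s[0]['ft_torque'])
im=tilt(1.6695); cv2.imwrite("pics/sc9.png",im)
im=tilt(1.6695,"top"); cv2.imwrite("pics/top9.png",im)
E
```

```text
(array([444.07669465, 260.49004544,  23.65831304]), np.float64(0.09635798334844174)) [-0.41854954 -0.32677135 -2.16671325] [ 0.09855368  0.01053954 -0.00531829]
[(-15, 94, 87), (-10, 94, 86), (-5, 95, 85), (0, 95, 85), (5, 90, 84), (10, 86, 85), (15, 85, 85), (20, 81, 84), (25, 79, 83), (30, 74, 83), (35, 75, 83), (40, 69, 84), (45, 65, 83), (50, 69, 83), (55, 68, 82), (60, 69, 82), (65, 67, 81), (70, 70, 82), (75, 75, 82), (80, 78, 82), (85, 85, 82), (90, 88, 83), (95, 91, 83), (100, 94, 83), (105, 92, 84)]
[(-15, 73, 89), (-10, 70, 91), (-5, 75, 92), (0, 77, 92), (5, 76, 94), (10, 78, 94), (15, 77, 95), (20, 76, 95), (25, 73, 93), (30, 66, 93), (35, 58, 91), (40, 57, 90), (45, 58, 88), (50, 66, 88), (55, 73, 88), (60, 74, 87), (65, 62, 86), (70, 51, 83), (75, 53, 80), (80, 52, 78), (85, 52, 74), (90, 54, 70), (95, 53, 67), (100, 57, 63), (105, 64, 60)]
```

Force and torque show the bottle was lifted rigidly without pivoting. I'll set it back down and re-grip just the tip of the cap, lightly, so that gravity can swing it.

Request:
{"method": "drive_tool", "body": {
  "deltas": [
    [[4,0,8,0],[8,0,15,0],[8.7,0,18,0],[8.7,0,18.5,0],[8.7,0,18.5,0]]
  ]
}}

```text
t: 43.62
tcp_pos: [0.4433, 0.2698, 0.0054]
tool_rot: [0.671, 0.741, 0.0, 0.0]
force: [-0.7, -1.5, 12.9]
finger_gap: 0.539
gripper_force: 28.6
```

Request:
{"method": "drive_tool", "body": {
  "deltas": [
    [[0,0,0,0],[0,0,0,0],[0,0,0,0],[0,0,0,0]]
  ],
  "jaw": 85
}}

```text
t: 43.95
tcp_pos: [0.4428, 0.2695, 0.004]
tool_rot: [0.672, 0.741, -0.0, -0.0]
force: [1.1, 0.4, 0.1]
finger_gap: 0.992
gripper_force: 0.0
```

Request:
{"method": "drive_tool", "body": {
  "deltas": [
    [[15,0,0,0],[30,0,0,0],[43,0,0,0],[43,0,0,0],[43,0,0,0]]
  ]
}}

```text
t: 44.37
tcp_pos: [0.4386, 0.3127, 0.0043]
tool_rot: [0.671, 0.741, -0.0, 0.0]
force: [-0.5, -0.1, -0.2]
finger_gap: 0.992
gripper_force: 0.0
```

Request:
{"method": "drive_tool", "body": {
  "deltas": [
    [[0,0,0,0],[0,0,0,0],[0,0,0,0],[0,0,0,0],[0,0,0,0]]
  ],
  "jaw": 0,
  "force": 20
}}

```text
t: 44.78
tcp_pos: [0.439, 0.3118, 0.0047]
tool_rot: [0.672, 0.74, -0.0, 0.0]
force: [-0.2, -2.2, 3.2]
finger_gap: 0.318
gripper_force: 20.7
```

Request:
{"method": "drive_tool", "body": {
  "deltas": [
    [[0,0,0,0],[-1,0,-5,0],[-2,0,-10,0],[-3,0,-15,0],[-3,0,-15,0]]
  ]
}}

```text
t: 45.2
tcp_pos: [0.4395, 0.3093, 0.0206]
tool_rot: [0.672, 0.74, 0.001, 0.0]
force: [-0.6, 0.4, -2.0]
finger_gap: 0.316
gripper_force: 20.3
```

Request:
{"method": "drive_tool", "body": {
  "deltas": [
    [[0,0,0,0],[0,0,0,0],[0,0,0,0]]
  ]
}}

```text
t: 45.45
tcp_pos: [0.4393, 0.3093, 0.0196]
tool_rot: [0.672, 0.741, 0.0, 0.0]
force: [-0.5, 0.6, -0.6]
finger_gap: 0.316
gripper_force: 20.3
```

```bash
python3 - <<'E'
from h import *
for i in range(2): vision.snapshot("top")
s=st(); print(s[1:3],s[0]['force'],s[0]['ft_torque'],s[0]['finger_gap'])
E
```

```text
(array([439.21679923, 309.29380787,  19.48190427]), np.float64(0.09715480962500114)) [ 1.22339794  0.35859886 -1.88268113] [ 0.09620123 -0.06015989  0.04187168] 0.3206672764807558
```

Request:
{"method": "drive_tool", "body": {
  "deltas": [
    [[-4,0,-8,0],[-8,0,-17,0],[-12.3,0,-25.7,0],[-19,0,-35,0],[-25,0,-43.4,0]]
  ]
}}

```text
t: 45.97
tcp_pos: [0.4418, 0.2836, 0.0643]
tool_rot: [0.672, 0.741, 0.0, 0.0]
force: [-0.0, 0.7, -2.0]
finger_gap: 0.315
gripper_force: 21.0
```

Request:
{"method": "drive_tool", "body": {
  "deltas": [
    [[-5,0,-5,0],[-10,0,-10,0],[-15.6,0,-15.3,0],[-15.6,0,-15.3,0],[-15.6,0,-15.3,0]]
  ]
}}

```text
t: 46.38
tcp_pos: [0.4433, 0.2685, 0.0786]
tool_rot: [0.672, 0.74, 0.0, 0.0]
force: [-0.3, -0.5, -2.5]
finger_gap: 0.321
gripper_force: 21.0
```

```bash
python3 - <<'E'
from h import *
for i in range(3): vision.snapshot("top")
s=st(); print(s[1:3],s[0]['force'],s[0]['ft_torque'],s[0]['finger_gap'])
im=tilt(1.668,h=.123); cv2.imwrite("pics/sc10.png",im)
im=tilt(1.668,"top",h=.123); cv2.imwrite("pics/top10.png",im)
E
```

```text
(array([442.88588335, 268.87670723,  77.97776335]), np.float64(0.09710268225116526)) [ 0.23103396  0.09626472 -2.09846119] [ 0.11149937  0.00423813 -0.03039805] 0.31485286249883193
[(-15, 72, 97), (-10, 71, 98), (-5, 68, 99), (0, 79, 99), (5, 95, 98), (10, 97, 98), (15, 85, 97), (20, 78, 97), (25, 79, 96), (30, 71, 96), (35, 65, 95), (40, 55, 95), (45, 51, 93), (50, 42, 93), (55, 43, 93), (60, 42, 95), (65, 50, 94), (70, 60, 95), (75, 65, 96), (80, 48, 95), (85, 44, 95), (90, 51, 94), (95, 47, 94), (100, 56, 95), (105, 74, 95)]
[(-15, 113, 114), (-10, 120, 114), (-5, 119, 113), (0, 118, 114), (5, 115, 114), (10, 106, 113), (15, 96, 114), (20, 93, 112), (25, 101, 114), (30, 109, 114), (35, 136, 115), (40, 138, 116), (45, 111, 115), (50, 102, 115), (55, 95, 111), (60, 90, 110), (65, 89, 108), (70, 87, 105), (75, 75, 101), (80, 67, 98), (85, 66, 93), (90, 69, 87), (95, 71, 78), (100, 70, 68), (105, 74, 55)]
```

The bottle tilted only about 8°, so the pads' torsional hold is marginal. I'll set it down and re-grip with even less cap overlap.

Request:
{"method": "drive_tool", "body": {
  "deltas": [
    [[8,0,12,0],[16,0,24,0],[24,0,36,0],[32,0,48,0],[40,0,58,0]]
  ]
}}

```text
t: 47.05
tcp_pos: [0.4383, 0.3091, 0.0182]
tool_rot: [0.672, 0.741, -0.001, -0.0]
force: [0.6, -1.1, -0.4]
finger_gap: 0.32
gripper_force: 20.3
```

Request:
{"method": "drive_tool", "body": {
  "deltas": [
    [[1,0,5,0],[2,0,10,0],[3,0,14,0],[3,0,15,0],[3,0,15,0]]
  ]
}}

```text
t: 47.47
tcp_pos: [0.4388, 0.3117, 0.0056]
tool_rot: [0.672, 0.74, 0.0, -0.0]
force: [-0.1, 1.1, 0.3]
finger_gap: 0.317
gripper_force: 20.4
```

Request:
{"method": "drive_tool", "body": {
  "deltas": [
    [[0,0,0,0],[0,0,0,0],[0,0,0,0],[0,0,0,0]]
  ],
  "jaw": 60
}}

```text
t: 47.8
tcp_pos: [0.4391, 0.3113, 0.0054]
tool_rot: [0.672, 0.74, 0.0, 0.0]
force: [-0.0, -0.5, 0.3]
finger_gap: 0.705
gripper_force: 0.0
```

Request:
{"method": "drive_tool", "body": {
  "deltas": [
    [[3,0,0,0],[6,0,0,0],[6,0,0,0],[6,0,0,0]]
  ]
}}

```text
t: 48.13
tcp_pos: [0.4384, 0.3179, 0.0053]
tool_rot: [0.672, 0.741, 0.0, 0.0]
force: [1.0, -0.3, -0.3]
finger_gap: 0.704
gripper_force: 0.0
```

Request:
{"method": "drive_tool", "body": {
  "deltas": [
    [[0,0,0,0],[0,0,0,0],[0,0,0,0],[0,0,0,0]]
  ],
  "jaw": 0,
  "force": 20
}}

```text
t: 48.47
tcp_pos: [0.4383, 0.3175, 0.0054]
tool_rot: [0.672, 0.741, -0.0, -0.0]
force: [-0.6, 0.3, 0.3]
finger_gap: 0.318
gripper_force: 19.6
```

Request:
{"method": "drive_tool", "body": {
  "deltas": [
    [[0,0,0,0],[-1,0,-8,0],[-3,0,-16,0],[-7,0,-25,0],[-11,0,-34,0]]
  ]
}}

```text
t: 48.88
tcp_pos: [0.4393, 0.3063, 0.0402]
tool_rot: [0.672, 0.741, -0.0, -0.0]
force: [1.0, -0.7, -1.6]
finger_gap: 0.317
gripper_force: 20.2
```

Request:
{"method": "drive_tool", "body": {
  "deltas": [
    [[-2,0,-4,0],[-5,0,-8,0],[-5,0,-8,0],[-5,0,-8,0],[-5,0,-8,0]]
  ]
}}

```text
t: 49.3
tcp_pos: [0.4402, 0.3018, 0.0473]
tool_rot: [0.672, 0.741, 0.0, 0.0]
force: [-0.0, 1.0, -0.7]
finger_gap: 0.318
gripper_force: 20.5
```

```bash
python3 - <<'E'
from h import *
F=[]
for i in range(4): vision.snapshot("top"); s=st(); F.append(np.r_[s[0]['force'],s[0]['ft_torque']])
print(s[1:3],np.mean(F,0).round(3),s[0]['finger_gap'])
im=tilt(1.668,h=.129,zoff=.023); cv2.imwrite("pics/sc11.png",im)
E
```

```text
(array([439.99081919, 301.81388   ,  47.03800996]), np.float64(0.09734863357770747)) [ 0.466  0.584 -1.072  0.186 -0.095  0.035] 0.31433717066131206
[(-15, 90, 95), (-10, 81, 96), (-5, 93, 98), (0, 94, 97), (5, 74, 97), (10, 78, 95), (15, 81, 95), (20, 67, 95), (25, 56, 92), (30, 44, 91), (35, 39, 89), (40, 40, 89), (45, 36, 87), (50, 33, 87), (55, 31, 87), (60, 29, 88), (65, 36, 88), (70, 48, 88), (75, 58, 90), (80, 67, 90), (85, 60, 90), (90, 57, 89), (95, 59, 88), (100, 68, 89), (105, 70, 90)]
```

Request:
{"method": "drive_tool", "body": {
  "deltas": [
    [[-5,0,-8,0],[-10,0,-15,0],[-16,0,-23,0],[-22,0,-29,0],[-28,0,-34,0]]
  ]
}}

```text
t: 49.97
tcp_pos: [0.4428, 0.273, 0.0824]
tool_rot: [0.672, 0.74, 0.0, 0.0]
force: [-1.1, -0.2, -2.2]
finger_gap: 0.318
gripper_force: 22.1
```

Request:
{"method": "drive_tool", "body": {
  "deltas": [
    [[-5,0,-4,0],[-10,0,-8.5,0],[-10,0,-8.5,0],[-10,0,-8.5,0],[-10,0,-8.5,0]]
  ]
}}

```text
t: 50.38
tcp_pos: [0.4435, 0.2638, 0.0897]
tool_rot: [0.672, 0.74, -0.0, -0.0]
force: [-0.3, -0.2, -2.4]
finger_gap: 0.316
gripper_force: 22.2
```

```bash
python3 - <<'E'
from h import *
F=[]
for i in range(4): vision.snapshot("top"); s=st(); F.append(np.r_[s[0]['force'],s[0]['ft_torque']])
print(s[1:3],np.mean(F,0).round(3),s[0]['finger_gap'])
im=vision.snapshot("scene")[:,:,::-1]; x,y=px("scene",[s[1]/1000])[0].astype(int); cv2.imwrite("pics/sc12.png",im)
A=im[y-40:y+40,x-40:x+40]; A=cv2.resize(A,None,fx=7,fy=7,interpolation=cv2.INTER_CUBIC)
t=vision.snapshot("top")[:,:,::-1]; cv2.imwrite("pics/top12.png",t); B=cv2.resize(t[165:225,312:400],None,fx=2.5,fy=2.5,interpolation=cv2.INTER_CUBIC)
o=np.zeros((560,800,3),np.uint8); o[:,:560]=A; o[:B.shape[0],570:570+B.shape[1]]=B
C=cv2.resize(t[215:290,150:242],None,fx=2.5,fy=2.5,interpolation=cv2.INTER_CUBIC); o[200:200+C.shape[0],570:570+C.shape[1]]=C[:, :230]
cv2.imwrite("pics/c13.png",o); print(x,y)
E
```

```text
(array([443.35247663, 264.01312451,  89.47057262]), np.float64(0.09743007087427312)) [-0.073  0.248 -2.423  0.126  0.051 -0.006] 0.3158331685873371
358 109
```

View pics/c13.png

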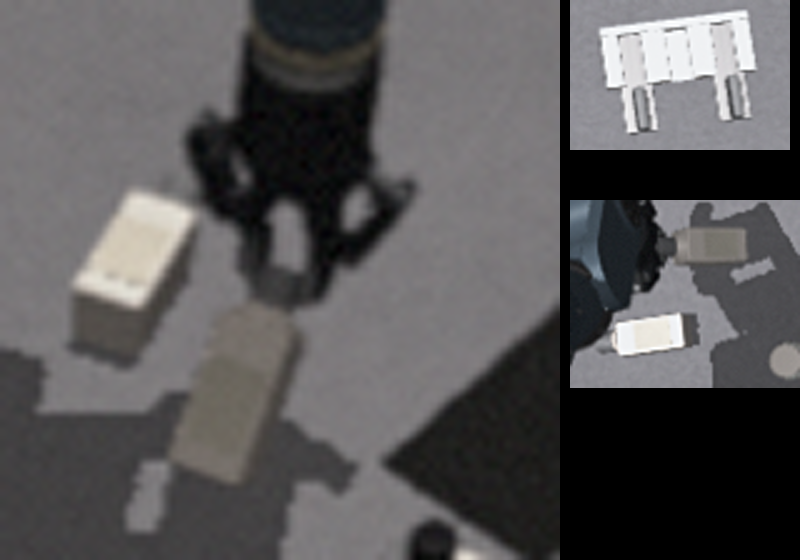

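The bottle hangs with its foot low at (343,134.7)-(352.3,137.6) in the raw scene picture, and both scrapers are home in their bays. I'll solve for the tilt.

```bash
python3 - <<'E'
from h import *
g=np.array([.44335,.264,.0895+.017])
for dz in (0,):
  for th in (0,10,15,20,25,30,40,50):
    P=bottle_pts(g,1.668,np.deg2rad(th),.127)
    print(th,px("scene",P[:4]).round(1).tolist(),(P[:4,2]*1000).round(),px("scene",P[4:]).round(0).tolist())
E
```

```text
0 [[350.3, 133.8], [351.2, 125.6], [339.6, 129.7], [340.2, 121.5]] [ 83. 130.  83. 130.] [[360.0, 118.0], [361.0, 110.0], [349.0, 114.0], [350.0, 106.0]]
10 [[350.6, 136.5], [350.5, 130.0], [340.0, 132.5], [339.7, 125.9]] [ 62. 107.  62. 107.] [[360.0, 118.0], [360.0, 112.0], [350.0, 115.0], [350.0, 108.0]]
15 [[350.8, 137.5], [350.4, 131.9], [340.3, 133.5], [339.6, 127.9]] [51. 96. 51. 96.] [[360.0, 118.0], [360.0, 112.0], [350.0, 115.0], [350.0, 109.0]]
20 [[351.2, 138.2], [350.3, 133.6], [340.8, 134.3], [339.6, 129.6]] [41. 85. 41. 85.] [[361.0, 118.0], [360.0, 113.0], [350.0, 115.0], [349.0, 109.0]]
25 [[351.7, 138.8], [350.4, 135.1], [341.3, 134.8], [339.7, 131.1]] [32. 74. 32. 74.] [[361.0, 118.0], [360.0, 114.0], [351.0, 115.0], [349.0, 110.0]]
30 [[352.2, 139.1], [350.5, 136.4], [341.9, 135.1], [340.0, 132.3]] [23. 63. 23. 63.] [[361.0, 118.0], [360.0, 115.0], [351.0, 114.0], [349.0, 111.0]]
40 [[353.5, 138.9], [351.2, 138.2], [343.4, 135.1], [340.7, 134.2]] [ 7. 42.  7. 42.] [[362.0, 117.0], [360.0, 116.0], [351.0, 114.0], [349.0, 112.0]]
50 [[355.1, 137.9], [352.1, 139.0], [345.1, 134.1], [341.8, 135.1]] [-6. 24. -6. 24.] [[362.0, 117.0], [360.0, 117.0], [352.0, 113.0], [349.0, 113.0]]
```

The fit gives a tilt of about 40°, so it pivots. For the rest I'll brace the foot edge against the mat's 4 mm edge: carry the bottle over, foot facing the mat.

```bash
cat >> h.py <<'E'
MC=(599.6,344.6,-.1808)
def mw(m,t):
    c,s=np.cos(MC[2]),np.sin(MC[2]); return MC[0]+c*m-s*t,MC[1]+s*m+c*t
def wm(X,Y):
    c,s=np.cos(MC[2]),np.sin(MC[2]); dx,dy=X-MC[0],Y-MC[1]; return round(float(c*dx+s*dy),1),round(float(-s*dx+c*dy),1)
E
python3 - <<'E'
from h import *
a=mw(-153,-50); print(a)
s=st(); plan([(*s[1][:2],s[1][2]+30),(*a,s[1][2]+30,MC[2]+np.pi/2)])
E
```

```text
(np.float64(440.10304683952), np.float64(322.92693070828125))
[[[0.0, 0.0, -30.0, -0.0], [5.4, 0.2, -30.0, -0.118], [10.7, 0.4, -30.0, -0.235], [16.1, 0.7, -30.0, -0.353], [21.4, 0.9, -30.0, -0.47]]]
[[[4.7, 2.6, 0.0, -0.118], [9.4, 5.3, 0.0, -0.235], [14.0, 7.9, 0.0, -0.353], [18.7, 10.5, 0.0, -0.47], [23.4, 13.1, 0.0, -0.588]]]
[[[2.4, 4.8, 0.0, -0.118], [4.9, 9.6, 0.0, -0.235]]]
```

Request:
{"method": "drive_tool", "body": {
  "deltas": [
    [[0,0,-15,0],[0,0,-30,0],[5,0,-30,-0.1],[10,0,-30,-0.2],[16,0.5,-30,-0.3]]
  ]
}}

```text
t: 51.1
tcp_pos: [0.4424, 0.2799, 0.12]
tool_rot: [0.552, 0.834, -0.0, 0.0]
force: [0.2, -0.1, -2.5]
finger_gap: 0.316
gripper_force: 22.8
```

Request:
{"method": "drive_tool", "body": {
  "deltas": [
    [[5,2,0,-0.1],[10,4,0,-0.2],[14,6,0,-0.3],[18,8,0,-0.4],[22,10,0,-0.5]]
  ]
}}

```text
t: 51.52
tcp_pos: [0.4429, 0.3042, 0.1196]
tool_rot: [0.328, 0.945, -0.0, -0.0]
force: [0.0, -0.7, -0.8]
finger_gap: 0.317
gripper_force: 22.7
```

Request:
{"method": "drive_tool", "body": {
  "deltas": [
    [[3,5,0,-0.1],[6,9,0,-0.2],[9,12,0,-0.3],[11,15,0,-0.4],[12,17,0,-0.48]]
  ]
}}

```text
t: 51.93
tcp_pos: [0.444, 0.3251, 0.1195]
tool_rot: [0.094, 0.996, -0.0, -0.0]
force: [-0.0, -0.4, -2.5]
finger_gap: 0.317
gripper_force: 22.7
```

```bash
python3 - <<'E'
from h import *
F=[]
for i in range(4): vision.snapshot("top"); s=st(); F.append(np.r_[s[0]['force'],s[0]['ft_torque']])
print(s[1:3],np.mean(F,0).round(3),s[0]['finger_gap'],wm(*s[1][:2]))
im=vision.snapshot("scene")[:,:,::-1]; cv2.imwrite("pics/sc13.png",im)
plan([(*mw(-153,-50),s[1][2],MC[2]+np.pi/2)])
E
```

```text
(array([444.09283007, 324.62171309, 119.56717469]), np.float64(1.3752762972110766)) [ 0.432 -0.466 -2.898  0.02   0.118  0.031] 0.31385287393206784 (-149.4, -47.6)
[[[3.6, -2.3, 0.0, -0.015]]]
```

Request:
{"method": "drive_tool", "body": {
  "deltas": [
    [[3,0,10,-0.015],[3,0,20,-0.015],[3,0,28,-0.015],[3,0,28,-0.015],[3,0,28,-0.015]]
  ]
}}

```text
t: 52.6
tcp_pos: [0.4412, 0.3249, 0.091]
tool_rot: [0.09, 0.996, -0.001, -0.001]
force: [0.4, 0.2, -2.7]
finger_gap: 0.316
gripper_force: 22.7
```

Request:
{"method": "drive_tool", "body": {
  "deltas": [
    [[0,0,2,0],[0,0,4,0],[0,0,4,0],[0,0,4,0]]
  ]
}}

```text
t: 52.93
tcp_pos: [0.4411, 0.3256, 0.0885]
tool_rot: [0.089, 0.996, 0.0, -0.0]
force: [-3.0, 1.0, 4.1]
finger_gap: 0.316
gripper_force: 23.2
```

Request:
{"method": "drive_tool", "body": {
  "deltas": [
    [[0,0,1,0],[0,0,2,0],[0,0,2,0],[0,0,2,0]]
  ]
}}

```text
t: 53.27
tcp_pos: [0.4395, 0.3258, 0.0873]
tool_rot: [0.089, 0.996, 0.0, -0.001]
force: [-7.7, 1.7, 12.5]
finger_gap: 0.32
gripper_force: 23.8
```

Request:
{"method": "drive_tool", "body": {
  "deltas": [
    [[0,0,-3,0],[0,0,-4,0],[-3,0,-4,0],[-6,0,-4,0],[-6,0,-4,0]]
  ]
}}

```text
t: 53.68
tcp_pos: [0.4489, 0.3241, 0.0896]
tool_rot: [0.09, 0.996, 0.0, 0.001]
force: [0.4, 0.6, -2.5]
finger_gap: 0.314
gripper_force: 22.7
```

Request:
{"method": "drive_tool", "body": {
  "deltas": [
    [[-2,0,0,0],[-4,0,0,0],[-4,0,0,0]]
  ]
}}

```text
t: 53.93
tcp_pos: [0.452, 0.3234, 0.0896]
tool_rot: [0.089, 0.996, 0.0, 0.0]
force: [0.0, -0.6, -2.4]
finger_gap: 0.32
gripper_force: 22.7
```

Request:
{"method": "drive_tool", "body": {
  "deltas": [
    [[-2,0,0,0],[-4,0,0,0],[-4,0,0,0]]
  ]
}}

```text
t: 54.18
tcp_pos: [0.456, 0.3228, 0.0898]
tool_rot: [0.089, 0.996, 0.0, 0.0]
force: [0.3, 0.8, -2.7]
finger_gap: 0.314
gripper_force: 22.7
```

Request:
{"method": "drive_tool", "body": {
  "deltas": [
    [[-2,0,0,0],[-4,0,0,0],[-4,0,0,0]]
  ]
}}

```text
t: 54.43
tcp_pos: [0.4599, 0.3222, 0.0899]
tool_rot: [0.089, 0.996, 0.0, 0.0]
force: [0.6, -0.1, -1.6]
finger_gap: 0.317
gripper_force: 22.7
```

Request:
{"method": "drive_tool", "body": {
  "deltas": [
    [[-2,0,0,0],[-4,0,0,0],[-4,0,0,0]]
  ]
}}

```text
t: 54.68
tcp_pos: [0.4639, 0.3214, 0.0899]
tool_rot: [0.089, 0.996, 0.0, 0.0]
force: [-0.1, 0.6, -2.4]
finger_gap: 0.317
gripper_force: 22.7
```

Request:
{"method": "drive_tool", "body": {
  "deltas": [
    [[-2,0,0,0],[-4,0,0,0],[-4,0,0,0]]
  ]
}}

```text
t: 54.93
tcp_pos: [0.4663, 0.3208, 0.0902]
tool_rot: [0.089, 0.996, -0.0, -0.001]
force: [-3.9, 0.9, 3.6]
finger_gap: 0.312
gripper_force: 23.3
```

Request:
{"method": "drive_tool", "body": {
  "deltas": [
    [[-4,0,-3.5,0],[-8,0,-6,0],[-12,0,-8.5,0],[-16,0,-10.5,0],[-16,0,-10.5,0]]
  ]
}}

```text
t: 55.35
tcp_pos: [0.4846, 0.3177, 0.1009]
tool_rot: [0.09, 0.996, 0.0, 0.001]
force: [-1.1, 0.7, -0.3]
finger_gap: 0.313
gripper_force: 24.3
```

Request:
{"method": "drive_tool", "body": {
  "deltas": [
    [[-5,0,-2.5,0],[-10,0,-5,0],[-15,0,-7.5,0],[-20,0,-9.4,0],[-20,0,-9.4,0]]
  ]
}}

```text
t: 55.77
tcp_pos: [0.505, 0.3143, 0.1104]
tool_rot: [0.09, 0.996, 0.001, 0.002]
force: [-0.4, 0.1, -2.9]
finger_gap: 0.318
gripper_force: 24.1
```

```bash
python3 - <<'E'
from h import *
F=[]
for i in range(3): vision.snapshot("top"); s=st(); F.append(np.r_[s[0]['force'],s[0]['ft_torque']])
print(s[1:3],np.mean(F,0).round(3),s[0]['finger_gap'],wm(*s[1][:2]))
im=vision.snapshot("scene")[:,:,::-1]; cv2.imwrite("pics/sc14.png",im)
g=s[1]/1000+[0,0,.017]; ax=s[2]+np.pi/2
print(px("scene",[g])[0])
for th in (30,45,60,75,90): print(th,px("scene",bottle_pts(g,ax,np.deg2rad(th),.127)).round(0).tolist())
x,y=px("scene",[g])[0].astype(int)
G=im.min(2)
for r in range(y-4,y+46,2): print(r,x-24,''.join('#' if v>150 else '+' if v>120 else 'o' if v>95 else '.' if v>60 else ' ' for v in G[r,x-24:x+40]))
E
```

```text
(array([502.42411627, 314.13821298, 109.60479212]), np.float64(1.3917626951350524)) [-0.082  0.064 -2.231  0.021  0.126  0.032] 0.31670710376105926 (-90.1, -47.4)
[378.38603526 100.81979999]
30 [[398.0, 125.0], [405.0, 121.0], [391.0, 131.0], [398.0, 127.0], [384.0, 107.0], [390.0, 102.0], [377.0, 113.0], [383.0, 109.0]]
45 [[392.0, 126.0], [400.0, 124.0], [386.0, 132.0], [393.0, 130.0], [382.0, 106.0], [390.0, 104.0], [375.0, 112.0], [383.0, 111.0]]
60 [[386.0, 124.0], [395.0, 125.0], [379.0, 130.0], [388.0, 132.0], [380.0, 105.0], [389.0, 106.0], [373.0, 111.0], [382.0, 112.0]]
75 [[380.0, 122.0], [388.0, 125.0], [373.0, 128.0], [382.0, 131.0], [378.0, 104.0], [387.0, 107.0], [371.0, 110.0], [380.0, 113.0]]
90 [[374.0, 117.0], [382.0, 123.0], [367.0, 123.0], [375.0, 129.0], [376.0, 102.0], [385.0, 107.0], [369.0, 107.0], [378.0, 113.0]]
96 354 oo+ooo++ooo+++.       .       .o+++o+++++++++ooo+oooo+o+oo+o++oo
98 354 ooo++++o+ooo+++.              o+oooo+oo++++++o+oo++++++ooooooo+o
100 354 oo+++++o++o+oo+o.            .o++++++ooo+ooooooooooooooooooooooo
102 354 o++++oooo+oooo++++o     
[... 873 characters left out ...]
............o++++++o                       
128 354 .... ...................   .......++++.                         
130 354 ......................      .......o.                         .o
132 354 ....................                                        .o++
134 354 ++++++o...........                                        .ooo++
136 354 +++++o.............                                     .oooo+++
138 354 ++++o.................                                o++++o+o++
140 354 +++++...................o.                          o+++oooo+++o
142 354 ++++o...................oooo.                    .oo+oooooo+oo+o
144 354 ......................      .oo.                oo++ooo+ooo++ooo
```

The bottle is at about 60° with its foot edge at mat level, over the mat. Next I drag toward the foot with light pressing.

Request:
{"method": "drive_tool", "body": {
  "deltas": [
    [[-2,0,2,0],[-7,0,0,0],[-12,0,-1.5,0],[-17,0,-2.5,0],[-21.8,0,-3,0]]
  ]
}}

```text
t: 56.38
tcp_pos: [0.5251, 0.3104, 0.1131]
tool_rot: [0.089, 0.996, 0.0, 0.001]
force: [0.4, -0.2, -1.5]
finger_gap: 0.315
gripper_force: 24.1
```

Request:
{"method": "drive_tool", "body": {
  "deltas": [
    [[-5,0,-1,0],[-10,0,-1.5,0],[-16,0,-2,0],[-22.4,0,-2,0],[-22.4,0,-2,0]]
  ]
}}

```text
t: 56.8
tcp_pos: [0.5482, 0.3062, 0.1149]
tool_rot: [0.09, 0.996, 0.0, 0.001]
force: [0.4, 0.1, -1.2]
finger_gap: 0.315
gripper_force: 24.1
```

```bash
cat >> h.py <<'E'
def ascii_(ths,h=.127,n="scene",thr=(150,120,95,60),dy=(4,46),dx=(28,40),save=None):
    F=[]
    for i in range(3): vision.snapshot("top"); s=st(); F.append(np.r_[s[0]['force'],s[0]['ft_torque']])
    print(s[1:3],np.mean(F,0).round(2),wm(*s[1][:2]))
    im=vision.snapshot(n)[:,:,::-1]; g=s[1]/1000+[0,0,.017]; ax=s[2]+np.pi/2
    for th in ths: print(th,px(n,bottle_pts(g,ax,np.deg2rad(th),h)).round(0).astype(int).tolist())
    x,y=px(n,[g])[0].astype(int); G=im.min(2)
    for r in range(y-dy[0],y+dy[1],2): print(r,x-dx[0],''.join('#' if v>thr[0] else '+' if v>thr[1] else 'o' if v>thr[2] else '.' if v>thr[3] else ' ' for v in G[r,x-dx[0]:x+dx[1]]))
    if save: cv2.imwrite("pics/"+save,im)
E
python3 -c "
from h import *
ascii_((60,75,90),save='sc15.png')"
```

```text
(array([545.77070196, 306.2880085 , 114.52142691]), np.float64(1.3918202377073552)) [-0.14 -0.18 -2.47  0.    0.12  0.02] (-46.1, -47.4)
60 [[395, 129], [404, 130], [388, 135], [397, 136], [389, 110], [398, 110], [382, 116], [391, 117]]
75 [[388, 126], [397, 130], [381, 132], [390, 136], [387, 108], [396, 111], [380, 114], [389, 118]]
90 [[382, 122], [391, 127], [375, 128], [384, 133], [385, 106], [394, 112], [378, 112], [387, 118]]
101 359 o+++++ooo+++o+o+++o.      ..      .o+oooooooooooo+ooo+ooooo+ooooooo+
103 359 o+oo++++oooo+++o+++.              o++++ooo+oooooooooooooo+oooooooooo
105 359 o+o+++o++oo+++o+o+ooo.           .o+oooo+oo+oooooooooo+o++oo+ooooo+o
107 359 ooooo+++ooooo+++o++o+oo.         .ooooo+o+oo..ooooo++ooooo+ooooooooo
109 359 oo+o+oooo+++o+++++++o+o          .o+++++oo.     ..ooooooooooooooooo+
111 359 ++++++o+ooooooo+ooooo+oo.      ...o+###+.          ..ooooooooooooooo
113 359 o+oo++++oo+oooooo++++oo++oo...ooooo+##++.              .oooooooooooo
115 359 o++oo+o+o+++++oooooo+oo+ooo..oooooo+++++o.                ..oooooooo
117 359 ++o++++ooo+++++ooo+oo++oo.........o++++
[... 561 characters left out ...]
+++oooo
133 359 .............                  .......o++o.           .oo+oo+o+ooo++
135 359 .............                      .....            .ooooo++oooooo++
137 359 ...............                                  .oo++o+++++oooooooo
139 359 +oo++++++o........                              oo++o++o++oo+oo+oooo
141 359 ++++o+o++............                        .oo++ooooo+oo+oooo++ooo
143 359 ++++++++o..........                         ooooooo+++oooooooooooooo
145 359 +++++o++.........        ....            .oo+ooo++oooooooo++oooooooo
147 359 +++++++o.......oo       ...o+oo.       .oo+o+oooooooo+o+ooooooooo+oo
149 359 ....ooo......o++.       ooo###++oo.  .o++++ooooooooo++o+oooooooooooo
```

Request:
{"method": "drive_tool", "body": {
  "deltas": [
    [[15,0,0,0],[30,0,0,0],[35,0,2,0],[35,0,4,0],[35,0,4,0]]
  ]
}}

```text
t: 57.42
tcp_pos: [0.5116, 0.3128, 0.1104]
tool_rot: [0.089, 0.996, -0.0, 0.0]
force: [0.9, -0.6, -1.4]
finger_gap: 0.314
gripper_force: 24.2
```

Request:
{"method": "drive_tool", "body": {
  "deltas": [
    [[0,0,1,0],[0,0,2,0],[0,0,2,0]]
  ]
}}

```text
t: 57.67
tcp_pos: [0.5124, 0.3125, 0.1085]
tool_rot: [0.09, 0.996, 0.0, 0.0]
force: [0.5, -0.3, -2.6]
finger_gap: 0.315
gripper_force: 24.2
```

Request:
{"method": "drive_tool", "body": {
  "deltas": [
    [[0,0,1,0],[0,0,2,0],[0,0,2,0]]
  ]
}}

```text
t: 57.92
tcp_pos: [0.5116, 0.3125, 0.1064]
tool_rot: [0.089, 0.996, -0.0, -0.0]
force: [-0.7, 0.1, -1.5]
finger_gap: 0.318
gripper_force: 24.2
```

Request:
{"method": "drive_tool", "body": {
  "deltas": [
    [[0,0,1,0],[0,0,2,0],[0,0,2,0]]
  ]
}}

```text
t: 58.17
tcp_pos: [0.5115, 0.3126, 0.1045]
tool_rot: [0.089, 0.996, -0.0, -0.0]
force: [-0.0, 0.4, -2.2]
finger_gap: 0.318
gripper_force: 24.2
```

Request:
{"method": "drive_tool", "body": {
  "deltas": [
    [[0,0,1,0],[0,0,2,0],[0,0,2,0]]
  ]
}}

```text
t: 58.42
tcp_pos: [0.5115, 0.3126, 0.1025]
tool_rot: [0.089, 0.996, -0.0, -0.0]
force: [-0.1, 0.4, -2.0]
finger_gap: 0.32
gripper_force: 24.1
```

Request:
{"method": "drive_tool", "body": {
  "deltas": [
    [[0,0,1,0],[0,0,2,0],[0,0,2,0]]
  ]
}}

```text
t: 58.67
tcp_pos: [0.5113, 0.3128, 0.1012]
tool_rot: [0.089, 0.996, 0.0, -0.0]
force: [-1.2, -0.2, 3.1]
finger_gap: 0.314
gripper_force: 24.5
```

Request:
{"method": "drive_tool", "body": {
  "deltas": [
    [[-4,0,0.5,0],[-8,0,0,0],[-12,0,-1,0],[-16,0,-2,0]]
  ]
}}

```text
t: 59.0
tcp_pos: [0.5268, 0.3103, 0.1048]
tool_rot: [0.089, 0.996, 0.0, -0.0]
force: [-4.4, 0.1, 9.5]
finger_gap: 0.312
gripper_force: 27.4
```

Request:
{"method": "drive_tool", "body": {
  "deltas": [
    [[-3,0,-3,0],[-7,0,-5.5,0],[-11,0,-7,0],[-15,0,-8.5,0],[-20,0,-10,0]]
  ]
}}

```text
t: 59.42
tcp_pos: [0.5472, 0.306, 0.1123]
tool_rot: [0.089, 0.996, -0.0, -0.0]
force: [0.9, 0.2, -3.6]
finger_gap: 0.312
gripper_force: 26.4
```

```bash
python3 -c "
from h import *
ascii_((50,60,75,90))"
```

```text
(array([547.67664298, 306.03617861, 112.51209827]), np.float64(1.3914415273119722)) [ 0.47  0.01 -2.03  0.01  0.05  0.03] (-44.1, -47.3)
50 [[399, 131], [408, 130], [393, 137], [401, 136], [391, 111], [399, 110], [384, 117], [392, 116]]
60 [[395, 130], [404, 131], [388, 136], [397, 137], [389, 110], [398, 111], [382, 116], [391, 117]]
75 [[388, 127], [397, 130], [382, 133], [391, 136], [387, 109], [397, 112], [380, 115], [389, 118]]
90 [[382, 122], [391, 128], [375, 128], [384, 134], [385, 106], [395, 112], [378, 113], [387, 118]]
101 359 +oo+o+oooo++oo++++o.       .       .ooooo++o+ooooooooooooooooooooo++
103 359 o+o+o+ooo+oo++o+++oo              .o++++ooooooooooooo+oo++ooooo+o+o+
105 359 o+++o+o++++oooo++ooo.             oo+ooooooooooooooooo+o+oooo+ooo+o+
107 359 oooo+ooo+o+oo++o+ooo++o.         .o+ooooo+oo..oooooo+ooooooooooooooo
109 359 o+++oooooo++++++++o+o+o.         .oooo+ooo.     ..ooooooo++ooooooooo
111 359 +++++oooooooooo+ooooooo.         .o+##+o.          ..ooooooooooooooo
113 359 +++++++++ooooo+oo++++++ooo.....ooooo##+.               .oooooooo+ooo
115 359 ++++o+o+++o++oo+
[... 661 characters left out ...]
o+o+ooo
133 359 .......... ..                .......o++o.             .o++oooooo++o+
135 359 .............                    .....              .oo+o+oooooooo++
137 359 ...............                                   o+++++++++oooooooo
139 359 o+oo++++++........                              oo++++o+++ooooo+oooo
141 359 +++++++++o...........                        .oo++ooooo++ooooooo++o+
143 359 +++++++++.........                         .oo+ooooooooo++o+o+oooooo
145 359 +++o++++o........        ....            .ooooo+oooo+ooooooooooooooo
147 359 +++++++o.......oo       ...o+oo.       .oo+ooooo+oooo++ooooo++oooooo
149 359 ....oooo.....o++.       .oo###++oo.  .o++o+ooooooooo+++ooooooooooooo
```

The tilt is now about 66°, and the drag works. Repeat: lower to contact and drag on.

Request:
{"method": "drive_tool", "body": {
  "deltas": [
    [[0,0,3,0],[0,0,6,0],[0,0,8,0],[0,0,8,0]]
  ]
}}

```text
t: 59.95
tcp_pos: [0.5465, 0.3063, 0.1048]
tool_rot: [0.089, 0.996, -0.0, -0.0]
force: [-0.8, -1.3, 1.1]
finger_gap: 0.315
gripper_force: 26.7
```

Request:
{"method": "drive_tool", "body": {
  "deltas": [
    [[-4,0,-0.5,0],[-8,0,-1,0],[-12,0,-1.5,0],[-16,0,-2,0],[-20,0,-2.5,0]]
  ]
}}

```text
t: 60.37
tcp_pos: [0.5671, 0.3027, 0.1081]
tool_rot: [0.089, 0.996, 0.0, 0.0]
force: [-1.8, -0.8, 4.5]
finger_gap: 0.316
gripper_force: 27.8
```

Request:
{"method": "drive_tool", "body": {
  "deltas": [
    [[-4,0,-0.5,0],[-8,0,-1,0],[-12,0,-1,0],[-16,0,-1,0],[-20,0,-0.5,0]]
  ]
}}

```text
t: 60.78
tcp_pos: [0.5875, 0.299, 0.1082]
tool_rot: [0.089, 0.996, 0.0, 0.001]
force: [-1.8, -0.3, 4.9]
finger_gap: 0.314
gripper_force: 28.1
```

```bash
python3 -c "
from h import *
ascii_((60,75,90))"
```

```text
(array([587.87641913, 298.94627557, 108.11420805]), np.float64(1.3917535600067463)) [-0.75 -1.05  5.31 -0.17  0.35 -0.03] (-3.3, -47.0)
60 [[403, 135], [412, 137], [396, 142], [405, 143], [397, 116], [406, 117], [390, 122], [399, 123]]
75 [[396, 132], [405, 136], [389, 139], [399, 142], [395, 114], [405, 118], [388, 121], [398, 124]]
90 [[390, 128], [399, 134], [383, 134], [392, 140], [393, 112], [403, 118], [386, 118], [396, 124]]
107 368 ooooo+ooo++++++o+o.               ...oooo++oooo+ooooooooo+o+oooooooo
109 368 ++++++++o+++++++ooo.                   ..ooooooooooooooooooooooooooo
111 368 oo+oo++ooooo++o+oooo.                     ..oooooooooooooooooooooooo
113 368 +ooo+o++o+++ooo+++oo+o.                       .ooo+ooooooooooooooooo
115 368 o+++++oooo+++o+++oo++o.                          ..ooooooooooooooooo
117 368 ++++++++ooo+o+++++++oo.        .o+#o                ..oooooooooooooo
119 368 +++++++++o+++++++++ooooo...oooooo++.                    .ooooooooooo
121 368 +++++ooo++++++++++o......ooooooo....                      oooooooooo
123 368 ++++++o++++++o++o.  ........oo.....     
[... 560 characters left out ...]
oooo+oo
139 368 .........                 ..           ooo++ooo+++oooooooooooooooooo
141 368 ............                        .oo++oooo++++ooo+ooo+o+oooooooo+
143 368 +++++oo+o.                         oo+ooooooooo++ooo+ooooooooooooooo
145 368 +++++++o.       ..              .ooo+o+ooooooooooo+oooooooo+ooo+oo+o
147 368 o++++ooo       ......         .oo+ooooooooooo+ooooo+oooo+ooooooooooo
149 368 ++ooo+o.       .oooo....    .o++++ooooooooo++++oooooooo+oooooo+o+ooo
151 368 +ooo+++.      .o+oooo..o...ooooo+++++++ooo++o++oooooo+ooooooooo+oooo
153 368 oo.  .o.     o+++o....ooo.ooooooo+++o+ooo+oo++oo++oooo+ooooooooooo+o
155 368 .  ...     .o+++o...ooo...o+o++++++o+ooo+oooooo+oo+ooo+oooo++o+oo+++
```

Request:
{"method": "drive_tool", "body": {
  "deltas": [
    [[-4,0,0,0],[-8,0,0,0],[-12,0,0.5,0],[-16,0,1,0],[-20,0,1.5,0]]
  ]
}}

```text
t: 61.4
tcp_pos: [0.6061, 0.2955, 0.1064]
tool_rot: [0.089, 0.996, -0.0, -0.001]
force: [-5.1, -1.1, 10.1]
finger_gap: 0.316
gripper_force: 28.6
```

Request:
{"method": "drive_tool", "body": {
  "deltas": [
    [[0,0,1,0],[0,0,2,0],[0,0,2,0]]
  ]
}}

```text
t: 61.65
tcp_pos: [0.6068, 0.2956, 0.1064]
tool_rot: [0.089, 0.996, 0.0, 0.001]
force: [-4.5, -2.1, 13.3]
finger_gap: 0.316
gripper_force: 29.1
```

```bash
python3 -c "
from h import *
ascii_((75,90))"
```

```text
(array([606.77901071, 295.61332295, 106.39156188]), np.float64(1.3922375386992116)) [-3.85 -1.16 13.03 -0.28  0.85  0.04] (15.9, -46.9)
75 [[400, 135], [409, 139], [393, 141], [402, 145], [399, 117], [409, 121], [392, 123], [402, 127]]
90 [[393, 131], [402, 136], [387, 137], [396, 143], [397, 115], [407, 121], [390, 121], [400, 127]]
110 371 +oo++ooo+++oo+oooooo                  .ooooooooooooooooooooooooooooo
112 371 oo+++++o+oo+oo+++ooo.                    ..ooooooo++oooooo+ooooooooo
114 371 ooooooo+++o++o+ooo+oo.         .            ..oooooooooooooo+ooooooo
116 371 ++ooooo++ooo++++o+++oo.                         .oooooooooooo+oooooo
118 371 +++++oo++oo+++++++o.. ..                           ..oo+oooooooooooo
120 371 +++o++++++++++++o.   .o.      ...oo.                  .ooooooooooooo
122 371 ++++++++++++++o.    ..oooo..ooooooo                   .ooooooooooooo
124 371 ++++++oo+++oo.      .....oooooo...                 ..ooo+ooooooooooo
126 371 +++++o+++o.        .........o....                 oooooooooooooooooo
128 371 +++++++o.          .............               ..oooooooooooooo
[... 460 characters left out ...]
ooooooo
142 371 ......... .                     .o+++oooo++++oo+++ooo++ooooooooooooo
144 371 ++++o.       .                 oo+oooo+oooo+ooooooooooooooo++oo+oooo
146 371 ++ooo.       ....            .o++o+o++oo+++ooooo++oooooo+ooooooo++o+
148 371 +oooo       .o......        .oo+oooooooo+++o+oooooooo+oooooo+oooooo+
150 371 ++++.      .ooooooo....   ..o+++oooo+ooooo++oooooooooooooo++++ooooo+
152 371 .oo+.      o++ooo..ooo. ...oo++o+++oooo++++ooooooo+o+oooo+oooooo++o+
154 371         ..o++o....ooo......o++oo++o+o+oooo+ooo++oooooooooooooo+o+ooo
156 371 .....   ..o+o. ..ooo.......oo+++++ooo+oooo+o+oooooooooooooooooo++o+o
158 371      .....     .oo........o+++o++++o+ooooooo++oooooo+oooooooooooo+o+
```

It's upright within a few degrees. Relax the press, release gently and lift away.

Request:
{"method": "drive_tool", "body": {
  "deltas": [
    [[0.5,0,-1,0],[1,0,-2,0],[1,0,-2,0]]
  ]
}}

```text
t: 62.1
tcp_pos: [0.6054, 0.2958, 0.1062]
tool_rot: [0.089, 0.996, 0.0, 0.0]
force: [-2.0, -1.1, 4.3]
finger_gap: 0.317
gripper_force: 28.3
```

Request:
{"method": "drive_tool", "body": {
  "deltas": [
    [[0,0,0,0],[0,0,0,0],[0,0,0,0],[0,0,0,0]]
  ],
  "jaw": 50
}}

```text
t: 62.43
tcp_pos: [0.6053, 0.2957, 0.1057]
tool_rot: [0.089, 0.996, -0.0, -0.0]
force: [-0.2, 0.2, 0.0]
finger_gap: 0.586
gripper_force: 0.0
```

Request:
{"method": "drive_tool", "body": {
  "deltas": [
    [[0,0,-15,0],[0,0,-35,0],[0,0,-60,0],[0,0,-80,0],[0,0,-80,0]]
  ]
}}

```text
t: 62.85
tcp_pos: [0.6082, 0.2967, 0.1911]
tool_rot: [0.089, 0.996, 0.002, 0.005]
force: [0.5, 0.2, 0.2]
finger_gap: 0.586
gripper_force: 0.0
```

```bash
python3 - <<'E'
from h import *
for i in range(3): im=vision.snapshot("scene")[:,:,::-1]
s=st(); print(s[1:3],s[0]['finger_gap']); cv2.imwrite("pics/sc16.png",im)
G=im.min(2); x,y=398,126
c=mw(16,-47)
for t in (0,): print(px("scene",[(c[0]/1000+a*.0,c[1]/1000,z) for a,z in ((0,.004),(0,.096),(0,.129))]))
for r in range(96,150,2): print(r,370,''.join('#' if v>150 else '+' if v>120 else 'o' if v>95 else '.' if v>60 else ' ' for v in G[r,370:430]))
E
```

```text
(array([604.63306016, 295.6105213 , 185.51374853]), np.float64(1.3920381452559387)) 0.5832804582432771
[[394.75603716 135.28524014]
 [398.69387    119.64790882]
 [400.2086856  113.63884834]]
96 370 ++oo+++++++o+o+o+oo++++.       .         .o+oo++oo+oo++oo+oo
98 370 ++++++++++o+++o++oo+++o.         .oo.   .o+ooooo++ooooo+ooo+
100 370 +oo+o++++++++++++++++oo+o.       ooooooooooooo+o+oo+oooo+ooo
102 370 ++++++oo++++++o+oo+++++++o.     .ooooooooooooooo++oooooooooo
104 370 ++o+++oo+++o++++ooo++++++o     .oooooooooooo++o+ooooo++o+ooo
106 370 ++oo+oo+o+++o+++o++o+++o+o..  ..ooooo+oooooooooo+o+ooooooooo
108 370 oo+o++oo++++++oooooo+++ooooooooo.   .ooooooooooooooooooooooo
110 370 o++o++oooo++o++ooo+oo+o+o+oooo.        .oooooooooooooooooooo
112 370 oooo+++ooooooo+++ooo+++o+++oo..           ..oooooooooooooooo
114 370 o+oo+ooo++o+++ooooo+ooooo..... .             ..ooooooooooooo
116 370 +++ooooo++ooo++ooo+++oo..                        .oooooooooo
118 370 +++++oo++++++++++++o..o++o       .                  ..o+oooo
120 370 +++o+oo++++o+++++o. .###o...   ..oo.                   .oooo
122 370 ++++++
[... 251 characters left out ...]
oooooooooo
130 370 ++++++o.           ............ ..            .ooooooooooooo
132 370 +++oo.             .............            .oo+o+o++++ooooo
134 370 ++.               .............           .oo++ooooooooooooo
136 370 +++.               ...........          .oo+o++++ooooo+ooooo
138 370 ++++++.               ......         .o++++oooo++ooooooooooo
140 370 .oooooooo.               .          oo++ooo++++oooooo+oo+ooo
142 370 ............                     .o++ooooo++o++o+++ooooooooo
144 370 ......        .                 o+++ooo++ooooooooooooooooooo
146 370 ++o...         ...            .o+oo+++oo+o+oooo++oooooooooo+
148 370 ++oo+o       .oo....         ooo+ooooooo++oooooooooooooooooo
```

Bottle 1 stands upright on the mat (cap near (399,112)). Now the same for bottle 2.

```bash
python3 - <<'E'
from h import *
im=vision.snapshot("top")[:,:,::-1]; cv2.imwrite("pics/top16.png",im); blobs(im,(155,250,225,290),170); 
yaw=.1323; plan([(460,340,190,.75),(317.6,365.9,150,yaw),(317.6,365.9,80,yaw)])
E
```

```text
331.5 [(164.9, 264.2), (193.7, 259.7), (195.7, 273.0), (167.0, 277.4)] 81.3
[[[25.0, 3.0, -0.9, 0.107], [49.9, 6.1, -1.7, 0.214], [74.9, 9.1, -2.6, 0.321], [99.9, 12.1, -3.5, 0.428], [124.8, 15.2, -4.4, 0.535]]]
[[[23.0, -10.1, -0.9, 0.107], [43.8, -22.4, 5.8, 0.21], [64.6, -34.7, 12.5, 0.313], [85.3, -46.9, 19.1, 0.416], [106.1, -59.2, 25.8, 0.519]]]
[[[11.9, -21.0, 6.7, 0.103], [23.9, -41.9, 13.3, 0.206], [23.9, -41.9, 48.3, 0.206], [23.9, -41.9, 83.3, 0.206]]]
```

Bottle 2 hasn't moved. Go.

Request:
{"method": "drive_tool", "body": {
  "deltas": [
    [[25,3,-1,0.107],[50,6,-2,0.214],[75,9,-3,0.321],[100,12,-4,0.428],[124.8,15.2,-4.4,0.535]]
  ],
  "jaw": 60
}}

```text
t: 63.47
tcp_pos: [0.4829, 0.3326, 0.1888]
tool_rot: [0.352, 0.936, -0.001, -0.001]
force: [-0.3, 0.6, -0.3]
finger_gap: 0.703
gripper_force: 0.0
```

Request:
{"method": "drive_tool", "body": {
  "deltas": [
    [[23,-10,-1,0.107],[43.8,-22.4,6,0.21],[64.6,-34.7,12.5,0.313],[85.3,-47,19,0.416],[106,-59.2,26,0.519]]
  ]
}}

```text
t: 63.88
tcp_pos: [0.3641, 0.3571, 0.1631]
tool_rot: [0.58, 0.814, -0.001, -0.001]
force: [-0.3, -0.0, -0.9]
finger_gap: 0.701
gripper_force: 0.0
```

Request:
{"method": "drive_tool", "body": {
  "deltas": [
    [[12,-21,6.7,0.103],[24,-42,13.3,0.206],[24,-42,48,0.206],[24,-42,70,0.206],[24,-42,70,0.206]]
  ]
}}

```text
t: 64.3
tcp_pos: [0.3149, 0.3641, 0.0904]
tool_rot: [0.659, 0.752, -0.005, -0.001]
force: [-0.1, -0.2, -0.5]
finger_gap: 0.705
gripper_force: 0.0
```

```bash
python3 - <<'E'
from h import *
for i in range(4): vision.snapshot("top")
s=st(); print(s[1:3]); plan([(317.6,365.9,5.5,.1323)])
E
```

```text
(array([319.20792974, 366.53009682,  95.08926299]), np.float64(0.13168469141437825))
[[[-0.1, -0.6, 29.9, -0.0], [-0.3, -1.1, 59.7, -0.0], [-0.4, -1.7, 89.6, -0.001]]]
```

Request:
{"method": "drive_tool", "body": {
  "deltas": [
    [[0,-1.5,30,0],[0,-1.5,60,0],[0,-1.5,86,0],[0,-1.5,89.5,0],[0,-1.5,89.5,0]]
  ]
}}

```text
t: 64.92
tcp_pos: [0.3172, 0.3659, 0.0049]
tool_rot: [0.659, 0.752, -0.001, -0.0]
force: [-0.5, 0.6, -0.1]
finger_gap: 0.702
gripper_force: 0.0
```

Request:
{"method": "drive_tool", "body": {
  "deltas": [
    [[0,0,0,0],[0,0,0,0],[0,0,0,0],[0,0,0,0],[0,0,0,0]]
  ],
  "jaw": 0,
  "force": 20
}}

```text
t: 65.33
tcp_pos: [0.3182, 0.3671, 0.0065]
tool_rot: [0.659, 0.752, 0.002, 0.0]
force: [-0.4, 3.0, 4.3]
finger_gap: 0.316
gripper_force: 19.7
```

Request:
{"method": "drive_tool", "body": {
  "deltas": [
    [[0,0,0,0],[-1,0,-8,0],[-3,0,-16,0],[-7,0,-25,0],[-11,0,-34,0]]
  ]
}}

```text
t: 65.75
tcp_pos: [0.318, 0.3545, 0.0399]
tool_rot: [0.659, 0.752, -0.001, -0.0]
force: [-0.1, 0.9, -2.0]
finger_gap: 0.315
gripper_force: 20.1
```

Request:
{"method": "drive_tool", "body": {
  "deltas": [
    [[-2,0,-4,0],[-5,0,-8,0],[-5,0,-8,0],[-5,0,-8,0],[-5,0,-8,0]]
  ]
}}

```text
t: 66.17
tcp_pos: [0.3192, 0.3502, 0.047]
tool_rot: [0.659, 0.752, -0.0, -0.0]
force: [-0.7, 0.1, -1.0]
finger_gap: 0.319
gripper_force: 20.3
```

Request:
{"method": "drive_tool", "body": {
  "deltas": [
    [[-5,0,-8,0],[-10,0,-15,0],[-16,0,-23,0],[-22,0,-29,0],[-28,0,-34,0]]
  ]
}}

```text
t: 66.58
tcp_pos: [0.323, 0.3218, 0.0821]
tool_rot: [0.659, 0.752, 0.0, 0.0]
force: [-0.0, 0.1, -1.4]
finger_gap: 0.318
gripper_force: 21.2
```

Request:
{"method": "drive_tool", "body": {
  "deltas": [
    [[-5,0,-4,0],[-10,0,-8.5,0],[-10,0,-8.5,0],[-10,0,-8.5,0],[-10,0,-8.5,0]]
  ]
}}

```text
t: 67.0
tcp_pos: [0.3243, 0.3126, 0.0896]
tool_rot: [0.659, 0.752, 0.0, -0.0]
force: [0.1, 0.9, -2.0]
finger_gap: 0.319
gripper_force: 21.2
```

```bash
python3 - <<'E'
from h import *
ascii_((0,20,40,50))
s=st(); a=mw(-150,45); plan([(*s[1][:2],s[1][2]+30),(*a,s[1][2]+30,MC[2]+np.pi/2)])
E
```

```text
(array([324.03810908, 312.69067148,  89.35820808]), np.float64(0.13234021286982717)) [ 0.2   0.27 -1.44  0.08 -0.   -0.  ] (-265.3, -80.9)
0 [[332, 114], [332, 106], [321, 111], [322, 102], [341, 99], [341, 91], [331, 96], [331, 88]]
20 [[333, 119], [332, 114], [323, 116], [321, 110], [342, 100], [341, 94], [332, 96], [330, 91]]
40 [[336, 120], [333, 119], [326, 117], [323, 115], [343, 99], [340, 97], [333, 96], [330, 94]]
50 [[337, 119], [334, 120], [327, 116], [324, 117], [343, 98], [341, 98], [333, 95], [330, 95]]
84 311 +oooooooooooooooooooo.     ooo.         .oooooooooooo++o+ooooooo+++o
86 311 oooooooooooooooooooooo    .oooo        .ooooooooooooooooooo+oo+oo+oo
88 311 oooooooooo+oooooooooo.    ..oo.    ...ooooooooooooooo+ooooo++ooo+o++
90 311 ooo+oooooooooooooooooo.   ...      ooooooooooooooooo+oo++o+o++++++++
92 311 oo+oooooooooooooooooooo.....      .ooooo+++++oooooo+ooo++o++++++++o+
94 311 o+oooooo+oooooooooooooooooo.....ooooooooo++ooooooooooooooo+ooo+o++++
96 311 ++ooooooooooooooooooooooooo..oooooooooo+ooooooooooooooo++++o++++++++
98 311 ooooooooooooooo+ooooooooooooo.ooooooo+
[... 973 characters left out ...]
o...................o+ooo+oooo++++ooo+++o+ooooo+o+++o+oo+o
126 311 o.........o...................oo+++++++++++++++o++++o+o+o+++++++ooo+
128 311 ..... .. .....................o++++ooo++++++++oo+ooo+o++o++++o+++++o
130 311 ....................... ......o+++oo+oooo+oo++++++++oo+oo+o+oo+++o. 
132 311 o........................ooooo+++++++oo++++++++o+oo++++++++oo+oo.   
[[[0.0, 0.0, -30.0, -0.0], [7.7, 13.5, -30.0, -0.114], [15.3, 27.0, -30.0, -0.229], [23.0, 40.5, -30.0, -0.343], [30.6, 54.0, -30.0, -0.457]]]
[[[0.9, 15.5, 0.0, -0.114], [1.8, 31.0, 0.0, -0.229], [2.7, 46.5, 0.0, -0.343], [3.7, 62.0, 0.0, -0.457], [4.6, 77.5, 0.0, -0.572]]]
[[[-7.6, 13.5, 0.0, -0.114], [-15.2, 27.1, 0.0, -0.229]]]
```

Request:
{"method": "drive_tool", "body": {
  "deltas": [
    [[0,0,-15,0],[0,0,-30,0],[8,13.5,-30,-0.114],[16,27,-30,-0.229],[23,40.5,-30,-0.343]]
  ]
}}

```text
t: 67.62
tcp_pos: [0.3615, 0.3413, 0.1198]
tool_rot: [0.518, 0.855, 0.0, 0.0]
force: [0.7, -0.3, -1.8]
finger_gap: 0.314
gripper_force: 21.8
```

Request:
{"method": "drive_tool", "body": {
  "deltas": [
    [[3,15.5,0,-0.114],[5,31,0,-0.229],[8,46.5,0,-0.343],[10,62,0,-0.457],[11,75,0,-0.572]]
  ]
}}

```text
t: 68.03
tcp_pos: [0.4234, 0.3855, 0.1191]
tool_rot: [0.256, 0.967, -0.0, -0.0]
force: [0.2, -0.3, -1.8]
finger_gap: 0.322
gripper_force: 21.8
```

Request:
{"method": "drive_tool", "body": {
  "deltas": [
    [[-4,15,0,-0.114],[-10,28,0,-0.229],[-14,38,0,-0.343],[-14,38,0,-0.343],[-14,38,0,-0.343]]
  ]
}}

```text
t: 68.45
tcp_pos: [0.4534, 0.4105, 0.1189]
tool_rot: [0.092, 0.996, -0.001, -0.001]
force: [-0.6, -0.6, -2.6]
finger_gap: 0.312
gripper_force: 21.8
```

```bash
python3 - <<'E'
from h import *
ascii_((30,40,50,60))
s=st(); a=mw(-125,45); plan([(*a,105,MC[2]+np.pi/2)])
E
```

```text
(array([452.63676156, 409.88611408, 119.10991699]), np.float64(1.388410680196708)) [ 0.13  0.02 -1.89 -0.01  0.09  0.01] (-156.3, 37.8)
30 [[398, 104], [404, 100], [391, 110], [398, 106], [385, 87], [391, 82], [378, 92], [384, 88]]
40 [[394, 105], [402, 102], [388, 111], [395, 108], [383, 86], [390, 83], [376, 92], [383, 89]]
50 [[390, 105], [398, 104], [384, 111], [392, 110], [382, 86], [390, 84], [375, 92], [383, 90]]
60 [[386, 104], [395, 105], [380, 110], [388, 111], [381, 85], [389, 85], [374, 91], [382, 91]]
76 350 ooooooooooooooooooo.      ..      .oo++ooooooooooo+oooooooooooooooo+
78 350 oooooooo+ooooooooooo.             .oooooo+ooooo+oo+++++oooooooooooo+
80 350 ooooooooooooooooooooooo.          oooo+oooooooo+oooo++o++++ooooooooo
82 350 ooooooooooooooooooooo++.         .ooo+ooooo+ooo+ooo+ooo+oooooooooooo
84 350 ooooooooooooooo++oooooo.          .++++#++ooooo+ooo++ooooooooooooooo
86 350 oooooooooooooooooooooooo.. ..   .ooo######++o+++o+o+o+oo+oooooooooo+
88 350 oooo+oooooooooo+oo+++++o++oooo..oooo+######++++oo+oooooo+ooooooooooo
90 350 oooooooooooooooo+++o++++++++o.....o+#####
[... 663 characters left out ...]
oo...............ooooo.......oooooooo.   .ooooooooo++
110 350 ooo.......... ......................oo.ooooooo++oo.        .oooooooo
112 350 ..................... .............. ...oooo+o+oooo..         ..oooo
114 350 ............................................o..oooooo.           ..o
116 350 ++oo++oooo..................... ..........  .  .oooo.               
118 350 o+++oooo++.............................   o++o      .o.             
120 350 oo+++ooo+o..................o+++oo...   .###+...   o+###.           
122 350 oooo+oo++o..................o+o+oooo.   ..++++ooooo+#+o.            
124 350 o+++++++++..................o+o+oo.     .....o+#####o.              
[[[-31.1, 7.1, 14.3, -0.001]]]
```

Request:
{"method": "drive_tool", "body": {
  "deltas": [
    [[-6,7,10,0],[-12,7,20,0],[-18,7,28,0],[-22,7,30,0],[-22,7,30,0]]
  ]
}}

```text
t: 69.07
tcp_pos: [0.4777, 0.4128, 0.088]
tool_rot: [0.091, 0.996, -0.001, -0.001]
force: [-0.1, 0.1, -1.7]
finger_gap: 0.312
gripper_force: 21.8
```

Request:
{"method": "drive_tool", "body": {
  "deltas": [
    [[-2,0,0,0],[-4,0,0,0],[-4,0,0,0]]
  ]
}}

```text
t: 69.32
tcp_pos: [0.4816, 0.4129, 0.09]
tool_rot: [0.09, 0.996, 0.0, 0.001]
force: [0.5, 0.9, -0.9]
finger_gap: 0.317
gripper_force: 21.8
```

Request:
{"method": "drive_tool", "body": {
  "deltas": [
    [[-2,0,0,0],[-4,0,0,0],[-4,0,0,0]]
  ]
}}

```text
t: 69.57
tcp_pos: [0.4854, 0.4122, 0.09]
tool_rot: [0.09, 0.996, 0.0, 0.0]
force: [0.5, 0.3, -2.2]
finger_gap: 0.316
gripper_force: 21.8
```

Request:
{"method": "drive_tool", "body": {
  "deltas": [
    [[-2,0,0,0],[-4,0,0,0],[-4,0,0,0]]
  ]
}}

```text
t: 69.82
tcp_pos: [0.4893, 0.4114, 0.0897]
tool_rot: [0.09, 0.996, 0.0, 0.0]
force: [-0.0, 0.1, -1.1]
finger_gap: 0.315
gripper_force: 21.8
```

Request:
{"method": "drive_tool", "body": {
  "deltas": [
    [[0,0,1,0],[0,0,2,0],[0,0,2,0]]
  ]
}}

```text
t: 70.07
tcp_pos: [0.4885, 0.4113, 0.0873]
tool_rot: [0.09, 0.996, -0.0, -0.0]
force: [0.2, -0.2, -1.4]
finger_gap: 0.315
gripper_force: 21.8
```

Request:
{"method": "drive_tool", "body": {
  "deltas": [
    [[-2,0,0,0],[-4,0,0,0],[-4,0,0,0]]
  ]
}}

```text
t: 70.32
tcp_pos: [0.4934, 0.4107, 0.0877]
tool_rot: [0.09, 0.996, 0.0, 0.0]
force: [-0.5, 0.2, -1.6]
finger_gap: 0.315
gripper_force: 21.8
```

Request:
{"method": "drive_tool", "body": {
  "deltas": [
    [[-2,0,0,0],[-4,0,0,0],[-4,0,0,0]]
  ]
}}

```text
t: 70.57
tcp_pos: [0.4973, 0.41, 0.0877]
tool_rot: [0.09, 0.996, 0.0, 0.0]
force: [0.4, -0.4, -1.2]
finger_gap: 0.317
gripper_force: 21.8
```

Request:
{"method": "drive_tool", "body": {
  "deltas": [
    [[0,0,1,0],[0,0,2,0],[0,0,2,0]]
  ]
}}

```text
t: 70.82
tcp_pos: [0.4964, 0.4099, 0.0853]
tool_rot: [0.09, 0.996, -0.0, -0.0]
force: [-1.0, 0.4, -1.2]
finger_gap: 0.317
gripper_force: 21.8
```

Request:
{"method": "drive_tool", "body": {
  "deltas": [
    [[0,0,1,0],[0,0,2,0],[0,0,2,0]]
  ]
}}

```text
t: 71.07
tcp_pos: [0.4965, 0.41, 0.0834]
tool_rot: [0.09, 0.996, -0.0, -0.0]
force: [-0.4, -0.3, -1.5]
finger_gap: 0.315
gripper_force: 21.8
```

Request:
{"method": "drive_tool", "body": {
  "deltas": [
    [[0,0,1,0],[0,0,2,0],[0,0,2,0]]
  ]
}}

```text
t: 71.32
tcp_pos: [0.4965, 0.4101, 0.0816]
tool_rot: [0.09, 0.996, 0.0, -0.0]
force: [-0.3, 0.3, 1.0]
finger_gap: 0.316
gripper_force: 21.8
```

Request:
{"method": "drive_tool", "body": {
  "deltas": [
    [[0,0,-4,0],[15,0,-4,0],[30,0,-4,0],[32,0,-1,0],[32,0,2.2,0]]
  ]
}}

```text
t: 71.73
tcp_pos: [0.4645, 0.416, 0.0795]
tool_rot: [0.09, 0.996, -0.0, 0.0]
force: [-1.8, 0.3, 0.4]
finger_gap: 0.317
gripper_force: 21.9
```

Request:
{"method": "drive_tool", "body": {
  "deltas": [
    [[0,0,0,0],[0,0,0,0],[-2,0,0,0],[-4,0,0,0]]
  ]
}}

```text
t: 72.07
tcp_pos: [0.4674, 0.4154, 0.0801]
tool_rot: [0.091, 0.996, 0.0, -0.002]
force: [-9.9, 2.3, 9.9]
finger_gap: 0.317
gripper_force: 22.7
```

Request:
{"method": "drive_tool", "body": {
  "deltas": [
    [[-2,0,0,0],[-4,0,0,0],[-4,0,0,0]]
  ]
}}

```text
t: 72.32
tcp_pos: [0.4692, 0.4152, 0.0812]
tool_rot: [0.091, 0.996, 0.0, -0.004]
force: [-13.0, 2.4, 12.9]
finger_gap: 0.315
gripper_force: 23.4
```

Request:
{"method": "drive_tool", "body": {
  "deltas": [
    [[-2,0,0,0],[-4,0,0,0],[-4,0,0,0]]
  ]
}}

```text
t: 72.57
tcp_pos: [0.4715, 0.4148, 0.082]
tool_rot: [0.091, 0.996, 0.0, -0.005]
force: [-17.0, 3.9, 18.8]
finger_gap: 0.311
gripper_force: 25.0
```

Request:
{"method": "drive_tool", "body": {
  "deltas": [
    [[0,0,-3,0],[-1,0,-6,0],[-3,0,-9,0],[-5,0,-11,0],[-8,0,-12.5,0]]
  ]
}}

```text
t: 72.98
tcp_pos: [0.4853, 0.4121, 0.0921]
tool_rot: [0.091, 0.996, 0.0, -0.0]
force: [-3.7, 0.0, 2.1]
finger_gap: 0.316
gripper_force: 25.2
```

Request:
{"method": "drive_tool", "body": {
  "deltas": [
    [[-4,0,-2,0],[-8,0,-4,0],[-12,0,-6,0],[-17,0,-8,0],[-17,0,-8,0]]
  ]
}}

```text
t: 73.4
tcp_pos: [0.5032, 0.4089, 0.1006]
tool_rot: [0.091, 0.996, 0.0, 0.001]
force: [-2.2, 0.5, 3.4]
finger_gap: 0.32
gripper_force: 27.1
```

```bash
python3 - <<'E'
from h import *
ascii_((30,40,50,60,70),h=.120)
E
```

```text
(array([501.97897187, 409.05832158, 100.07018855]), np.float64(1.3898058981570318)) [-3.04  0.89  3.35  0.16  0.51 -0.  ] (-107.6, 45.9)
30 [[407, 111], [413, 107], [400, 117], [407, 113], [393, 93], [400, 89], [387, 99], [393, 95]]
40 [[403, 112], [411, 109], [397, 117], [404, 115], [392, 93], [399, 90], [385, 99], [393, 96]]
50 [[399, 112], [407, 111], [393, 117], [401, 117], [391, 92], [399, 91], [384, 98], [392, 97]]
60 [[395, 111], [404, 111], [389, 116], [397, 117], [390, 92], [398, 92], [383, 97], [392, 98]]
70 [[391, 109], [400, 112], [385, 115], [394, 117], [389, 91], [398, 93], [382, 96], [391, 99]]
84 360 o++oo++ooooooooo++oo      ..      .o+++o+oooooooooooooooo+o+++oooo+o
86 360 oooooooooooo+o+oo+o+.             .o++++oo+oo+oooooooooooooooo+ooooo
88 360 ooo+o+ooo++o+oo+oo++oo.          .o++oooooooooooooooooooooooooo+oooo
90 360 oooooo++o++++++++++++++o         .o+ooo+o+++oooooooooooooooooooooooo
92 360 oooooo++++++++o++++++++.         .o++++o+o+ooooo+ooooooooooooooooo+o
94 360 o++++o+oo+++oo+++++o+++o.      ..oo####++oooo+ooooooo+oooo+ooooooooo
96 360 o+oooo++++++o+o+++++
[... 733 characters left out ...]
ooooooo
116 360 .................................... .ooo..                .oooooooo
118 360 .............................   o++o      .o.                 ..o+oo
120 360 oooo++++++..................  .###+....  o+###.                  .oo
122 360 +++o+oo++o...............     ..+##+ooooo+##o.                   .oo
124 360 ++o+oooo++o............       .....o+#####o..                 ..oooo
126 360 o+++o+o+++...........         ........ooo...                 ooooooo
128 360 +o++++++++.........           ........... .               .ooooooooo
130 360 o.ooo............            ............ ..            .ooooooooooo
132 360 .............                .......... ..            .o++o+oooooooo
```

The tilt is now about 60°. I'll lift the bottle further onto the mat, touch down and drag it upright.

Request:
{"method": "drive_tool", "body": {
  "deltas": [
    [[0,0,-6,0],[-10,0,-9,0],[-20,0,-9,0],[-30,0,-9,0],[-34,0,-9,0]]
  ]
}}

```text
t: 74.02
tcp_pos: [0.5381, 0.4025, 0.1089]
tool_rot: [0.091, 0.996, 0.0, 0.001]
force: [-0.1, -0.1, -1.7]
finger_gap: 0.312
gripper_force: 26.7
```

Request:
{"method": "drive_tool", "body": {
  "deltas": [
    [[0,0,2,0],[0,0,4,0],[0,0,6,0],[0,0,6,0]]
  ]
}}

```text
t: 74.35
tcp_pos: [0.5341, 0.4028, 0.1024]
tool_rot: [0.09, 0.996, -0.0, -0.001]
force: [-0.1, -0.7, -1.0]
finger_gap: 0.316
gripper_force: 26.7
```

Request:
{"method": "drive_tool", "body": {
  "deltas": [
    [[0,0,1,0],[0,0,2,0],[0,0,2,0]]
  ]
}}

```text
t: 74.6
tcp_pos: [0.5342, 0.4032, 0.102]
tool_rot: [0.09, 0.996, -0.0, -0.0]
force: [-2.6, -0.8, 5.3]
finger_gap: 0.316
gripper_force: 27.4
```

Request:
{"method": "drive_tool", "body": {
  "deltas": [
    [[0,0,1,0],[0,0,2,0],[0,0,2,0]]
  ]
}}

```text
t: 74.85
tcp_pos: [0.5339, 0.4035, 0.1017]
tool_rot: [0.09, 0.996, 0.0, -0.0]
force: [-5.4, -1.0, 12.8]
finger_gap: 0.313
gripper_force: 28.0
```

Request:
{"method": "drive_tool", "body": {
  "deltas": [
    [[-4,0,-3,0],[-8,0,-4.5,0],[-12,0,-5.5,0],[-16,0,-6.5,0],[-20,0,-7,0]]
  ]
}}

```text
t: 75.27
tcp_pos: [0.5552, 0.3991, 0.1055]
tool_rot: [0.09, 0.996, -0.0, -0.0]
force: [-0.2, -0.3, -1.8]
finger_gap: 0.314
gripper_force: 26.7
```

Request:
{"method": "drive_tool", "body": {
  "deltas": [
    [[-4,0,-0.5,0],[-8,0,-1,0],[-12,0,-1.3,0],[-16,0,-1.5,0],[-20,0,-1.5,0]]
  ]
}}

```text
t: 75.68
tcp_pos: [0.5748, 0.3957, 0.1073]
tool_rot: [0.09, 0.996, -0.0, -0.0]
force: [-0.3, 0.6, -1.0]
finger_gap: 0.315
gripper_force: 26.7
```

Request:
{"method": "drive_tool", "body": {
  "deltas": [
    [[-4,0,0,0],[-8,0,0.5,0],[-12,0,1,0],[-16,0,1.5,0],[-20,0,2,0]]
  ]
}}

```text
t: 76.1
tcp_pos: [0.5944, 0.3921, 0.1053]
tool_rot: [0.09, 0.996, -0.0, -0.0]
force: [0.2, 0.6, -1.3]
finger_gap: 0.318
gripper_force: 26.7
```

```bash
python3 - <<'E'
from h import *
ascii_((60,75,90),h=.120)
E
```

```text
(array([594.3353388 , 392.02293849, 105.26147391]), np.float64(1.389585224562557)) [ 0.83  0.57 -1.53 -0.01  0.08  0.  ] (-13.7, 45.7)
60 [[413, 121], [422, 122], [407, 127], [416, 128], [408, 102], [418, 102], [402, 108], [411, 108]]
75 [[407, 118], [416, 122], [401, 124], [410, 128], [407, 100], [416, 103], [400, 106], [409, 109]]
90 [[401, 114], [410, 120], [395, 120], [403, 126], [405, 98], [414, 104], [398, 104], [408, 110]]
94 379 ++++o+o++oooo++o+++o.      ..      .oooooooooooooo+ooo+ooooo+ooo++oo
96 379 ++++ooo++o++++++++o+o             .ooo+oo++ooooooooooo++oooooo+o+++o
98 379 o++++++o++++oo+o+o++oo.           oo+o+oo+ooooooooo++oooooooooo+oo++
100 379 ++++++++++o+ooooo+o+o++o         .ooooooooooooooooooooo+o+ooo++oooo+
102 379 ++++++oooooooo+++ooo+oo.         .oo+ooooo+ooo+++ooooooooooooooo+ooo
104 379 o+o+++o+o+o+oo++ooo++ooo.       ..o+###+oo+ooooooooooooooooooooooooo
106 379 ++o++oooo++o++oooooooooooo....ooooo+#+++oooooooooooooooooooooooooooo
108 379 +++++ooooooo+ooooooo+oo......ooooooo+++++oooooooooooooooooooo+ooo+oo
110 379 o+++ooooooooo++o+++oo.   ..........o+++++oooo
[... 555 characters left out ...]
ooooooo
126 379 ..         ..............     .......o++o.ooooooooooooooooooooooooo.
128 379            ... ....... .            ...  .oooooooooooooooooooooooo. 
130 379           ........... ...              ..ooooooooooooooooooooooooo..
132 379          ........... ..              ..oooo++ooooooooooooooooooooo. 
134 379          ........... .           ....ooooooo++o+ooooooooooooooooooo.
136 379           ...........          .ooo++++ooooooo+ooooooooooooooooooooo
138 379              ......         .o+++oooooo+ooooooooooo+oooooooooooooooo
140 379 .               .          .++ooooo++oooooo+oooo+ooooooooooooooooooo
142 379 . .                       .ooooooo++oooooooooooooooooooooooooooo+ooo
```

Request:
{"method": "drive_tool", "body": {
  "deltas": [
    [[10,0,-3,0],[22,0,-3,0],[34,0,-3,0],[44,0,-2,0],[46,0,0,0]]
  ]
}}

```text
t: 76.72
tcp_pos: [0.5452, 0.4011, 0.1055]
tool_rot: [0.089, 0.996, -0.0, -0.001]
force: [0.5, -0.2, -2.0]
finger_gap: 0.319
gripper_force: 26.7
```

Request:
{"method": "drive_tool", "body": {
  "deltas": [
    [[0,0,2,0],[0,0,4,0],[0,0,4,0],[0,0,4,0]]
  ]
}}

```text
t: 77.05
tcp_pos: [0.549, 0.401, 0.1026]
tool_rot: [0.09, 0.996, 0.0, 0.0]
force: [-2.4, 0.5, 4.9]
finger_gap: 0.315
gripper_force: 27.3
```

Request:
{"method": "drive_tool", "body": {
  "deltas": [
    [[-4,0,0,0],[-8,0,-1,0],[-12,0,-2,0],[-16,0,-3,0],[-20,0,-3.5,0]]
  ]
}}

```text
t: 77.47
tcp_pos: [0.569, 0.3977, 0.107]
tool_rot: [0.091, 0.996, 0.001, 0.0]
force: [-3.1, 0.5, 8.0]
finger_gap: 0.314
gripper_force: 29.0
```

Request:
{"method": "drive_tool", "body": {
  "deltas": [
    [[-4,0,0,0],[-8,0,-0.5,0],[-12,0,-1,0],[-16,0,-1,0],[-20,0,-1,0]]
  ]
}}

```text
t: 77.88
tcp_pos: [0.5897, 0.394, 0.1085]
tool_rot: [0.091, 0.996, 0.001, 0.001]
force: [-2.7, 0.9, 9.0]
finger_gap: 0.318
gripper_force: 29.7
```

```bash
python3 - <<'E'
from h import *
ascii_((60,75,90),h=.120)
E
```

```text
(array([590.12843853, 393.83539165, 108.44357419]), np.float64(1.3890383724593378)) [-1.96  0.22  8.12 -0.02  0.55  0.01] (-18.2, 46.7)
60 [[413, 120], [422, 121], [406, 126], [415, 127], [408, 100], [417, 101], [401, 106], [410, 107]]
75 [[407, 117], [416, 120], [400, 123], [409, 126], [406, 99], [416, 102], [399, 105], [409, 108]]
90 [[401, 113], [409, 118], [394, 119], [403, 124], [405, 97], [414, 102], [398, 103], [407, 108]]
93 379 o+++++oo+oo+o++oo++o       .      .oooooooooooooooooo+o++ooooo+o+ooo
95 379 ++oo+++++o++o+++++oo.             ooooo+oooo+oooooooooooooo+o++ooo+o
97 379 +++ooo++o++ooo++++++o..          .++o+oooo+++ooooo+ooooooo+oooooo+o+
99 379 ++++o++o+o+++oooooo+o+o.        .o+oooo+oooooooooooooooooooooooooo++
101 379 o+o++o++++++++++oooooo.        .ooooooooooooooo++oooo+ooooooo+o+++oo
103 379 +++++++oooo+++o++ooo+oo.     ...o+##oooooooooooooooooooooooooooooooo
105 379 oooo++oo++++o+++oooooooo..oooooooo+oooooo+ooooooooooooo+oooooooooooo
107 379 o++++o+oo+o++oooooooo.....ooooo....oo+oooooooooooooooooooooo+ooooooo
109 379 oo+ooooooooo+oooooooo..............oo+oooooooo
[... 554 characters left out ...]
ooooooo
125 379 ..         ........oo....   ...           .oooo+ooooooooooooooooooo.
127 379 .          .............                ..o+oooooooooooooooooooooo..
129 379            ........... .              .ooooooooooooooooooooooooooo. 
131 379           .............             .ooo+o+o+oooooooooooooo+oooooo..
133 379          ............             .oo+oooooo+oo+oooooooooooooooooo..
135 379          .............          .o+oo+ooooooooo+oooooooooooooooooooo
137 379            .........          o++ooo+++++ooooooooooooooooooooooooooo
139 379               ....          oo+oo+oo++ooooooooooo+oooooooooooooooooo
141 379 .                         oo++oooooo+oooo+oo+ooooooooooooooooooooooo
```

About 82°. One last drag and press, as with bottle 1.

Request:
{"method": "drive_tool", "body": {
  "deltas": [
    [[-4,0,0,0],[-8,0,0,0],[-12,0,0.5,0],[-16,0,1,0],[-19,0,1.5,0]]
  ]
}}

```text
t: 78.5
tcp_pos: [0.6092, 0.3903, 0.1069]
tool_rot: [0.091, 0.996, 0.001, 0.002]
force: [-0.9, 0.1, 7.7]
finger_gap: 0.315
gripper_force: 30.4
```

Request:
{"method": "drive_tool", "body": {
  "deltas": [
    [[0,0,0.5,0],[0,0,1,0],[0,0,1,0]]
  ]
}}

```text
t: 78.75
tcp_pos: [0.6098, 0.3902, 0.1068]
tool_rot: [0.091, 0.996, 0.001, 0.003]
force: [-1.1, -1.3, 10.1]
finger_gap: 0.319
gripper_force: 30.7
```

```bash
python3 - <<'E'
from h import *
ascii_((75,90,95),h=.120)
E
```

```text
(array([609.75322268, 390.24632792, 106.85064391]), np.float64(1.389365712112351)) [-0.18 -1.03  9.46 -0.19  0.37 -0.03] (1.8, 46.7)
75 [[410, 120], [420, 123], [404, 126], [413, 129], [410, 101], [420, 105], [403, 107], [413, 111]]
90 [[404, 116], [413, 121], [398, 121], [407, 127], [409, 100], [418, 105], [402, 106], [411, 111]]
95 [[402, 114], [411, 120], [396, 120], [405, 126], [408, 99], [417, 105], [401, 105], [411, 111]]
96 383 ooo+ooo++++++o++oooo       ..     .ooo++ooooo+oooo+ooooo+oo+oo++oo+o
98 383 ooooo+++ooo+o+oo+ooo.            .ooo+oooooooooooo+ooooooooooo++o++o
100 383 ++++++++o+ooo+oooo+oo..          .oo+ooooooo+oooooooooooooooooooo++o
102 383 ++oooooooo++oooooo+oooo.        .oo+oo+oooo+oooooooooooooooooooooooo
104 383 +++o+o+++oo+oooooooooo.        .++ooooooo+o++ooooooooooooooooooo+ooo
106 383 ++o+oo+++++o+o+oo+oooo..   .....o+++oooooooooooooooooooooooooooooooo
108 383 ++++oooo+o+ooo+o+oo....ooooooooo..oooooooooooooooooooooo+ooooooooooo
110 383 o+ooooooo+o++o+oo.  ......oooo...oooooooooooooooooooooooooo+oooooooo
112 383 +++oooooooo+++o.   ...............oooooooooooo
[... 554 characters left out ...]
oo.....
128 383        ............                ..ooooooooooooooooooooooooo.  ...
130 383       ........... ...            .oooo+ooooooooooooooooooooooo. .  .
132 383      ........... .             .oo++ooo+oooooooooooooooooooooo. ... 
134 383      ........... .           .ooo+oooooo+oooooooooooooooooooooo... .
136 383       ..........           .ooooo+oooooooo++o++ooooooooooo+ooooooo..
138 383          ......           o++o+oo++ooooooooooooooooooooooooooooooooo
140 383            ..           ..ooooo+oooooo+oo+oooooooooooooooooo+ooooooo
142 383                       ....oo+o+++ooo++oooooooooooo+ooooooooo++oooooo
144 383  .                  .... .ooooooooooooooooooooooo+oooooooooooooo+ooo
```

Request:
{"method": "drive_tool", "body": {
  "deltas": [
    [[0.5,0,-1,0],[1,0,-2,0],[1,0,-2,0]]
  ]
}}

```text
t: 79.2
tcp_pos: [0.6079, 0.3904, 0.1071]
tool_rot: [0.09, 0.996, 0.001, 0.002]
force: [0.4, 0.5, 5.5]
finger_gap: 0.315
gripper_force: 30.2
```

Request:
{"method": "drive_tool", "body": {
  "deltas": [
    [[0,0,0,0],[0,0,0,0],[0,0,0,0],[0,0,0,0]]
  ],
  "jaw": 50
}}

```text
t: 79.53
tcp_pos: [0.6054, 0.3898, 0.1045]
tool_rot: [0.09, 0.996, -0.0, -0.001]
force: [0.3, -0.2, -0.0]
finger_gap: 0.588
gripper_force: 0.0
```

Request:
{"method": "drive_tool", "body": {
  "deltas": [
    [[0,0,-15,0],[0,0,-35,0],[0,0,-65,0],[0,0,-100,0],[0,0,-130,0]]
  ]
}}

```text
t: 79.95
tcp_pos: [0.6057, 0.39, 0.2365]
tool_rot: [0.09, 0.996, -0.0, -0.0]
force: [-0.1, 0.3, -0.4]
finger_gap: 0.581
gripper_force: 0.0
```

Request:
{"method": "drive_tool", "body": {
  "deltas": [
    [[40,0,0,0],[80,0,0,0],[120,0,0,0],[160,0,0,0],[200,0,0,0]]
  ]
}}

```text
t: 80.37
tcp_pos: [0.4071, 0.4258, 0.2351]
tool_rot: [0.091, 0.996, -0.0, -0.0]
force: [0.2, 0.4, 0.6]
finger_gap: 0.588
gripper_force: 0.0
```

Request:
{"method": "drive_tool", "body": {
  "deltas": [
    [[40,0,0,0],[80,0,0,0],[80,0,0,0],[80,0,0,0]]
  ]
}}

```text
t: 80.7
tcp_pos: [0.3279, 0.4405, 0.2354]
tool_rot: [0.088, 0.996, -0.0, -0.0]
force: [-0.3, 0.5, 1.5]
finger_gap: 0.588
gripper_force: 0.0
```

```bash
python3 - <<'E'
from h import *
for i in range(2): t=vision.snapshot("top")[:,:,::-1]; im=vision.snapshot("scene")[:,:,::-1]
cv2.imwrite("pics/sc20.png",im); cv2.imwrite("pics/top20.png",t); print(st()[1],st()[0]['t'])
S=lambda G,r0,r1,c0,c1,st=2:[print(r,c0,''.join('#' if v>150 else '+' if v>120 else 'o' if v>95 else '.' if v>60 else ' ' for v in G[r,c0:c1])) for r in range(r0,r1,st)]
S(im.min(2),98,146,375,440)
print('top mat'); S(t.min(2),168,216,136,210)
print('holder'); S(t.min(2),166,224,318,392)
for m,tt in((16,-47),(2,46.5)): c=mw(m,tt); print('cap px',px("top",[(c[0]/1000,c[1]/1000,.129),(c[0]/1000,c[1]/1000,.004)]).round(1).tolist())
E
```

```text
[331.92702535 440.43620261 235.36551969] 80.9
98 375 o+++o+o+o+ooooooooo++o++oooooooooooooooooooo+oooooooooooo+ooooooo
100 375 o+++oooo+o+ooooooooooooooooooooooooooooooooooooooo+oooooooooooooo
102 375 oo+oo++++ooooooooooooooooo+ooooooo..ooooooooooooooo+ooooooooooooo
104 375 oooooo+o++oo+oooooo+ooooooooooo++o      .oooooooooooooooooooooooo
106 375 ooo+oo++oooooo+oooooooooooooo+##+o.    .+##+ooooooooooooooooooooo
108 375 oooooooo+ooooooooooooo+oooo..o###ooo.oo+###+ooooooooooooooooooooo
110 375 oooooooo++ooooooo+oooo+o..   ....o+++##+o..oooooooooooooooooooooo
112 375 oooooooooooooooooooooooooo.........o+#+....oooooooooooooooooooooo
114 375 ooo+ooooo++ooooooooo..oooooo..............ooooooooooooooooooooooo
116 375 ooooo+oooo+ooooooo..  .ooo..  .........     .ooooooooo+oooooooooo
118 375 ooo+oo++ooo+ooo..o++o      .o.........         ..o+oooooooooooooo
120 375 ooo+++o++oo+o. .###o...  .o+###. ....             .oooooooooooooo
122 375 ++++ooooo+o.   ..+##+ooooo+#+o. ......            .oooooooooooooo
124 375 o+o++o+oo.     .....o+#####o.........           .oooooooooooooooo
126 375 oooo+o.    
[... 4514 characters left out ...]
++++++++++++++++++#####.o##+###++++++++
210 318 +++++++++++++++#####.+##++###++++++++++++++++++++++++#####..+#++###+++++++
212 318 +++++++++++++++#####++##+o###+++++++++++++++++++++++++####+....o+o++++++++
214 318 ++++++++++++++++#####o##++###+++++++++++++++++++++++++++++++++++++++++++++
216 318 #+++++++++++++++#####.o...####+++++++++##+++++++++++++++++++++++++++++++++
218 318 ++++++++++##++++++o.o+++++++++++++++++++++++++++++++++++++++++++++++++++++
220 318 +++++++++++++++++++++#++++++++++++++++++++++++++++++++++++++++++++++++++++
222 318 ++++++++++++++++++++++++++++++++++++++++++++++++++++++++++++++++++++++++++
cap px [[173.8, 182.5], [185.1, 190.4]]
cap px [[145.7, 182.1], [159.2, 190.0]]
```

Both bottles stand on the mat. One last numeric check of scraper depth and the mixer before handing in.

```bash
python3 - <<'E'
from h import *
for y in(66,-66):
    a=hw(-109,y+22);b=hw(-109,y-22); print(px("top",[(a[0]/1000,a[1]/1000,.008),(b[0]/1000,b[1]/1000,.008)]).round(1).tolist())
t=cv2.imread("pics/top20.png").min(2)
for r in range(172,200,2): print(r,205,''.join('#' if v>200 else '+' if v>150 else 'o' if v>110 else '.' if v>60 else ' ' for v in t[r,205:310]))
# expected seated shaft
q=[.6106,.0167,1.5987]; P=np.array([(-.085,0,.062),(-.028,0,.074),(.028,0,.074),(.085,0,.062),(.103,0,.125)])@R.from_euler('z',q[2]).as_matrix().T+[q[0],q[1],0]
print(px("top",P).round(1).tolist())
E
```

```text
[[334.5, 218.4], [346.9, 216.9]]
[[371.6, 213.9], [383.8, 212.4]]
172 205 ooooooooooooooooooooooooooooooooooooooooooooooooooooooooooooooooooooooooooooooooo#################ooooooo
174 205 oooooooooooooooooooooooooooooooooooooooooooooooooooooooooooooooooooooooooooooooo+#################ooooooo
176 205 oooooooooooooooooooooooooooo+o.oooooooooooooooooooooooooooooooooooooooo++++++o..+#######+o++######++ooooo
178 205 oooooooooooooooooooo..   .o+++..o..+++++##++##########################+#######..o########++#######+o.....
180 205 oooo+##############+.       .. .... o+#+##############################+##oo+##..o#################++.....
182 205 oooo+########++####+. ....   .  ... .+++oo.o++++################++++++++++++++..o#################+o.....
184 205 oooo+###############+.       .  ...o############################++++++++o++++o..o+################+o.....
186 205 oooo+###############++o.  ...+......oooooooooooo+#####+++++ooooo..oo.o++oooooo..o+################+oo....
188 205 oooo+###############++++++++++..... .+++..oo+++++ooo....oooooooooooo+##+.oo+##.  o################+oo....
190 205 oooo+###############++++++++++.     .+#o.oo+#########+++#################oo+###++..................oo....
192 205 oooo+################o            ..ooooo#oo+#####################################+................oo....
194 205 oooo+############++++++o         .++oo##############################################+++++###########+.ooo
196 205 oooo+#####################################################++++ooooooooo.....................ooooooooooooo
198 205 oooo+####++++++ooooo.....................oooooooooooooooooooooooooooooooooooooooooooooooooooooooooooooooo
[[285.8, 183.6], [268.8, 183.5], [252.3, 184.2], [236.2, 185.7], [227.3, 181.7]]
```

```bash
python3 -c "
from station import manip
print(manip.sign_off())"
```

```text
the job is handed in; nothing more can be done
None
```

I handed the job in: my last camera checks, made before sign-off, show the shaft held between the headstock and tailstock cups, both scrapers fully home in bays 0 and 2, both bottles standing upright on the mat, and the gripper clear of everything; the sign-off itself returned no verdict.

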